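Fill the bead bath with the scoop

TASK

Get the bead bath ready to warm up: fold its cover fully open, past upright, then use the scoop to bring every bead from the tray into the bath. Finish with the scoop standing on its rubber mat again and the cover folded halfway down, at 45 degrees, so that the bath can vent. Don't touch beads in the tray with the fingers (only a bead spilled outside may be picked up by hand), and leave the other things on the table where they are.

Things in the scene. Friction and masses are not known exactly. Their poses are not given: they have to be found in the camera images.
- bath: Dry bead bath, fixed to the table: grey open-topped pan 105 (x) x 150 (y) x 65 mm high, walls and floor 5 mm thick (inside 95 x 140 mm), with a black control panel on the front. Origin at the centre of its underside, z up; its front looks to its -x, y is sideways. Its cover is hinged along the far (+x) rim.
- cover (a joint): Folding angle of the bath's stiff flat cover (aluminium plate 105 x 150 x 6 mm) in rad: 0 = lying closed on the rim, pi/2 = standing upright, 1.92 = fully open against its stop, leaning back. It starts closed or nearly closed. The hinge has friction and the cover stays at any angle where it is left; moving it takes about 3 N at the bar.
- cover_hinge (a point): Point on the hinge axis of the cover, midway along it, 52.5 mm behind the bath's centre (bath +x) and 69 mm above its underside. The axis runs along the bath's y.
- cover_bar (a point): Middle of the cover's black round handle bar: 12 mm thick, along the bath's y, 138 mm from the hinge axis, in the plane of the cover, 33 mm beyond its free edge. An 8 mm wide arm near each end carries it, leaving 80 mm of free bar between. A gripper pointing straight down can pinch it across and keep that orientation while the bar turns between its fingers.
- tray: Steel tray, fixed to the table: outside 225 (x) x 110 (y) mm, walls 52 mm high, inside 102 mm wide. Origin at the centre of its underside; long axis x. Floor flat, 4 mm up, from x = -68 to 40 mm, where the beads lie; from there it rises by 0.15 rad to the +x end wall at x = 108 mm. At the -x end a 50 degree slope climbs to x = -108 mm; below x = -48 mm all walls are 87 mm high.
- mat: Black rubber mat 125 (x) x 130 (y) x 4 mm on which the scoop is kept, fixed to the table. Origin at the centre of its underside.
- scoop: Aluminium scoop, 0.14 kg, z up, open to its +x. Flat floor 2.5 mm thick from x = -4 mm (72 mm wide in y) to the lip at x = 58 mm (90 mm wide); side walls 32 mm high, back wall 45 mm. At the back stands a black upright handle plate, 12 mm thick (x, centred at x = -2 mm), 36 mm wide (y), its top 120 mm up. Origin on the underside, near the back. Beads roll off when it is tipped.
- scoop_foot (a point): Centre of the underside of the scoop (27 mm in front of its origin).
- bead_0: Round aluminium bath bead, 26 mm in diameter, about 30 g; origin at its centre. All beads are alike; eight to twelve of them lie in the tray, the others are absent.
- bead_1: Round aluminium bath bead, 26 mm in diameter, about 30 g; origin at its centre. All beads are alike; eight to twelve of them lie in the tray, the others are absent.
- bead_2: Round aluminium bath bead, 26 mm in diameter, about 30 g; origin at its centre. All beads are alike; eight to twelve of them lie in the tray, the others are absent.
- bead_3: Round aluminium bath bead, 26 mm in diameter, about 30 g; origin at its centre. All beads are alike; eight to twelve of them lie in the tray, the others are absent.
- bead_4: Round aluminium bath bead, 26 mm in diameter, about 30 g; origin at its centre. All beads are alike; eight to twelve of them lie in the tray, the others are absent.
- bead_5: Round aluminium bath bead, 26 mm in diameter, about 30 g; origin at its centre. All beads are alike; eight to twelve of them lie in the tray, the others are absent.
- bead_6: Round aluminium bath bead, 26 mm in diameter, about 30 g; origin at its centre. All beads are alike; eight to twelve of them lie in the tray, the others are absent.
- bead_7: Round aluminium bath bead, 26 mm in diameter, about 30 g; origin at its centre. All beads are alike; eight to twelve of them lie in the tray, the others are absent.
- bead_8: Round aluminium bath bead, 26 mm in diameter, about 30 g; origin at its centre. All beads are alike; eight to twelve of them lie in the tray, the others are absent.
- bead_9: Round aluminium bath bead, 26 mm in diameter, about 30 g; origin at its centre. All beads are alike; eight to twelve of them lie in the tray, the others are absent.
- bead_10: Round aluminium bath bead, 26 mm in diameter, about 30 g; origin at its centre. All beads are alike; eight to twelve of them lie in the tray, the others are absent.
- bead_11: Round aluminium bath bead, 26 mm in diameter, about 30 g; origin at its centre. All beads are alike; eight to twelve of them lie in the tray, the others are absent.
- slide_box: Bystander: low carton 62 x 107 x 36 mm. Origin at the centre of its underside.
- tape_white: Bystander: roll of tape 60 mm across, 19 mm high. Origin at the centre of its underside.
- timer: Bystander: standing timer 23 x 58 x 60 mm. Origin at the centre of its underside.
- beaker: Bystander: glass beaker 57 mm across, 70 mm high. Origin at the centre of its underside.

How it is judged:
By the outcome, as a careful person would: the job done as asked, in the order asked, and still so for the second after the job is handed in, with the robot touching nothing.
Of bead_2, bead_3, bead_4, bead_5, bead_6, bead_7, bead_8, bead_9, bead_10, bead_11 only 6 to 10 are there at a start; the rules pass over those that are not, and their reading is None.
At some moment in a run one of scoop may be knocked a few centimetres aside while the robot is not near it.
It also fails if it takes over 192 s, if anything falls off the work surface, if the arm or the gripper's body presses on something with over 40 N, if the wrist force passes 120 N, or if a joint passes its speed limit or range.

ROBOT

A 6-joint arm with a two-finger parallel gripper is mounted at the origin on a cart in front of the work surface, level with it; the furniture and walls round the work are solid. World frame = base frame: x ahead of the robot, y to its left, z up, the work surface at z = 0. Lengths are in m, angles in rad, forces in N, time in s.
With the tool pointing down it reaches from about 0.325 to 0.9 m from the base axis. Payload 3.5 kg.
Tool frame: the origin (TCP) lies at the very end of the fingers, on their centre line; the grasp point (between the pads) lies 19 mm behind it (manip.grip_depth is the distance from the TCP to the grasp point, in m); z points along the fingers, y is the line along which they close (so a half turn about z gives the same grasp; the last joint's range is limited). The gripper opens to 85 mm and grips with 20 to 120 N. Pads are 22 mm wide; open, the fingers measure 114 mm over their backs; the gripper's body (76 mm by 85 mm) begins 54 mm behind the grasp point. The pads swing forward as they close: fully open they stand 13 mm farther back than shut.
Start: joints at [1.025, 0.276, -0.026, 1.268, 0, 1.467], TCP at [0.268, 0.565, 0.209] pointing down, gripper open.
Joint ranges: [-3.12, 3.12], [-0.85, 1.88], [-1.08, 1.24], [-1.95, 2.15], [-1.57, 1.53], [-3.14, 3.14]. Speed limits (rad/s): [2.57, 2.57, 3.14, 3.14, 3.14, 3.14].

INTERFACE

Orientations are given as a unit quaternion [w, x, y, z].
In Python, from rig import manip gives the robot as it stands.
- The arm moves only by the tool send_rows, never from a script. Its argument "motion" is a list of rows, each an object of numbers: "dx", "dy", "dz": the shift along the tool's x, y, z in mm; "rx", "ry", "rz": the turn, a rotation vector about the tool's x, y, z in rad; "fingers": the closure in counts, from 0 (fully open) to 255 (shut). A call has 1 to 12 rows; each row is the pose to reach, as a shift and turn from the pose commanded when the call began, along the tool's axes at that moment; what a row does not reach only later rows make up. A row lasts 1/12 s, in which the tool goes at most 41.7 mm and 7.16 degrees, less where a joint would pass 70% of its speed; a pose out of reach is approached as far as the arm can. A call with a gripper value outside its range is refused whole. The fingers move at their own pace and stop on an object; the grip force is fixed at half the most. Time passes only in rows, so rows that repeat a pose let the fingers close. It gives the time, the measured TCP pose, the force, the opening and the grip force at its end, in the units of the state.
- manip.get_obs(): the state, without advancing time (a new reading comes with each control period).
- manip.read_camera(name): name is "scene" or "top" or "wrist"; returns (picture, depth): 420x560x3 uint8, blue, green, red; 420x560 float32, m along the optical axis (not along the pixel's ray), 0 where there is no reading.
- manip.get_calibration(name): a dict with "intrinsics" (3x3 intrinsics, pixels), "pose" (4x4, takes a point from camera to world coordinates); the wrist camera has in their place "T_tool_cam" (4x4, takes a point from camera to tool coordinates, whose origin is the TCP and whose axes are the flange's). Camera axes: x right, y up, looking along -z (the intrinsics and any distortion apply to the point x, -y, -z); pixel columns grow to the right and rows downward; lengths in m; the calibration is good to about 2 mm. The wrist camera is an equidistant fisheye: a pixel r from the principal point sees the ray r / f radians off the axis. A picture is of the moment at which its call begins: read the wrist's pose just before it. get_calibration takes no time and is no camera call.
- manip.hand_in(): hands the job in; it is judged then, once.
The state is a dict: "t": time; "qpos": joint angles; "dq": joint speeds; "tau": joint torques, N m; "eef_pos": TCP position; "tcp_rot": TCP orientation; "wrist_force": force on the tool from outside, world axes, zero at the start; "wrist_torque": the same for the moment, N m; "gripper_width": finger opening in m; "finger_force": force on a finger pad.
Only numpy, scipy, OpenCV 4.12 (cv2) and the standard library are available. Lean on these libraries where they do the work, as an engineer would, in place of code of your own. Each camera call takes 0.05 s, during which the arm holds its last target. There are 200 camera calls.

## Working session

There is one attempt and no reset: what is moved stays moved. The work goes in short steps, Python scripts to look and compute and a tool call to move; the robot and the scene stay as the last step left them, time stands still between calls to the robot, and variables do not carry over. Pictures are saved under pics/ and viewed, at most 14 in all, crops included, and the job is handed in when it is done.

Besides the shell and the picture viewer there is one more tool, called after "Request:" by a JSON object that holds its "api" and its "payload". send_rows: Moves the arm, as the interface text tells. Its arguments: {"type":"object","properties":{"motion":{"type":"array","items":{"type":"object","properties":{"dx":{"type":"number"},"dy":{"type":"number"},"dz":{"type":"number"},"rx":{"type":"number"},"ry":{"type":"number"},"rz":{"type":"number"},"fingers":{"type":"number"}}}}},"required":["motion"]}

```bash
ls; mkdir -p pics; cat > h.py <<'E'
import sys; sys.path.insert(0,'.')
import numpy as np, cv2
from rig import manip
np.set_printoptions(precision=4,suppress=True)
def cloud(name):
    im,d=manip.read_camera(name); c=manip.get_calibration(name)
    K=np.array(c['intrinsics']);T=np.array(c['pose'])
    v,u=np.mgrid[:420,:560]
    P=np.stack([(u-K[0,2])/K[0,0]*d,-(v-K[1,2])/K[1,1]*d,-d],-1)
    return im,d,P@T[:3,:3].T+T[:3,3]
E
python3 - <<'E'
from h import *
o=manip.get_obs(); print({k:np.array(v) for k,v in o.items()}, manip.grip_depth)
for n in ('scene','top'):
    im,d,W=cloud(n); cv2.imwrite(f'pics/{n}0.png',im); np.save(n+'0.npy',W)
    c=manip.get_calibration(n); print(n,c)
print(manip.get_calibration('wrist'))
E
```

```text
pics
{'t': array(0.), 'qpos': array([ 1.0246,  0.2771, -0.0279,  1.268 ,  0.    ,  1.4674]), 'dq': array([-0.0011, -0.0013, -0.0001,  0.0009, -0.0007,  0.0007]), 'tau': array([  0.    , -44.5509,  29.5204,   0.0164,   0.    ,   0.    ]), 'eef_pos': array([0.2674, 0.564 , 0.2074]), 'tcp_rot': array([-0.0004,  0.2196,  0.9756, -0.001 ]), 'wrist_force': array([-0.6038, -0.1055,  0.1149]), 'wrist_torque': array([-0.0197,  0.0147, -0.0271]), 'finger_force': array(0.), 'gripper_width': array(0.0855)} 0.0187
scene {'intrinsics': array([[432.1311,   0.    , 278.0102],
       [  0.    , 432.1311, 202.8337],
       [  0.    ,   0.    ,   1.    ]]), 'pose': array([[ 0.736 ,  0.4433, -0.5117, -0.0267],
       [-0.677 ,  0.4834, -0.555 , -0.5857],
       [ 0.0014,  0.7549,  0.6558,  0.8875],
       [ 0.    ,  0.    ,  0.    ,  1.    ]])}
top {'intrinsics': array([[421.2343,   0.    , 278.904 ],
       [  0.    , 421.2343, 214.002 ],
       [  0.    ,   0.    ,   1.    ]]), 'pose': array([[ 0.0046,  0.9805, -0.1966,  0.3501],
       [-0.9999,  0.0075,  0.014 ,  0.1048],
       [ 0.0152,  0.1965,  0.9804,  1.2126],
       [ 0.    ,  0.    ,  0.    ,  1.    ]])}
{'intrinsics': array([[325.1923,   0.    , 284.3966],
       [  0.    , 325.1923, 214.6515],
       [  0.    ,   0.    ,   1.    ]]), 'T_tool_cam': array([[ 0.0002,  0.9468,  0.3217,  0.0827],
       [ 1.    , -0.0003,  0.0003, -0.0004],
       [ 0.0004,  0.3217, -0.9468, -0.1655],
       [ 0.    ,  0.    ,  0.    ,  1.    ]])}
```

View pics/top0.png

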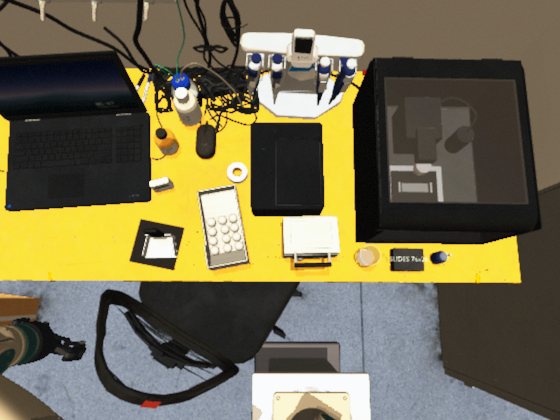

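View pics/scene0.png

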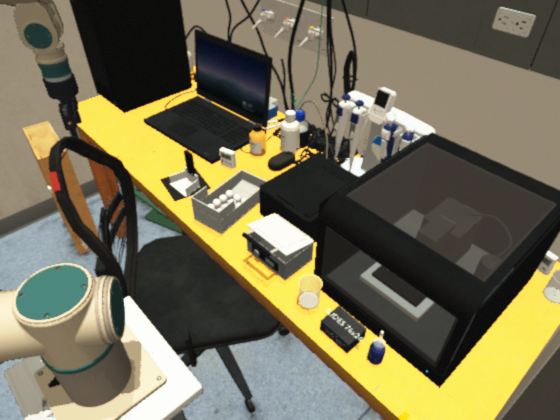

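The top view shows the mat and scoop at (157,245), tray at (222,228), bath at (310,240) with its bar at (311,264), and beaker at (368,257). Next I'll make an enlarged crop and take heights.

```bash
python3 - <<'E'
from h import *
a=cv2.imread('pics/top0.png')[175:285,125:350]; b=cv2.imread('pics/scene0.png')[140:290,155:335]
A=cv2.resize(a,None,fx=2.6,fy=2.6,interpolation=cv2.INTER_CUBIC);B=cv2.resize(b,None,fx=2,fy=2,interpolation=cv2.INTER_CUBIC)
o=np.zeros((A.shape[0]+B.shape[0],max(A.shape[1],B.shape[1]),3),np.uint8);o[:A.shape[0],:A.shape[1]]=A;o[A.shape[0]:,:B.shape[1]]=B
print(o.shape);cv2.imwrite('pics/c0.png',o)
W=np.load('top0.npy'); S=np.load('scene0.npy')
# rasterised height map from both, 8mm, region x .3-.75,y -.1..0.55
for n,X in (('top',W),('scene',S)):
    p=X.reshape(-1,3);m=(p[:,0]>.3)&(p[:,0]<.72)&(p[:,1]>-.15)&(p[:,1]<.5)&(p[:,2]>-.02);p=p[m]
    i=((p[:,0]-.3)/.012).astype(int);j=((.5-p[:,1])/.012).astype(int)
    H=np.full((36,55),-1);np.maximum.at(H,(i,j),(p[:,2]*1000).astype(int))
    print(n)
    for r in range(35,-1,-1): print('%3d'%(300+12*r),''.join('%4d'%v if v>=0 else '   .' for v in H[r]))
E
```

```text
(586, 585, 3)
top
720    .   .   .   .   .   .   .   .   .   .   .   .   .   .   .   .   .   .   .   .   .   .   .   .   .   .   .   .   .   .   .   .   .   .   .   .   .   .   .   .   .   .   .   .   .   .   .   .   .   .   .   .   .   .   .
708   25  23  21   3   1   2   0   2   4   1   3   2   0   2   2   3   3   2   1   3   3  19  23   2  16  21  21 106 108 109 107 108 110 113 111 114 112 112 113 113 113 111 113 112 106   0   2   0   1   3   3   2 289 289 286
696   23  23  20   5   2   2   0   4   2   2   2   3   1   1   1   3   2   3   1   3   2  25  21  21  21  21  20 106 108 109 108 108 108 113 113 111 115 112 114 113 112 113 113 110 110   3   3   4   2   3   4   4 286 287 287
684   23  24  21   0   .   .   .  60   1   4   2   2   2   1   3   1   4   1   2   4   1   2  19  23  21  19   2 106 109 109 109 109 110 111 112 114 113 113 114 112 115 114 112 112 107   0   2   3   2   2   3   2 287 288 286
672   23  22  21  55  60  62  62  64  54   4   4   1   2   1   0   1   1   3   3   2   1   4   2   1   4   1   3 107 107 109 108 111 111 113 115 113 112 113 112 111 114 112 114 111 1
[... 14423 characters left out ...]
.   .   .   .   .   .   .
324    .   .   .   .   .   .   .   .   .   .   .   .   .   .   .   .   .   .   .   .   .   .   .   .   .   .   .   .   .   .   .   .   .   .   .   .   .   .   .   .   .   .   .   .   .   .   .   .   .   .   .   .   .   .   .
312   24   .   .   .   .   .   .   .   .   .   .   .   .   .   .   .   .   .   .   .   .   .   .   .   .   .   .   .   .   .   .   .   .   .   .   .   .   .   .   .   .   .   .   .   .   .   .   .   .   .   .   .   .   .   .
300   49   .   .   .   .   .   .   .   .   .   .   .   .   .   .   .   .   .   .   .   .   .   .   .   .   .   .   .   .   .   .   .   .   .   .   .   .   .   .   .   .   .   .   .   .   .   .   .   .   .   .   .   .   .   .
```

View pics/c0.png

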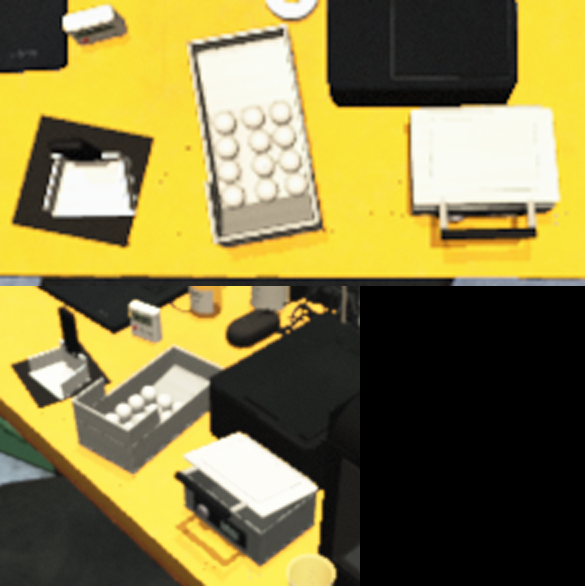

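The crop shows 12 beads in the tray at its near half, with the 87 mm slope end toward the robot. The scoop's handle is on the far side and its lip faces the robot. The bath bar is at crop (441–536, 233). Next I'll fit the poses.

```bash
cat > fit.py <<'E'
from h import *
def rect(p):
    (c,s,a)=cv2.minAreaRect((p[:,:2]*1000).astype(np.float32)); return np.array(c),np.array(s),a
if __name__=='__main__':
  for n in('top','scene'):
    W=np.load(n+'0.npy');p=W.reshape(-1,3)
    def box(x0,x1,y0,y1,z0,z1): return p[(p[:,0]>x0)&(p[:,0]<x1)&(p[:,1]>y0)&(p[:,1]<y1)&(p[:,2]>z0)&(p[:,2]<z1)]
    tb=np.median(box(.396,.42,-.1,.45,-.02,.03)[:,2]);print(n,'table',tb*1000)
    h=box(.48,.56,.38,.48,.112,.14);print(' handle top',len(h),np.median(h,0),rect(h))
    b=box(.41,.437,-.06,.07,.095,.13);print(' bar',len(b),np.median(b,0),rect(b), np.polyfit(b[:,1],b[:,0],1))
    c=box(.462,.572,-.08,.085,.068,.12);A=np.c_[c[:,0],c[:,1],np.ones(len(c))];s=np.linalg.lstsq(A,c[:,2],rcond=None)[0];print(' cover',len(c),s,np.degrees(np.arctan(s[0])),rect(c))
    t=box(.42,.68,.16,.36,.046,.1);print(' tray rim',rect(t))
    t=box(.42,.52,.16,.33,.078,.1);print(' tray hi rim',rect(t))
    f=box(.43,.56,.36,.5,.03,.045);print(' scoop sides',rect(f))
    f=box(.42,.52,.39,.46,.004,.018);print(' scoop floor z',np.median(f,0))
E
python3 fit.py
```

```text
top table -1.189278187473608
 handle top 70 [0.5209 0.4251 0.1213] (array([521.3227, 426.3622]), array([10.7693, 33.7728]), 0.16415619850158691)
 bar 101 [0.434  0.0046 0.1047] (array([434.0434,   1.4039]), array([ 5.7046, 94.8945]), 0.6827223896980286) [-0.0183  0.4341]
 cover 2027 [-0.2375 -0.0082  0.2079] -13.358983960542664 (array([517.5214,   2.4051]), array([108.3489, 150.4308]), 0.3616778254508972)
 tray rim (array([551.6241, 229.4057]), array([225.5198, 149.5372]), 11.14448356628418)
 tray hi rim (array([468.2088, 232.8052]), array([ 63.6293, 110.1084]), 10.677336692810059)
 scoop sides (array([497.2702, 424.2087]), array([90.4782, 57.2697]), 88.4475326538086)
 scoop floor z [0.484  0.4252 0.006 ]
scene table 2.1204757096233706
 handle top 54 [0.5219 0.4189 0.123 ] (array([524.3642, 424.0993]), array([35.3881, 13.811 ]), 89.91429901123047)
 bar 79 [0.4352 0.0005 0.1076] (array([435.7455,   0.0254]), array([ 6.0162, 97.7846]), 3.170044422149658) [-0.0252  0.435 ]
 cover 1420 [-0.2001  0.0058  0.1924] -11.315382584318975 (array([517.3036,   1.5835]), array([109.6969, 154.5067]), 0.5626967549324036)
 tray rim (array([554.4415, 229.8947]), array([230.077, 150.503]), 11.300103187561035)
 tray hi rim (array([470.9027, 230.998 ]), array([ 68.4234, 114.5852]), 10.248778343200684)
 scoop sides (array([497.3242, 424.8439]), array([56.7866, 93.9641]), 2.048337936401367)
 scoop floor z [0.4667 0.4299 0.0085]
```

```bash
cat > d.py <<'E'
# usage: d.py x y z(mm TCP) heading_deg [tilt_deg]: delta in the tool axes (tilt: about the tool y -> hand leans to the robot when >0)
from h import *
from scipy.spatial.transform import Rotation as R
def rot(head,tilt=0):
    a=np.radians(head); x=np.array([np.cos(a),np.sin(a),0]);z=np.array([0,0,-1.]);B=R.from_matrix(np.c_[x,np.cross(z,x),z])
    return B*R.from_rotvec([np.radians(tilt),0,0])
def cur():
    o=manip.get_obs();q=o['tcp_rot'];return o,np.array(o['eef_pos'])*1000,R.from_quat([q[1],q[2],q[3],q[0]])
def delta(x,y,z,head,tilt=0):
    o,p,r=cur(); return r.inv().apply(np.array([x,y,z])-p),(r.inv()*rot(head,tilt)).as_rotvec()
if __name__=='__main__':
    a=sys.argv[1:]
    o,p,r=cur();m=r.as_matrix();print('pos',p,'head',np.degrees(np.arctan2(m[1,0],m[0,0])),'z',m[:,2],'q',o['qpos'],'t',o['t'],'w',o['gripper_width'])
    for s in a: print(s,*delta(*map(float,s.split(','))))
E
python3 d.py 435,1.5,150,90 435,1.5,84,90 
```

```text
pos [267.3859 564.0666 207.4357] head 154.63114098118902 z [-0.0011 -0.0018 -1.    ] q [ 1.0246  0.2771 -0.0278  1.268  -0.      1.4674] t 0.1 w 0.08517016567646284
435,1.5,150,90 [-392.4908 -436.3852   58.2533] [-0.0019  0.001   1.128 ]
435,1.5,84,90 [-392.5043 -436.2494  124.2532] [-0.0019  0.001   1.128 ]
```

Request:
{"api": "send_rows", "payload": {"motion": [{"dx": -392, "dy": -436, "dz": 10, "rz": 1.128, "fingers": 0}, {"dx": -392, "dy": -436, "dz": 10, "rz": 1.128}, {"dx": -392, "dy": -436, "dz": 10, "rz": 1.128}, {"dx": -392, "dy": -436, "dz": 10, "rz": 1.128}, {"dx": -392, "dy": -436, "dz": 10, "rz": 1.128}, {"dx": -392, "dy": -436, "dz": 10, "rz": 1.128}, {"dx": -392, "dy": -436, "dz": 10, "rz": 1.128}, {"dx": -392, "dy": -436, "dz": 10, "rz": 1.128}, {"dx": -392, "dy": -436, "dz": 10, "rz": 1.128}, {"dx": -392, "dy": -436, "dz": 10, "rz": 1.128}, {"dx": -392, "dy": -436, "dz": 10, "rz": 1.128}, {"dx": -392, "dy": -436, "dz": 10, "rz": 1.128}]}}

```text
schema error: expected keys dx, dy, dz, rx, ry, rz, fingers
```

```bash
python3 d.py 435,1.5,150,90 435,1.5,84,90 
```

```text
pos [267.3859 564.0666 207.4357] head 154.63114098118902 z [-0.0011 -0.0018 -1.    ] q [ 1.0246  0.2771 -0.0278  1.268  -0.      1.4674] t 0.1 w 0.08517016567646284
435,1.5,150,90 [-392.4908 -436.3852   58.2533] [-0.0019  0.001   1.128 ]
435,1.5,84,90 [-392.5043 -436.2494  124.2532] [-0.0019  0.001   1.128 ]
```

All keys are required in every row.

Request:
{"api": "send_rows", "payload": {"motion": [{"dx": -392, "dy": -436, "dz": 10, "rx": 0, "ry": 0, "rz": 1.128, "fingers": 0}, {"dx": -392, "dy": -436, "dz": 10, "rx": 0, "ry": 0, "rz": 1.128, "fingers": 0}, {"dx": -392, "dy": -436, "dz": 10, "rx": 0, "ry": 0, "rz": 1.128, "fingers": 0}, {"dx": -392, "dy": -436, "dz": 10, "rx": 0, "ry": 0, "rz": 1.128, "fingers": 0}, {"dx": -392, "dy": -436, "dz": 10, "rx": 0, "ry": 0, "rz": 1.128, "fingers": 0}, {"dx": -392, "dy": -436, "dz": 10, "rx": 0, "ry": 0, "rz": 1.128, "fingers": 0}, {"dx": -392, "dy": -436, "dz": 10, "rx": 0, "ry": 0, "rz": 1.128, "fingers": 0}, {"dx": -392, "dy": -436, "dz": 10, "rx": 0, "ry": 0, "rz": 1.128, "fingers": 0}, {"dx": -392, "dy": -436, "dz": 10, "rx": 0, "ry": 0, "rz": 1.128, "fingers": 0}, {"dx": -392, "dy": -436, "dz": 10, "rx": 0, "ry": 0, "rz": 1.128, "fingers": 0}, {"dx": -392, "dy": -436, "dz": 10, "rx": 0, "ry": 0, "rz": 1.128, "fingers": 0}, {"dx": -392, "dy": -436, "dz": 10, "rx": 0, "ry": 0, "rz": 1.128, "fingers": 0}]}}

```text
t: 1.1
eef_pos: [0.4102, 0.0837, 0.1998]
tcp_rot: [-0.0, 0.707, 0.707, 0.0]
wrist_force: [0.3, 0.0, 0.4]
gripper_width: 0.0852
finger_force: 0.0
```

```bash
python3 d.py 435,1.5,150,90 435,1.5,84,90 
```

```text
pos [410.1785  83.6613 199.7691] head 90.01316477392065 z [-0.      0.0001 -1.    ] q [ 0.0465 -0.0912 -0.4523  1.2098  0.0001  1.617 ] t 1.1 w 0.08524108786496923
435,1.5,150,90 [-82.1704  24.8049  49.7624] [-0.     -0.0001  0.0002]
435,1.5,84,90 [-82.1748  24.808  115.7624] [-0.     -0.0001  0.0002]
```

Request:
{"api": "send_rows", "payload": {"motion": [{"dx": -41, "dy": 12, "dz": 10, "rx": 0, "ry": 0, "rz": 0, "fingers": 0}, {"dx": -82, "dy": 25, "dz": 15, "rx": 0, "ry": 0, "rz": 0, "fingers": 0}, {"dx": -82, "dy": 25, "dz": 15, "rx": 0, "ry": 0, "rz": 0, "fingers": 0}, {"dx": -82, "dy": 25, "dz": 45, "rx": 0, "ry": 0, "rz": 0, "fingers": 0}, {"dx": -82, "dy": 25, "dz": 75, "rx": 0, "ry": 0, "rz": 0, "fingers": 0}, {"dx": -82, "dy": 25, "dz": 100, "rx": 0, "ry": 0, "rz": 0, "fingers": 0}, {"dx": -82, "dy": 25, "dz": 116, "rx": 0, "ry": 0, "rz": 0, "fingers": 0}, {"dx": -82, "dy": 25, "dz": 116, "rx": 0, "ry": 0, "rz": 0, "fingers": 255}, {"dx": -82, "dy": 25, "dz": 116, "rx": 0, "ry": 0, "rz": 0, "fingers": 255}, {"dx": -82, "dy": 25, "dz": 116, "rx": 0, "ry": 0, "rz": 0, "fingers": 255}, {"dx": -82, "dy": 25, "dz": 116, "rx": 0, "ry": 0, "rz": 0, "fingers": 255}, {"dx": -82, "dy": 25, "dz": 116, "rx": 0, "ry": 0, "rz": 0, "fingers": 255}]}}

```text
t: 2.1
eef_pos: [0.437, 0.0035, 0.0855]
tcp_rot: [0.001, 0.707, 0.707, 0.001]
wrist_force: [0.5, -0.2, 0.3]
gripper_width: 0.0258
finger_force: 0.0
```

```bash
python3 - <<'E'
from h import *
import d
o,p,r=d.cur();print(p,o['gripper_width'],o['finger_force'],o['wrist_force'])
im,_=manip.read_camera('wrist');cv2.imwrite('pics/w1.png',im)
E
```

```text
[437.0159   3.5493  85.4909] 0.025836407946524996 0.0 [ 0.502  -0.2035  0.3459]
```

View pics/w1.png

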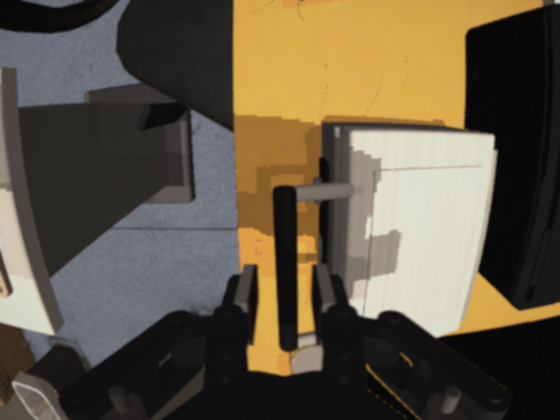

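The wrist view shows the bar at (285,190–350), between the fingers that are still closing. I'll finish the grip.

Request:
{"api": "send_rows", "payload": {"motion": [{"dx": 0, "dy": 0, "dz": 0, "rx": 0, "ry": 0, "rz": 0, "fingers": 255}, {"dx": 0, "dy": 0, "dz": 0, "rx": 0, "ry": 0, "rz": 0, "fingers": 255}, {"dx": 0, "dy": 0, "dz": 0, "rx": 0, "ry": 0, "rz": 0, "fingers": 255}, {"dx": 0, "dy": 0, "dz": 0, "rx": 0, "ry": 0, "rz": 0, "fingers": 255}]}}

```text
t: 2.48
eef_pos: [0.4361, 0.0035, 0.0844]
tcp_rot: [0.0, 0.707, 0.707, 0.0]
wrist_force: [0.5, 0.3, 0.2]
gripper_width: -0.0001
finger_force: 0.4
```

```bash
python3 - <<'E'
import numpy as np
# bar start angle a0 ; deltas in tool axes (tool x=+y world, tool y=+x world, tool z=down)
for a0 in (13,14):
  for a in range(15,116,10):
    c=138*(np.cos(np.radians(a0))-np.cos(np.radians(a)));z=138*(np.sin(np.radians(a))-np.sin(np.radians(a0)));print(a0,a,round(c,1),round(-z,1))
E
python3 d.py
```

```text
13 15 1.2 -4.7
13 25 9.4 -27.3
13 35 21.4 -48.1
13 45 36.9 -66.5
13 55 55.3 -82.0
13 65 76.1 -94.0
13 75 98.7 -102.3
13 85 122.4 -106.4
13 95 146.5 -106.4
13 105 170.2 -102.3
13 115 192.8 -94.0
14 15 0.6 -2.3
14 25 8.8 -24.9
14 35 20.9 -45.8
14 45 36.3 -64.2
14 55 54.7 -79.7
14 65 75.6 -91.7
14 75 98.2 -99.9
14 85 121.9 -104.1
14 95 145.9 -104.1
14 105 169.6 -99.9
14 115 192.2 -91.7
pos [436.1006   3.5309  84.3891] head 89.99851398986924 z [ 0.0012 -0.0001 -1.    ] q [-0.1404  0.0475 -0.5815  0.9406  0.0001  1.4304] t 2.4833 w -6.617561475021923e-05
```

```bash
python3 - <<'E'
from h import *
im,_=manip.read_camera('wrist')
im2,d,W=cloud('scene');p=W.reshape(-1,3)
c=p[(p[:,0]>.47)&(p[:,0]<.565)&(p[:,1]>-.07)&(p[:,1]<.075)&(p[:,2]>.06)&(p[:,2]<.13)]
A=np.c_[c[:,:2],np.ones(len(c))];print(np.linalg.lstsq(A,c[:,2],rcond=None)[0])
b=cv2.resize(im2[200:320,230:350],(420,420),interpolation=cv2.INTER_CUBIC)
cv2.imwrite('pics/w2.png',np.hstack([im[:,130:500],b]))
b=p[(p[:,0]>.4)&(p[:,0]<.45)&(p[:,1]>-.06)&(p[:,1]<.07)&(p[:,2]>.05)&(p[:,2]<.13)]
for y in range(-60,70,10):
  q=b[(b[:,1]>y/1e3)&(b[:,1]<y/1e3+.01)]
  print(y,len(q),q[q[:,2].argmax()] if len(q) else '')
E
```

```text
[-0.1408  0.0281  0.161 ]
-60 0 
-50 27 [ 0.4418 -0.0492  0.1111]
-40 17 [ 0.4388 -0.0381  0.1115]
-30 19 [ 0.4383 -0.0201  0.112 ]
-20 12 [ 0.4387 -0.0121  0.1125]
-10 51 [ 0.4247 -0.003   0.1295]
0 12 [0.4257 0.002  0.1285]
10 1 [0.4258 0.0103 0.1221]
20 5 [0.4346 0.0255 0.1117]
30 5 [0.4308 0.0329 0.1088]
40 4 [0.4337 0.0447 0.1051]
50 0 
60 0
```

View pics/w2.png

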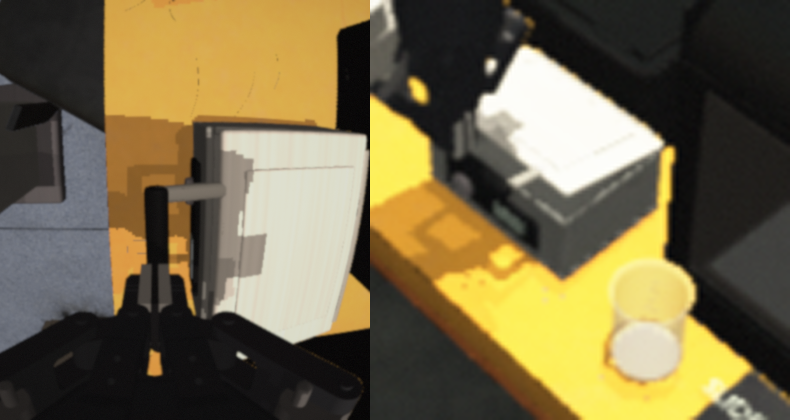

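Fully shut: the bar seems to have been squeezed down and out. I'll open, lift and re-measure.

Request:
{"api": "send_rows", "payload": {"motion": [{"dx": 0, "dy": 0, "dz": -20, "rx": 0, "ry": 0, "rz": 0, "fingers": 255}, {"dx": 0, "dy": 0, "dz": -60, "rx": 0, "ry": 0, "rz": 0, "fingers": 0}, {"dx": 40, "dy": 0, "dz": -60, "rx": 0, "ry": 0, "rz": 0, "fingers": 0}, {"dx": 80, "dy": 0, "dz": -60, "rx": 0, "ry": 0, "rz": 0, "fingers": 0}, {"dx": 120, "dy": 0, "dz": -60, "rx": 0, "ry": 0, "rz": 0, "fingers": 0}, {"dx": 150, "dy": 0, "dz": -60, "rx": 0, "ry": 0, "rz": 0, "fingers": 0}, {"dx": 150, "dy": 0, "dz": -60, "rx": 0, "ry": 0, "rz": 0, "fingers": 0}]}}

```text
t: 3.17
eef_pos: [0.4351, 0.1578, 0.144]
tcp_rot: [-0.001, 0.705, 0.709, 0.001]
wrist_force: [-0.6, -0.0, -0.4]
gripper_width: 0.0723
finger_force: 0.0
```

```bash
cat > bar.py <<'E'
from h import *
def bar():
  for n,bias in(('top',-.0012),('scene',.0021)):
    im,_,W=cloud(n);p=W.reshape(-1,3);p=p-[0,0,bias]
    c=p[(p[:,0]>.47)&(p[:,0]<.56)&(p[:,1]>-.065)&(p[:,1]<.065)&(p[:,2]>.066)&(p[:,2]<.2)]
    A=np.c_[c[:,:2],np.ones(len(c))];s=np.linalg.lstsq(A,c[:,2],rcond=None)[0]
    print(n,'cover',np.degrees(np.arctan(s[0])),'plane z at x=.44,.46',s[0]*.44+s[2],s[0]*.46+s[2])
    dark=im.reshape(-1,3).max(1)<70
    b=p[dark&(p[:,0]>.40)&(p[:,0]<.455)&(p[:,1]>-.04)&(p[:,1]<.045)&(p[:,2]>.06)&(p[:,2]<.2)]
    print(' bar',len(b),np.median(b,0) if len(b) else '',np.percentile(b[:,2],[5,50,95]) if len(b) else '')
bar()
E
python3 bar.py; python3 d.py
```

```text
top cover -12.760005336384594 plane z at x=.44,.46 0.10380905489950829 0.0992798454466424
 bar 106 [0.4366 0.0014 0.1066] [0.1026 0.1066 0.1093]
scene cover -10.376803281824127 plane z at x=.44,.46 0.10138944228018448 0.09772712470157673
 bar 104 [0.4359 0.0011 0.1057] [0.1013 0.1057 0.1087]
pos [434.8085 154.3947 143.5964] head 90.16100946771378 z [-0.0012 -0.0007 -1.    ] q [ 0.2013  0.0331 -0.4566  1.0824 -0.0005  1.7693] t 3.2667 w 0.08484495678392655
```

Request:
{"api": "send_rows", "payload": {"motion": [{"dx": 0, "dy": 0, "dz": 0, "rx": 0, "ry": 0, "rz": 0, "fingers": 255}, {"dx": 0, "dy": 0, "dz": 0, "rx": 0, "ry": 0, "rz": 0, "fingers": 255}, {"dx": 0, "dy": 0, "dz": 0, "rx": 0, "ry": 0, "rz": 0, "fingers": 255}, {"dx": 0, "dy": 0, "dz": 0, "rx": 0, "ry": 0, "rz": 0, "fingers": 255}, {"dx": 0, "dy": 0, "dz": 0, "rx": 0, "ry": 0, "rz": 0, "fingers": 255}, {"dx": 0, "dy": 0, "dz": 0, "rx": 0, "ry": 0, "rz": 0, "fingers": 255}, {"dx": 0, "dy": 0, "dz": 0, "rx": 0, "ry": 0, "rz": 0, "fingers": 255}, {"dx": 0, "dy": 0, "dz": 0, "rx": 0, "ry": 0, "rz": 0, "fingers": 255}, {"dx": 0, "dy": 0, "dz": 0, "rx": 0, "ry": 0, "rz": 0, "fingers": 255}]}}

```text
t: 4.02
eef_pos: [0.4355, 0.1535, 0.144]
tcp_rot: [0.0, 0.707, 0.707, 0.0]
wrist_force: [-0.1, -0.9, 0.2]
gripper_width: 0.0002
finger_force: 0.0
```

```bash
python3 - <<'E'
from h import *
im,_=manip.read_camera('wrist');a=cv2.imread('pics/w2.png')[150:400,0:370]
cv2.imwrite('pics/w3.png',np.vstack([cv2.resize(a[60:250,70:250],None,fx=1.58*2,fy=1.58,interpolation=cv2.INTER_CUBIC),cv2.resize(im[210:400,200:380],None,fx=1.58*2,fy=1.58,interpolation=cv2.INTER_CUBIC)]))
E
```

```text
(no output)
```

View pics/w3.png

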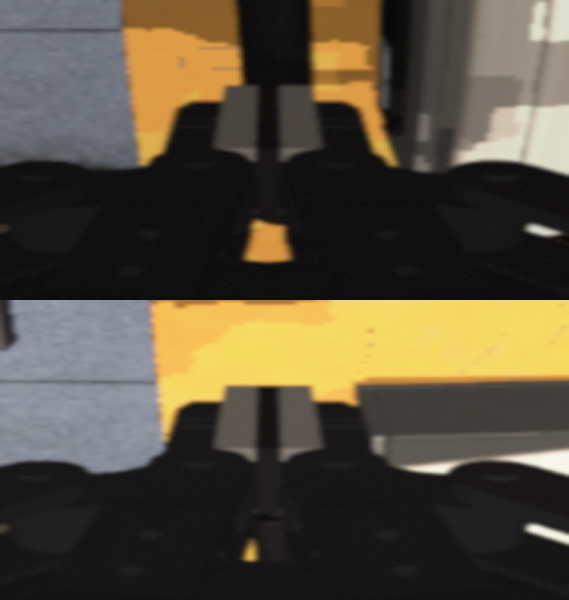

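Both crops show the same fully shut fingers, so the bar was below the tips. I'll check the real tip height with the scene camera.

```bash
python3 - <<'E'
from h import *
im,_,W=cloud('scene');p=W.reshape(-1,3)
m=(abs(p[:,0]-.4355)<.03)&(abs(p[:,1]-.1535)<.02)&(p[:,2]>.1)&(p[:,2]<.3)
q=p[m]; print(len(q)); h,e=np.histogram(q[:,2],20);print(h,e)
lo=q[q[:,2].argsort()[:15]];print(lo)
import bar
o=manip.get_obs();print(o['eef_pos'])
E
```

```text
562
[ 7 21 19 26 24 20 20 41 58 35 31 28 36 38 35 41 52 18 10  2] [0.1694 0.1759 0.1824 0.1888 0.1953 0.2018 0.2083 0.2148 0.2213 0.2278
 0.2343 0.2408 0.2472 0.2537 0.2602 0.2667 0.2732 0.2797 0.2862 0.2927
 0.2992]
[[0.4315 0.1466 0.1694]
 [0.4302 0.1487 0.1722]
 [0.4352 0.1424 0.1733]
 [0.4394 0.1438 0.1734]
 [0.4307 0.1448 0.1743]
 [0.443  0.1441 0.1745]
 [0.44   0.1401 0.1753]
 [0.4307 0.1401 0.1773]
 [0.4474 0.1454 0.1779]
 [0.4344 0.1406 0.1782]
 [0.4323 0.142  0.1785]
 [0.4493 0.1477 0.1788]
 [0.4381 0.1412 0.1791]
 [0.4262 0.1465 0.1792]
 [0.4252 0.158  0.1793]]
top cover -12.859648410696549 plane z at x=.44,.46 0.10389884850151505 0.09933305883881927
 bar 105 [0.4368 0.0014 0.1064] [0.1025 0.1064 0.1097]
scene cover -10.693901428004533 plane z at x=.44,.46 0.10189877960290634 0.0981219451344181
 bar 105 [0.4359 0.002  0.1059] [0.1011 0.1059 0.1089]
[0.4355 0.1536 0.144 ]
```

```bash
python3 - <<'E'
from h import *
import d as D
o,p,r=D.cur()
im,d=manip.read_camera('wrist');c=manip.get_calibration('wrist');K=np.array(c['intrinsics']);T=np.array(c['T_tool_cam'])
def ray(u,v):
    x=(u-K[0,2])/K[0,0];y=(v-K[1,2])/K[0,0];t=np.hypot(x,y)+1e-9
    return np.array([np.sin(t)*x/t,-np.sin(t)*y/t,-np.cos(t)])
for u,v in [(275,262),(275,268),(275,280),(293,262),(293,268),(293,280),(275,290),(284,100),(284,200),(250,150),(420,300)]:
    q=ray(u,v);P=q/(-q[2])*d[v,u];t=T[:3,:3]@P+T[:3,3];print(u,v,d[v,u],im[v,u],'tool',t*1000,'world',r.apply(t*1000)+p)
E
```

```text
275 262 0.34226185 [ 95 208 244] tool [-75.2867 -10.0537 142.2974] world [425.4685  78.3461   1.6983]
275 268 0.15106587 [81 87 94] tool [ 10.1936  -4.3911 -30.5676] world [431.1225 163.8334 174.5601]
275 280 0.139124 [81 87 94] tool [ 10.8878  -4.0529 -42.9463] world [431.4607 164.5281 186.9388]
293 262 0.3426501 [100 212 244] tool [-75.4603   9.0413 142.6605] world [444.5635  78.1746   1.335 ]
293 268 0.14939697 [80 86 93] tool [ 10.9957   4.005  -32.0521] world [439.5185 164.6365 176.0445]
293 280 0.13885775 [80 87 93] tool [ 11.0275   3.7483 -43.175 ] world [439.2619 164.6687 187.1674]
275 290 0.13144 [81 86 93] tool [ 10.8345  -3.8396 -51.0817] world [431.674  164.4751 195.0741]
284 100 0.29080617 [ 92 164 225] tool [ 90.1122  -0.4902 144.2721] world [435.0132 243.746   -0.2827]
284 200 0.32211745 [ 57 119 171] tool [ -7.5206  -0.4964 144.1006] world [435.018  146.1131  -0.1075]
250 150 0.3056011 [ 65 140 202] tool [ 42.5561 -32.9937 143.6856] world [402.5151 196.1862   0.3058]
420 300 0.27438655 [234 245 247] tool [-80.1402 124.6349  69.027 ] world [560.1582  73.5105  74.968 ]
```

The wrist depth agrees with the table height, but the real fingertips end 28 mm behind the reported TCP. The pad centre is at about tool z = −42, so I'll use that offset from now on.

```bash
python3 d.py 436,2,100,90 436,2,59,90
```

```text
pos [435.5161 153.6424 143.9766] head 90.0078454540606 z [-0. -0. -1.] q [ 0.1991  0.0326 -0.4563  1.0819 -0.      1.7697] t 4.2667 w 0.00022832485635932166
436,2,100,90 [-151.641     0.4632   43.9815] [-0.      0.      0.0001]
436,2,59,90 [-151.6397    0.4633   84.9815] [-0.      0.      0.0001]
```

Request:
{"api": "send_rows", "payload": {"motion": [{"dx": -40, "dy": 0, "dz": 0, "rx": 0, "ry": 0, "rz": 0, "fingers": 0}, {"dx": -80, "dy": 0, "dz": 0, "rx": 0, "ry": 0, "rz": 0, "fingers": 0}, {"dx": -120, "dy": 0, "dz": 0, "rx": 0, "ry": 0, "rz": 0, "fingers": 0}, {"dx": -152, "dy": 0.5, "dz": 10, "rx": 0, "ry": 0, "rz": 0, "fingers": 0}, {"dx": -152, "dy": 0.5, "dz": 40, "rx": 0, "ry": 0, "rz": 0, "fingers": 0}, {"dx": -152, "dy": 0.5, "dz": 65, "rx": 0, "ry": 0, "rz": 0, "fingers": 0}, {"dx": -152, "dy": 0.5, "dz": 85, "rx": 0, "ry": 0, "rz": 0, "fingers": 0}, {"dx": -152, "dy": 0.5, "dz": 85, "rx": 0, "ry": 0, "rz": 0, "fingers": 255}, {"dx": -152, "dy": 0.5, "dz": 85, "rx": 0, "ry": 0, "rz": 0, "fingers": 255}, {"dx": -152, "dy": 0.5, "dz": 85, "rx": 0, "ry": 0, "rz": 0, "fingers": 255}, {"dx": -152, "dy": 0.5, "dz": 85, "rx": 0, "ry": 0, "rz": 0, "fingers": 255}, {"dx": -152, "dy": 0.5, "dz": 85, "rx": 0, "ry": 0, "rz": 0, "fingers": 255}]}}

```text
t: 5.27
eef_pos: [0.4371, 0.0016, 0.0603]
tcp_rot: [0.001, 0.707, 0.707, 0.001]
wrist_force: [-0.6, -0.1, 0.2]
gripper_width: 0.0252
finger_force: 0.0
```

Request:
{"api": "send_rows", "payload": {"motion": [{"dx": 0, "dy": 0, "dz": 0, "rx": 0, "ry": 0, "rz": 0, "fingers": 255}, {"dx": 0, "dy": 0, "dz": 0, "rx": 0, "ry": 0, "rz": 0, "fingers": 255}, {"dx": 0, "dy": 0, "dz": 0, "rx": 0, "ry": 0, "rz": 0, "fingers": 255}]}}

```text
t: 5.52
eef_pos: [0.4352, 0.0017, 0.0591]
tcp_rot: [-0.0, 0.707, 0.707, -0.0]
wrist_force: [-2.5, -1.5, 2.4]
gripper_width: 0.0093
finger_force: 58.6
```

Gripped. I'll swing the cover along its arc.

Request:
{"api": "send_rows", "payload": {"motion": [{"dx": 0, "dy": 2, "dz": -9, "rx": 0, "ry": 0, "rz": 0, "fingers": 255}, {"dx": 0, "dy": 6, "dz": -20, "rx": 0, "ry": 0, "rz": 0, "fingers": 255}, {"dx": 0, "dy": 9.5, "dz": -27.5, "rx": 0, "ry": 0, "rz": 0, "fingers": 255}, {"dx": 0, "dy": 15, "dz": -38, "rx": 0, "ry": 0, "rz": 0, "fingers": 255}, {"dx": 0, "dy": 21.5, "dz": -48, "rx": 0, "ry": 0, "rz": 0, "fingers": 255}, {"dx": 0, "dy": 29, "dz": -57.5, "rx": 0, "ry": 0, "rz": 0, "fingers": 255}, {"dx": 0, "dy": 37, "dz": -66.5, "rx": 0, "ry": 0, "rz": 0, "fingers": 255}, {"dx": 0, "dy": 46, "dz": -74.5, "rx": 0, "ry": 0, "rz": 0, "fingers": 255}, {"dx": 0, "dy": 55.5, "dz": -82, "rx": 0, "ry": 0, "rz": 0, "fingers": 255}, {"dx": 0, "dy": 65.5, "dz": -88.5, "rx": 0, "ry": 0, "rz": 0, "fingers": 255}, {"dx": 0, "dy": 76, "dz": -94, "rx": 0, "ry": 0, "rz": 0, "fingers": 255}, {"dx": 0, "dy": 76, "dz": -94, "rx": 0, "ry": 0, "rz": 0, "fingers": 255}]}}

```text
t: 6.52
eef_pos: [0.492, 0.0032, 0.1571]
tcp_rot: [-0.015, 0.707, 0.707, -0.014]
wrist_force: [-51.8, 1.4, 61.9]
gripper_width: 0.0088
finger_force: 60.3
```

Forces are high, so I'll look before going on.

```bash
python3 - <<'E'
from h import *
im,_,W=cloud('scene');cv2.imwrite('pics/s4.png',cv2.resize(im[150:300,210:360],(600,600),interpolation=cv2.INTER_CUBIC))
p=W.reshape(-1,3);white=im.reshape(-1,3).min(1)>150
c=p[white&(p[:,0]>.45)&(p[:,0]<.6)&(p[:,1]>-.065)&(p[:,1]<.065)&(p[:,2]>.066)&(p[:,2]<.25)]
print(len(c),c.min(0),c.max(0)); 
if len(c)>50:
  u,s,v=np.linalg.svd(c-c.mean(0));print(c.mean(0),v,s)
o=manip.get_obs();print(o['eef_pos'],o['wrist_force'],o['gripper_width'])
E
```

```text
23 [ 0.512  -0.0636  0.1137] [ 0.5414 -0.0265  0.1617]
[0.4925 0.0032 0.1574] [-50.0713   2.5982  61.6212] 0.009153286460720642
```

View pics/s4.png

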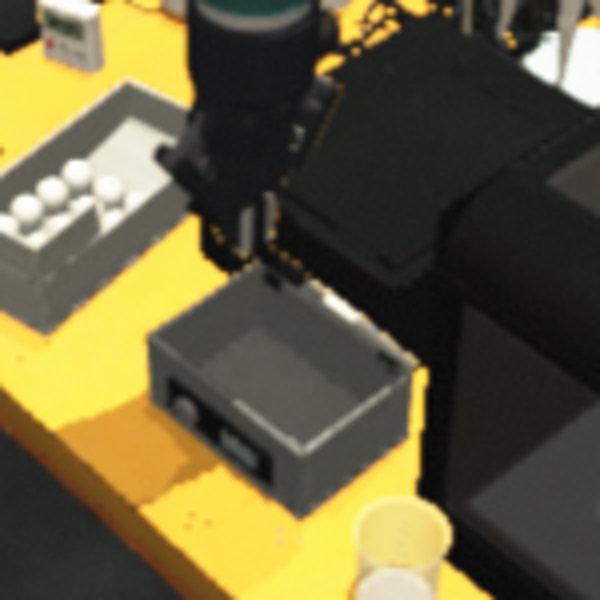

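The cover is up and edge-on to this camera. The bath rim is visible: near corners at crop (150,340) and (305,450), far corners at (262,262) and (412,365). I'll cast these rays to check the hinge position.

```bash
python3 - <<'E'
from h import *
c=manip.get_calibration('scene');K=np.array(c['intrinsics']);T=np.array(c['pose'])
def cast(u,v,z):
    r=T[:3,:3]@np.array([(u-K[0,2])/K[0,0],-(v-K[1,2])/K[0,0],-1]);return T[:3,3]+r*(z-T[2,3])/r[2]
for a,b in [(150,340),(305,450),(262,262),(412,365)]: print(cast(210+a/4,150+b/4,.067)*1000)
im,_,W=cloud('top');p=W.reshape(-1,3)
for x in range(440,600,8):
  q=p[(abs(p[:,0]-x/1e3)<.004)&(abs(p[:,1]+.055)<.012)&(p[:,2]>.01)];print(x,len(q),np.round(np.percentile(q[:,2],[5,50,95])*1000) if len(q) else '',end=';')
print(im.shape);cv2.imwrite('pics/t5.png',im)
E
```

```text
[464.9867  67.3308  67.    ]
[474.7776 -72.5781  67.    ]
[571.67    73.5365  67.    ]
[577.0413 -66.7563  67.    ]
440 0 ;448 0 ;456 0 ;464 0 ;472 0 ;480 0 ;488 0 ;496 0 ;504 0 ;512 0 ;520 0 ;528 0 ;536 0 ;544 0 ;552 0 ;560 0 ;568 0 ;576 0 ;584 0 ;592 0 ;(420, 560, 3)
```

Request:
{"api": "send_rows", "payload": {"motion": [{"dx": 0, "dy": -6, "dz": -3, "rx": 0, "ry": 0, "rz": 0, "fingers": 255}, {"dx": 0, "dy": -12, "dz": -6, "rx": 0, "ry": 0, "rz": 0, "fingers": 255}, {"dx": 0, "dy": -12, "dz": -6, "rx": 0, "ry": 0, "rz": 0, "fingers": 255}]}}

```text
t: 6.87
eef_pos: [0.4956, 0.0033, 0.1606]
tcp_rot: [-0.003, 0.707, 0.707, -0.001]
wrist_force: [-12.1, 3.8, 12.5]
gripper_width: 0.008
finger_force: 61.2
```

The bar is pinched by the very tips and slipping. I'll regrip deeper.

Request:
{"api": "send_rows", "payload": {"motion": [{"dx": 0, "dy": -3, "dz": -1, "rx": 0, "ry": 0, "rz": 0, "fingers": 0}, {"dx": 0, "dy": -3, "dz": -1, "rx": 0, "ry": 0, "rz": 0, "fingers": 0}, {"dx": 0, "dy": -3, "dz": -1, "rx": 0, "ry": 0, "rz": 0, "fingers": 0}, {"dx": 0, "dy": -3, "dz": -1, "rx": 0, "ry": 0, "rz": 0, "fingers": 0}, {"dx": 0, "dy": -3, "dz": 13, "rx": 0, "ry": 0, "rz": 0, "fingers": 0}, {"dx": 0, "dy": -3, "dz": 13, "rx": 0, "ry": 0, "rz": 0, "fingers": 255}, {"dx": 0, "dy": -3, "dz": 13, "rx": 0, "ry": 0, "rz": 0, "fingers": 255}, {"dx": 0, "dy": -3, "dz": 13, "rx": 0, "ry": 0, "rz": 0, "fingers": 255}, {"dx": 0, "dy": -3, "dz": 13, "rx": 0, "ry": 0, "rz": 0, "fingers": 255}, {"dx": 0, "dy": -3, "dz": 13, "rx": 0, "ry": 0, "rz": 0, "fingers": 255}, {"dx": 0, "dy": -3, "dz": 13, "rx": 0, "ry": 0, "rz": 0, "fingers": 255}, {"dx": 0, "dy": -3, "dz": 13, "rx": 0, "ry": 0, "rz": 0, "fingers": 255}]}}

```text
t: 7.87
eef_pos: [0.4968, 0.0015, 0.1465]
tcp_rot: [0.0, 0.707, 0.707, -0.0]
wrist_force: [-3.2, -0.0, 3.1]
gripper_width: 0.0099
finger_force: 58.6
```

```bash
python3 d.py
```

```text
pos [496.8258   1.5022 146.5226] head 90.03321282889857 z [-0.0002 -0.0004 -1.    ] q [-0.1269  0.0931 -0.3852  1.0926 -0.0004  1.4433] t 7.8667 w 0.009925540930496132
```

Request:
{"api": "send_rows", "payload": {"motion": [{"dx": 0, "dy": 6, "dz": -4, "rx": 0, "ry": 0, "rz": 0, "fingers": 255}, {"dx": 0, "dy": 12.5, "dz": -7.3, "rx": 0, "ry": 0, "rz": 0, "fingers": 255}, {"dx": 0, "dy": 19, "dz": -10.3, "rx": 0, "ry": 0, "rz": 0, "fingers": 255}, {"dx": 0, "dy": 25.7, "dz": -13.1, "rx": 0, "ry": 0, "rz": 0, "fingers": 255}, {"dx": 0, "dy": 32.5, "dz": -15.5, "rx": 0, "ry": 0, "rz": 0, "fingers": 255}, {"dx": 0, "dy": 39.5, "dz": -17.6, "rx": 0, "ry": 0, "rz": 0, "fingers": 255}, {"dx": 0, "dy": 46.5, "dz": -19.3, "rx": 0, "ry": 0, "rz": 0, "fingers": 255}, {"dx": 0, "dy": 53.6, "dz": -20.6, "rx": 0, "ry": 0, "rz": 0, "fingers": 255}, {"dx": 0, "dy": 53.6, "dz": -20.6, "rx": 0, "ry": 0, "rz": 0, "fingers": 255}]}}

```text
t: 8.62
eef_pos: [0.5517, 0.0029, 0.1681]
tcp_rot: [-0.001, 0.707, 0.708, 0.001]
wrist_force: [-4.2, 3.0, 7.3]
gripper_width: 0.0095
finger_force: 60.9
```

Request:
{"api": "send_rows", "payload": {"motion": [{"dx": 0, "dy": 7, "dz": -1, "rx": 0, "ry": 0, "rz": 0, "fingers": 255}, {"dx": 0, "dy": 14.4, "dz": -1.5, "rx": 0, "ry": 0, "rz": 0, "fingers": 255}, {"dx": 0, "dy": 21.6, "dz": -1.7, "rx": 0, "ry": 0, "rz": 0, "fingers": 255}, {"dx": 0, "dy": 28.8, "dz": -1.5, "rx": 0, "ry": 0, "rz": 0, "fingers": 255}, {"dx": 0, "dy": 36, "dz": -0.9, "rx": 0, "ry": 0, "rz": 0, "fingers": 255}, {"dx": 0, "dy": 43.2, "dz": 0, "rx": 0, "ry": 0, "rz": 0, "fingers": 255}, {"dx": 0, "dy": 50.2, "dz": 1.3, "rx": 0, "ry": 0, "rz": 0, "fingers": 255}, {"dx": 0, "dy": 57.3, "dz": 3, "rx": 0, "ry": 0, "rz": 0, "fingers": 255}, {"dx": 0, "dy": 64, "dz": 5, "rx": 0, "ry": 0, "rz": 0, "fingers": 255}, {"dx": 0, "dy": 72, "dz": 7, "rx": 0, "ry": 0, "rz": 0, "fingers": 255}, {"dx": 0, "dy": 73, "dz": 7.5, "rx": 0, "ry": 0, "rz": 0, "fingers": 255}, {"dx": 0, "dy": 73, "dz": 7.5, "rx": 0, "ry": 0, "rz": 0, "fingers": 255}]}}

```text
t: 9.62
eef_pos: [0.6193, 0.0038, 0.1609]
tcp_rot: [-0.005, 0.707, 0.708, -0.002]
wrist_force: [-15.3, 3.5, 16.3]
gripper_width: 0.0098
finger_force: 62.2
```

Cover at its stop. I'll release, rise and go over to the scoop.

Request:
{"api": "send_rows", "payload": {"motion": [{"dx": 0, "dy": -3, "dz": 2, "rx": 0, "ry": 0, "rz": 0, "fingers": 0}, {"dx": 0, "dy": -3, "dz": 2, "rx": 0, "ry": 0, "rz": 0, "fingers": 0}, {"dx": 0, "dy": -3, "dz": 2, "rx": 0, "ry": 0, "rz": 0, "fingers": 0}, {"dx": 0, "dy": -3, "dz": 2, "rx": 0, "ry": 0, "rz": 0, "fingers": 0}, {"dx": 0, "dy": -3, "dz": -35, "rx": 0, "ry": 0, "rz": 0, "fingers": 0}, {"dx": 0, "dy": -3, "dz": -60, "rx": 0, "ry": 0, "rz": 0, "fingers": 0}, {"dx": 40, "dy": -13, "dz": -60, "rx": 0, "ry": 0, "rz": 0, "fingers": 0}, {"dx": 80, "dy": -22, "dz": -60, "rx": 0, "ry": 0, "rz": 0, "fingers": 0}, {"dx": 120, "dy": -32, "dz": -60, "rx": 0, "ry": 0, "rz": 0, "fingers": 0}, {"dx": 160, "dy": -40, "dz": -60, "rx": 0, "ry": 0, "rz": 0, "fingers": 0}, {"dx": 200, "dy": -50, "dz": -60, "rx": 0, "ry": 0, "rz": 0, "fingers": 0}, {"dx": 240, "dy": -60, "dz": -60, "rx": 0, "ry": 0, "rz": 0, "fingers": 0}]}}

```text
t: 10.62
eef_pos: [0.5638, 0.2435, 0.2192]
tcp_rot: [0.0, 0.707, 0.707, 0.001]
wrist_force: [1.3, 0.2, 0.6]
gripper_width: 0.0853
finger_force: 0.0
```

Request:
{"api": "send_rows", "payload": {"motion": [{"dx": 40, "dy": -10, "dz": 0, "rx": 0, "ry": 0, "rz": 0, "fingers": 0}, {"dx": 80, "dy": -20, "dz": 0, "rx": 0, "ry": 0, "rz": 0, "fingers": 0}, {"dx": 120, "dy": -30, "dz": 0, "rx": 0, "ry": 0, "rz": 0, "fingers": 0}, {"dx": 140, "dy": -36, "dz": 0, "rx": 0, "ry": 0, "rz": 0, "fingers": 0}, {"dx": 140, "dy": -36, "dz": 0, "rx": 0, "ry": 0, "rz": 0, "fingers": 0}]}}

```text
t: 11.03
eef_pos: [0.5266, 0.3864, 0.2188]
tcp_rot: [-0.001, 0.705, 0.709, 0.001]
wrist_force: [0.2, -0.5, -0.0]
gripper_width: 0.0853
finger_force: 0.0
```

```bash
cat >> h.py <<'E'
from scipy.spatial.transform import Rotation as R
def wcloud():
    o=manip.get_obs();q=o['tcp_rot'];r=R.from_quat([q[1],q[2],q[3],q[0]]).as_matrix()
    im,d=manip.read_camera('wrist');c=manip.get_calibration('wrist');K=np.array(c['intrinsics']);T=np.array(c['T_tool_cam'])
    v,u=np.mgrid[:420,:560];x=(u-K[0,2])/K[0,0];y=(v-K[1,2])/K[0,0];t=np.hypot(x,y)+1e-9
    k=np.tan(t)/t*d;P=np.stack([x*k,-y*k,-d],-1)@T[:3,:3].T+T[:3,3]
    P=P@r.T+np.array(o['eef_pos']); P[(d<=0)|(t>1.4)]=np.nan
    return im,d,P
E
python3 - <<'E'
from h import *
from fit import rect
import d as D
o,p,r=D.cur();print(p,o['gripper_width'])
im,d,W=wcloud();cv2.imwrite('pics/w6.png',im);q=W.reshape(-1,3)
im2,_,S=cloud('top')
for nm,q in(('w',q),('t',S.reshape(-1,3))):
    q=q[np.isfinite(q).all(1)]
    b=lambda x0,x1,y0,y1,z0,z1:q[(q[:,0]>x0)&(q[:,0]<x1)&(q[:,1]>y0)&(q[:,1]<y1)&(q[:,2]>z0)&(q[:,2]<z1)]
    for n,z in(('top',(.112,.13)),('walls',(.028,.05)),('floor',(.005,.012))):
        h=b(.42,.57,.33,.5,*z);print(nm,n,len(h),np.median(h,0) if len(h) else '',rect(h) if len(h)>5 else '')
E
```

```text
[526.6477 386.3654 218.7662] 0.0852647821788121
w top 622 [0.5237 0.4275 0.1234] (array([523.5568, 426.4216]), array([12.1465, 35.6798]), 1.5792838335037231)
w walls 404 [0.4986 0.4475 0.036 ] (array([498.8639, 425.7914]), array([62.4564, 91.042 ]), 0.3583875298500061)
w floor 3775 [0.4902 0.432  0.0064] (array([502.2214, 439.2593]), array([128.5512, 124.1151]), 79.750732421875)
t top 30 [0.5209 0.4148 0.1214] (array([521.524 , 416.3019]), array([10.1772, 15.0003]), 1.4274680614471436)
t walls 60 [0.5159 0.3908 0.0362] (array([504.0614, 396.1306]), array([74.9474, 35.6344]), 47.418304443359375)
t floor 278 [0.4988 0.4082 0.0066] (array([511.1254, 397.9024]), array([148.8427,  92.3187]), 29.24251365661621)
```

View pics/w6.png

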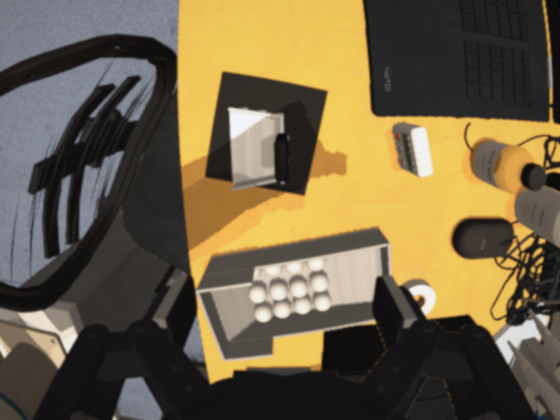

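The wrist view shows the scoop on its mat, with the handle at (282,160), and 12 beads in the tray around (290,285). The handle top is measured at (523.6, 426.4, 123).

```bash
python3 - <<'E'
from h import *
from fit import rect
im,d,W=wcloud();q=W.reshape(-1,3);q=q[np.isfinite(q).all(1)]
def b(y0,y1,z0,z1,x0=.42,x1=.69):return q[(q[:,0]>x0)&(q[:,0]<x1)&(q[:,1]>y0)&(q[:,1]<y1)&(q[:,2]>z0)&(q[:,2]<z1)]
t=b(.15,.33,.046,.058);print('low rim',len(t),rect(t))
t=b(.15,.33,.08,.095);print('hi rim',len(t),rect(t))
g=b(.15,.33,.0,.03);t=b(.14,.34,.046,.095);np.save('tray.npy',q[(q[:,1]<.36)&(q[:,1]>.12)]);print('all',rect(t))
np.save('w6im.npy',im)
E
python3 d.py 523.6,426.5,150,91 523.6,426.5,52,91
```

```text
low rim 2531 (array([554.4362, 225.1236]), array([223.6281, 158.8873]), 11.043540000915527)
hi rim 1374 (array([520.0228, 195.8982]), array([120.8493, 246.8529]), 52.776275634765625)
all (array([554.5036, 220.0107]), array([225.3868, 169.0379]), 11.018229484558105)
pos [528.0096 381.5018 218.808 ] head 90.00673976069928 z [ 0.0002 -0.0005 -1.    ] q [ 0.5268  0.3186  0.0519  1.3041 -0.0005  2.0974] t 11.1833 w 0.0855216017048259
523.6,426.5,150,91 [45.0317 -4.4179 68.7855] [ 0.0002  0.0005 -0.0173]
523.6,426.5,52,91 [ 45.0786  -4.4373 166.7855] [ 0.0002  0.0005 -0.0173]
```

Request:
{"api": "send_rows", "payload": {"motion": [{"dx": 38, "dy": -4, "dz": 10, "rx": 0, "ry": 0, "rz": -0.017, "fingers": 0}, {"dx": 45, "dy": -4.5, "dz": 40, "rx": 0, "ry": 0, "rz": -0.017, "fingers": 0}, {"dx": 45, "dy": -4.5, "dz": 69, "rx": 0, "ry": 0, "rz": -0.017, "fingers": 0}, {"dx": 45, "dy": -4.5, "dz": 100, "rx": 0, "ry": 0, "rz": -0.017, "fingers": 0}, {"dx": 45, "dy": -4.5, "dz": 130, "rx": 0, "ry": 0, "rz": -0.017, "fingers": 0}, {"dx": 45, "dy": -4.5, "dz": 155, "rx": 0, "ry": 0, "rz": -0.017, "fingers": 0}, {"dx": 45, "dy": -4.5, "dz": 167, "rx": 0, "ry": 0, "rz": -0.017, "fingers": 0}, {"dx": 45, "dy": -4.5, "dz": 167, "rx": 0, "ry": 0, "rz": -0.017, "fingers": 0}, {"dx": 45, "dy": -4.5, "dz": 167, "rx": 0, "ry": 0, "rz": -0.017, "fingers": 255}, {"dx": 45, "dy": -4.5, "dz": 167, "rx": 0, "ry": 0, "rz": -0.017, "fingers": 255}, {"dx": 45, "dy": -4.5, "dz": 167, "rx": 0, "ry": 0, "rz": -0.017, "fingers": 255}, {"dx": 45, "dy": -4.5, "dz": 167, "rx": 0, "ry": 0, "rz": -0.017, "fingers": 255}]}}

```text
t: 12.18
eef_pos: [0.5247, 0.4275, 0.0544]
tcp_rot: [0.0, 0.701, 0.713, 0.002]
wrist_force: [0.4, -0.1, 0.1]
gripper_width: 0.0386
finger_force: 0.0
```

Request:
{"api": "send_rows", "payload": {"motion": [{"dx": 0, "dy": 0, "dz": 0, "rx": 0, "ry": 0, "rz": 0, "fingers": 255}, {"dx": 0, "dy": 0, "dz": 0, "rx": 0, "ry": 0, "rz": 0, "fingers": 255}, {"dx": 0, "dy": 0, "dz": 0, "rx": 0, "ry": 0, "rz": 0, "fingers": 255}]}}

```text
t: 12.43
eef_pos: [0.5241, 0.4272, 0.0533]
tcp_rot: [0.0, 0.701, 0.713, 0.001]
wrist_force: [0.4, 0.3, 3.2]
gripper_width: 0.0116
finger_force: 59.0
```

```bash
python3 d.py; python3 - <<'E'
import numpy as np
# tray axes from saved wrist cloud: project along yaw a, look at rim points (z 48..56 / 80..92)
q=np.load('tray.npy')
hi=q[(q[:,2]>.083)&(q[:,2]<.095)&(q[:,0]<.53)&(q[:,0]>.4)];lo=q[(q[:,2]>.049)&(q[:,2]<.057)&(q[:,0]>.53)&(q[:,0]<.69)]
for n,s in(('hi',hi),('lo',lo)):
  # left wall outer edge (max y) per x bin, and right
  for x in np.arange(.42,.69,.02):
    t=s[(s[:,0]>x)&(s[:,0]<x+.02)]
    if len(t)>3: print(n,round(x,2),len(t),np.round(np.percentile(t[:,1],[1,10,30,50,70,90,99])*1000))
for lo_x in (0,):
  s=q[(q[:,2]>.049)&(q[:,2]<.057)&(q[:,0]>.6)]
  for y in np.arange(.16,.33,.02):
    t=s[(s[:,1]>y)&(s[:,1]<y+.02)]; 
    if len(t): print('far',round(y,2),np.percentile(t[:,0],99))
    t=hi[(hi[:,1]>y)&(hi[:,1]<y+.02)]
    if len(t): print('near',round(y,2),np.percentile(t[:,0],1))
f=q[(q[:,2]>.002)&(q[:,2]<.02)&(q[:,0]>.57)];
E
```

```text
pos [524.0517 427.2404  53.2979] head 90.98291558474423 z [ 0.0022  0.0012 -1.    ] q [ 0.5885  0.4721 -0.0887  1.0075 -0.0002  2.1422] t 12.4333 w 0.01156569747141194
hi 0.42 193 [231. 241. 251. 262. 272. 281. 282.]
hi 0.44 245 [174. 178. 195. 217. 281. 284. 287.]
hi 0.46 143 [176. 179. 181. 285. 288. 289. 290.]
hi 0.48 118 [179. 182. 184. 186. 290. 292. 293.]
hi 0.5 45 [183. 184. 186. 187. 188. 188. 189.]
lo 0.52 66 [189. 190. 193. 297. 300. 301. 302.]
lo 0.54 130 [191. 193. 196. 249. 302. 304. 305.]
lo 0.56 133 [196. 198. 200. 304. 306. 308. 310.]
lo 0.58 201 [126. 160. 169. 203. 308. 311. 313.]
lo 0.6 166 [167. 168. 169. 207. 312. 315. 317.]
lo 0.62 177 [168. 168. 170. 211. 317. 320. 322.]
lo 0.64 205 [167. 169. 277. 292. 308. 320. 323.]
lo 0.66 6 [169. 169. 169. 169. 169. 170. 170.]
far 0.16 0.9449092747619415
near 0.16 0.4495604697571208
far 0.18 0.9946453932908605
near 0.18 0.4458327703062558
far 0.2 0.9879587581633262
near 0.2 0.44129164654046144
far 0.22 0.9848050970714877
near 0.22 0.436694543827764
far 0.24 0.9674511259237614
near 0.24 0.43290547380122363
far 0.26 0.9316849604603147
near 0.26 0.4302335619969677
far 0.28 0.6560722996628255
near 0.28 0.4304145169847392
far 0.3 0.6521178709304971
far 0.32 0.8824617858063817
```

Handle gripped. I'll set up the scoop-lip helper and bead positions in the tray frame.

```bash
cat > sc.py <<'E'
# sc.py t:X,Y,Z,tilt[,yawoff]  lip centre in tray frame (mm, z above table), tilt deg (+ = lip up);  w:X,Y,Z,tilt,head world lip
from d import *
C=np.array([549.3,247.9]);A=np.radians(11.2);U=np.array([np.cos(A),np.sin(A)]);N=np.array([-U[1],U[0]])
L=np.array([0,-60,49.3])
if __name__=='__main__':
    o,p,r=cur();l=p+r.apply(L);t=(l[:2]-C)
    print('TCP',p,'lip world',l,'lip tray',t@U,t@N,'q',o['qpos'],'t',o['t'],'F',o['wrist_force'],'w',o['gripper_width'])
    for s in sys.argv[1:]:
        k,v=s.split(':');v=list(map(float,v.split(',')))
        if k=='t': xy=C+U*v[0]+N*v[1];head=101.2+(v[4] if len(v)>4 else 0)
        else: xy=v[:2];head=v[4]
        R1=rot(head,v[3]);P=np.r_[xy,v[2]]-R1.apply(L)
        print(s,'->',np.round(P,1),'d',np.round(r.inv().apply(P-p),1),'r',np.round((r.inv()*R1).as_rotvec(),3))
E
python3 - <<'E'
from sc import *
q=np.load('tray.npy')*1000;q[:,2]+=0
t=q[:,:2]-C;x=t@U;y=t@N
m=(abs(y)<52)&(x>-80)&(x<60)&(q[:,2]>24)&(q[:,2]<34)
g=np.zeros((110,150),np.uint8);g[np.clip((y[m]+55).astype(int),0,109),np.clip((x[m]+80).astype(int),0,149)]=255
g=cv2.morphologyEx(g,cv2.MORPH_CLOSE,np.ones((3,3)))
n,_,s,c=cv2.connectedComponentsWithStats(g)
for i in range(1,n):
  if s[i,4]>15: print(s[i,4],c[i]-[80,55])
b=(abs(y)<45)&(x>45)&(x<95);z=np.polyfit(x[b],q[b,2],1);print('ramp',z,'z at 40',np.polyval(z,40),np.median(q[b,2]))
E
python3 sc.py t:40,0,110,0 t:42,0,6,-8
```

```text
319 [-10.9467 -51.2884]
318 [-59.4969 -32.8868]
327 [-32.2355 -31.0979]
308 [ -4.7175 -29.1201]
326 [ 22.3221 -29.6718]
330 [-59.2242  -1.1697]
342 [-4.5175 -2.2281]
338 [-31.4675  -1.6657]
365 [22.1863  0.2575]
283 [-5.0035 31.4664]
306 [22.5588 30.5588]
63 [-53.4762  32.3016]
242 [-31.8802  32.7851]
ramp [ 0.1481 -1.732 ] z at 40 4.193489793818811 8.780987667722325
TCP [524.0517 427.2404  53.2979] lip world [464.1687 426.2726   3.8653] lip tray -48.86390804354162 191.51093032858557 q [ 0.5885  0.4721 -0.0887  1.0075 -0.0002  2.1422] t 12.4333 F [0.3654 0.34   3.2222] w 0.01156569747141194
t:40,0,110,0 -> [647.4 267.3 159.3] d [-161.9  120.8 -105.9] r [ 0.002 -0.001 -0.178]
t:42,0,6,-8 -> [642.1 266.3  63.2] d [-163.   115.2   -9.8] r [-0.137  0.011 -0.178]
```

Frame validated: the beads form a 4×3 grid at x = −59…22, and the ramp foot is at 40. Lifting the scoop now.

Request:
{"api": "send_rows", "payload": {"motion": [{"dx": 0, "dy": 0, "dz": -35, "rx": 0, "ry": 0, "rz": 0, "fingers": 255}, {"dx": 0, "dy": 0, "dz": -70, "rx": 0, "ry": 0, "rz": 0, "fingers": 255}, {"dx": 0, "dy": 0, "dz": -106, "rx": 0, "ry": 0, "rz": 0, "fingers": 255}, {"dx": -30, "dy": 24, "dz": -106, "rx": 0, "ry": 0, "rz": -0.05, "fingers": 255}, {"dx": -60, "dy": 48, "dz": -106, "rx": 0, "ry": 0, "rz": -0.1, "fingers": 255}, {"dx": -90, "dy": 70, "dz": -106, "rx": 0, "ry": 0, "rz": -0.15, "fingers": 255}, {"dx": -120, "dy": 90, "dz": -106, "rx": 0, "ry": 0, "rz": -0.178, "fingers": 255}, {"dx": -150, "dy": 110, "dz": -106, "rx": 0, "ry": 0, "rz": -0.178, "fingers": 255}, {"dx": -162, "dy": 121, "dz": -106, "rx": 0, "ry": 0, "rz": -0.178, "fingers": 255}, {"dx": -162, "dy": 121, "dz": -106, "rx": 0, "ry": 0, "rz": -0.178, "fingers": 255}]}}

```text
t: 13.27
eef_pos: [0.6492, 0.2632, 0.1574]
tcp_rot: [0.001, 0.637, 0.771, -0.0]
wrist_force: [0.0, 0.5, -1.8]
gripper_width: 0.0111
finger_force: 59.5
```

```bash
python3 sc.py t:38,0,70,-30 t:38,0,5,-30 t:30,0,4,-20 t:20,0,4,-8
```

```text
TCP [649.2107 263.1976 157.3812] lip world [590.3224 251.7952 108.0595] lip tray 40.99768557851337 -4.146892777651659 q [ 0.2936  0.4364  0.0897  1.2239 -0.0013  1.6742] t 13.2667 F [ 0.0186  0.5319 -1.82  ] w 0.01109271284759563
t:38,0,70,-30 -> [613.4 260.6 142.7] d [  4.2 -35.7  14.7] r [-0.523  0.003 -0.005]
t:38,0,5,-30 -> [613.4 260.6  77.7] d [  4.3 -35.7  79.7] r [-0.523  0.003 -0.005]
t:30,0,4,-20 -> [617.5 261.4  70.8] d [  4.3 -31.5  86.5] r [-0.349  0.002 -0.005]
t:20,0,4,-8 -> [620.5 262.   61.2] d [  4.4 -28.5  96.2] r [-0.139  0.002 -0.005]
```

Request:
{"api": "send_rows", "payload": {"motion": [{"dx": 0, "dy": -9, "dz": 3, "rx": -0.12, "ry": 0, "rz": 0, "fingers": 255}, {"dx": 0, "dy": -18, "dz": 7, "rx": -0.24, "ry": 0, "rz": 0, "fingers": 255}, {"dx": 0, "dy": -27, "dz": 11, "rx": -0.36, "ry": 0, "rz": 0, "fingers": 255}, {"dx": 0, "dy": -35, "dz": 14, "rx": -0.48, "ry": 0, "rz": 0, "fingers": 255}, {"dx": 0, "dy": -35, "dz": 14, "rx": -0.523, "ry": 0, "rz": 0, "fingers": 255}, {"dx": 0, "dy": -35, "dz": 14, "rx": -0.523, "ry": 0, "rz": 0, "fingers": 255}, {"dx": 0, "dy": -35, "dz": 14, "rx": -0.523, "ry": 0, "rz": 0, "fingers": 255}]}}

```text
t: 13.85
eef_pos: [0.6099, 0.2604, 0.1427]
tcp_rot: [0.163, 0.613, 0.747, 0.199]
wrist_force: [0.7, 0.3, -1.3]
gripper_width: 0.0113
finger_force: 60.2
```

```bash
python3 sc.py t:38,0,30,-30 t:38,0,5,-30 t:30,0,4,-20 t:22,0,4,-10 t:10,0,4,-8 t:-5,0,4,-8
```

```text
TCP [609.8828 260.3985 142.719 ] lip world [582.8148 255.0235  70.1317] lip tray 34.26017256284587 0.4780753143270998 q [ 0.3396  0.0891 -0.5272  0.4392 -0.0705  1.6951] t 13.85 F [ 0.7326  0.3162 -1.301 ] w 0.01130818927551521
t:38,0,30,-30 -> [613.4 260.6 102.7] d [ -0.5 -16.9  36.5] r [-0.004 -0.001  0.001]
t:38,0,5,-30 -> [613.4 260.6  77.7] d [ -0.5 -29.3  58.2] r [-0.004 -0.001  0.001]
t:30,0,4,-20 -> [617.5 261.4  70.8] d [ -0.5 -29.   66.2] r [ 0.171 -0.001  0.001]
t:22,0,4,-10 -> [620.4 262.   63. ] d [ -0.5 -30.3  74.5] r [ 0.345 -0.001  0.001]
t:10,0,4,-8 -> [610.7 260.1  61.2] d [ -0.5 -39.9  71.1] r [ 0.38  -0.001  0.001]
t:-5,0,4,-8 -> [595.9 257.1  61.2] d [ -0.5 -52.9  63.7] r [ 0.38  -0.001  0.001]
```

Request:
{"api": "send_rows", "payload": {"motion": [{"dx": 0, "dy": -8, "dz": 16, "rx": 0, "ry": 0, "rz": 0, "fingers": 255}, {"dx": 0, "dy": -16, "dz": 33, "rx": 0, "ry": 0, "rz": 0, "fingers": 255}, {"dx": 0, "dy": -22, "dz": 44, "rx": 0, "ry": 0, "rz": 0, "fingers": 255}, {"dx": 0, "dy": -26, "dz": 52, "rx": 0, "ry": 0, "rz": 0, "fingers": 255}, {"dx": 0, "dy": -29, "dz": 58, "rx": 0, "ry": 0, "rz": 0, "fingers": 255}, {"dx": 0, "dy": -29, "dz": 58, "rx": 0, "ry": 0, "rz": 0, "fingers": 255}, {"dx": 0, "dy": -29, "dz": 62, "rx": 0.085, "ry": 0, "rz": 0, "fingers": 255}, {"dx": 0, "dy": -29, "dz": 66, "rx": 0.17, "ry": 0, "rz": 0, "fingers": 255}, {"dx": 0, "dy": -29.6, "dz": 70, "rx": 0.26, "ry": 0, "rz": 0, "fingers": 255}, {"dx": 0, "dy": -30.3, "dz": 74, "rx": 0.345, "ry": 0, "rz": 0, "fingers": 255}, {"dx": 0, "dy": -30.3, "dz": 74, "rx": 0.345, "ry": 0, "rz": 0, "fingers": 255}]}}

```text
t: 14.77
eef_pos: [0.6305, 0.2636, 0.0681]
tcp_rot: [0.058, 0.633, 0.769, 0.072]
wrist_force: [2.3, 0.3, -1.1]
gripper_width: 0.0112
finger_force: 60.6
```

```bash
python3 - <<'E'
from h import *
im,_,W=cloud('top');c=im[180:275,185:260];im2,_=manip.read_camera('scene')
cv2.imwrite('pics/t7.png',np.hstack([cv2.resize(c,(395,500),interpolation=cv2.INTER_CUBIC),cv2.resize(im2[150:250,180:261],(405,500),interpolation=cv2.INTER_CUBIC)]))
E
python3 sc.py t:10,0,4,-8 t:-5,0,4,-8 t:-20,0,4,-4 t:-30,0,4,0 t:-40,0,4,0
```

```text
TCP [625.6385 262.63    66.04  ] lip world [576.4966 252.9601   6.6932] lip tray 27.661450569760376 -0.31873842439390976 q [ 0.3119  0.3554 -0.2529  0.7816 -0.0208  1.6861] t 14.8667 F [-0.8239 -0.2807 -1.8715] w 0.011296687349404533
t:10,0,4,-8 -> [610.7 260.1  61.2] d [  0.4 -15.8   2. ] r [ 0.042 -0.    -0.001]
t:-5,0,4,-8 -> [595.9 257.1  61.2] d [  0.4 -30.6  -0.7] r [ 0.042 -0.    -0.001]
t:-20,0,4,-4 -> [585.  255.   57.4] d [  0.3 -42.2   1. ] r [ 0.112 -0.    -0.001]
t:-30,0,4,0 -> [578.7 253.7  53.3] d [  0.3 -49.3   3.9] r [ 0.182 -0.    -0.001]
t:-40,0,4,0 -> [568.9 251.8  53.3] d [  0.3 -59.1   2.1] r [ 0.182 -0.    -0.001]
```

View pics/t7.png

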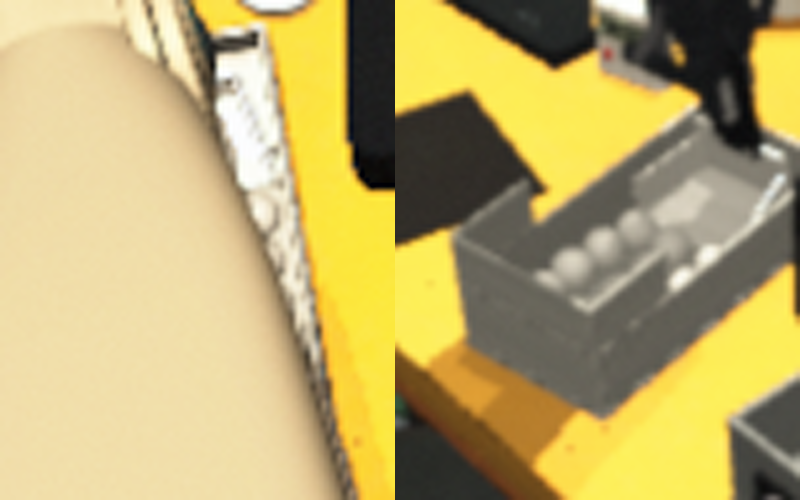

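The picture shows the scoop's lip down on the tray floor behind the last bead row. I'll add a commanded base pose to the helper so lag doesn't matter.

```bash
python3 - <<'E'
s=open('sc.py').read()
s=s.replace("    for s in sys.argv[1:]:\n        k,v","    base=None\n    for s in sys.argv[1:]:\n        b=s[0]=='b';s=s[b:]\n        k,v").replace("        print(s,","        if b: p,r=P,R1\n        print(s,")
open('sc.py','w').write(s)
E
python3 sc.py bt:22,0,4,-10 t:10,0,3,-8 t:-5,0,3,-8 t:-20,0,3,-4 t:-30,0,3,0 t:-40,0,3,0 t:-50,0,3,0
```

```text
TCP [625.6385 262.63    66.04  ] lip world [576.4966 252.9601   6.6932] lip tray 27.661450569760376 -0.31873842439390976 q [ 0.3119  0.3554 -0.2529  0.7816 -0.0208  1.6861] t 14.8667 F [-0.8239 -0.2807 -1.8715] w 0.011296687349404533
t:22,0,4,-10 -> [620.4 262.   63. ] d [0. 0. 0.] r [0. 0. 0.]
t:10,0,3,-8 -> [610.7 260.1  60.2] d [  0.  -10.3   1. ] r [0.035 0.    0.   ]
t:-5,0,3,-8 -> [595.9 257.1  60.2] d [  0.  -25.1  -1.6] r [0.035 0.    0.   ]
t:-20,0,3,-4 -> [585.  255.   56.4] d [  0.  -36.7   0.2] r [0.105 0.    0.   ]
t:-30,0,3,0 -> [578.7 253.7  52.3] d [  0.  -43.7   3.1] r [0.175 0.    0.   ]
t:-40,0,3,0 -> [568.9 251.8  52.3] d [  0.  -53.6   1.4] r [0.175 0.    0.   ]
t:-50,0,3,0 -> [559.1 249.8  52.3] d [  0.  -63.4  -0.3] r [0.175 0.    0.   ]
```

Request:
{"api": "send_rows", "payload": {"motion": [{"dx": 0, "dy": -5, "dz": 1, "rx": 0.017, "ry": 0, "rz": 0, "fingers": 255}, {"dx": 0, "dy": -10, "dz": 1, "rx": 0.035, "ry": 0, "rz": 0, "fingers": 255}, {"dx": 0, "dy": -17, "dz": 0, "rx": 0.035, "ry": 0, "rz": 0, "fingers": 255}, {"dx": 0, "dy": -25, "dz": -1.6, "rx": 0.035, "ry": 0, "rz": 0, "fingers": 255}, {"dx": 0, "dy": -31, "dz": -0.8, "rx": 0.07, "ry": 0, "rz": 0, "fingers": 255}, {"dx": 0, "dy": -37, "dz": 0.2, "rx": 0.105, "ry": 0, "rz": 0, "fingers": 255}, {"dx": 0, "dy": -43, "dz": 2, "rx": 0.14, "ry": 0, "rz": 0, "fingers": 255}, {"dx": 0, "dy": -49, "dz": 2.5, "rx": 0.175, "ry": 0, "rz": 0, "fingers": 255}, {"dx": 0, "dy": -53.6, "dz": 2, "rx": 0.175, "ry": 0, "rz": 0, "fingers": 255}, {"dx": 0, "dy": -53.6, "dz": 2, "rx": 0.175, "ry": 0, "rz": 0, "fingers": 255}]}}

```text
t: 15.7
eef_pos: [0.571, 0.2518, 0.0536]
tcp_rot: [0.001, 0.635, 0.773, 0.002]
wrist_force: [2.4, 1.2, -2.8]
gripper_width: 0.0113
finger_force: 60.4
```

```bash
python3 sc.py; cat > beads.py <<'E'
from sc import *
def show(tag='x'):
    im,d,W=wcloud();im2,_=manip.read_camera('scene');cv2.imwrite(f'pics/_{tag}.png',im);cv2.imwrite(f'pics/_{tag}s.png',im2)
    q=W.reshape(-1,3)*1000;bgr=im.reshape(-1,3);ok=np.isfinite(q).all(1);q=q[ok];bgr=bgr[ok]
    t=q[:,:2]-C;x=t@U;y=t@N
    m=(abs(y)<52)&(x>-104)&(x<104)&(q[:,2]>-5)&(q[:,2]<130)
    H=np.zeros((18,35),int);np.maximum.at(H,(((y[m]+52)/6).astype(int),((x[m]+104)/6).astype(int)),q[m,2].astype(int))
    print('rows y(-52..), cols x -104.. step 6')
    for r in H[::-1]: print(''.join('%4d'%v if v else '   .' for v in r))
if __name__=='__main__': show(sys.argv[1])
E
python3 beads.py a1
```

```text
TCP [570.9519 251.8367  53.6058] lip world [512.2981 240.2406   4.0503] lip tray -37.78495363603917 -0.32650653915886263 q [ 0.3121  0.3888 -0.217   0.9608 -0.0004  1.6876] t 15.7 F [ 2.3903  1.2074 -2.8267] w 0.011274080482775645
rows y(-52..), cols x -104.. step 6
  86  86  87  86  87  87  87  87  88  87  52  52  52  52  51  52  53  52  52  52  53  52  52  52  52  52  52  52  53  53  52  53  53  53  52
   .   .   .   .   .   .  29  28  27   .   .  36  36   .   .   .   .   .   .   .   .   .   .   .   .   .   .   .   .   .   .   .   .   .   .
  48  40  33   .  16  28  30  30  29  22  26  36  37  37  37  37  37  37  33   5   5   5   5   6   6   8   8   8   9  10  11  12  13  13  14
  48  41  33  26  18  28  30  41  42  41  32  33  33  30  26  35  36  37  37  37  50  49   5   5   6   7   8   8  10  10  11  13  13  14  15
  48  41  34  27  20  27  41  47  47  47  42  33  33  31  31  32  33  31  24   .  50  50   5   5   6   8   7   8   9  11  11  12  13  13  14
  47  40  33  27  19  13  44  47  49  48  44  33  32  29  31  33  33  32  24   8  50  50   4   5   6   7   7   8   9  10  11  12
[... 1004 characters left out ...]
  41  33  26  18  28  29  28  28  31  30  28  31  33  33  31  30   .   .   .   .   .   5   5   6   7   7   8   9  11  11  12  12  14  14
  48  40  33  26  28  32  33  32  28  28  28  25  31  33  33  31  25   .   .   .   .   .   4   5   5   7   7   8   9  10  11  12  13  14  14
  47  41  33  26  29  32  33  33  30   .   4   7  29  31  36  37   .   .   .   .   .   .   .   .   5   7   7   9   9  10  11  12  13  13  14
  47  41  33  25  19  32  33  33  30   5   5  36  37  37  36  37   .   .   .   .   .   .   .   .   .   .   8   9   8  10  12  12  13  14  15
  87  87  87  88  87  80  71  62  53  44  36  36  42  43  41  29   .   .   .   .   .   .   .   .   .   .  29  41  43  42  35  37  45  50  52
```

```bash
python3 sc.py bt:-40,0,3,0 t:-54,0,3,0 t:-54,0,6,10 t:-52,0,15,20 t:-50,0,40,22 t:-50,0,120,22
```

```text
TCP [570.9397 251.825   53.596 ] lip world [512.2706 240.2287   4.0587] lip tray -37.81421702920097 -0.3328597165254355 q [ 0.312   0.3889 -0.2167  0.9612 -0.0003  1.6876] t 15.8 F [ 1.7144  0.7838 -2.8454] w 0.01118004992363387
t:-40,0,3,0 -> [568.9 251.8  52.3] d [0. 0. 0.] r [0. 0. 0.]
t:-54,0,3,0 -> [555.2 249.1  52.3] d [  0. -14.   0.] r [0. 0. 0.]
t:-54,0,6,10 -> [562.7 250.6  44.1] d [ 0.  -6.4  8.2] r [ 0.175  0.    -0.   ]
t:-52,0,15,20 -> [570.1 252.   40.8] d [ 0.   1.2 11.5] r [0.349 0.    0.   ]
t:-50,0,40,22 -> [572.9 252.6  63.2] d [  0.    4.1 -10.9] r [ 0.384  0.    -0.   ]
t:-50,0,120,22 -> [572.9 252.6 143.2] d [  0.    4.1 -90.9] r [ 0.384  0.    -0.   ]
```

```bash
python3 sc.py bt:-40,0,3,0 t:-54,0,3,0 t:-54,0,9,5 t:-53,0,15,10 t:-51,0,26,20 t:-50,0,50,22 t:-50,0,140,22
```

```text
TCP [570.9397 251.825   53.596 ] lip world [512.2706 240.2287   4.0587] lip tray -37.81421702920097 -0.3328597165254355 q [ 0.312   0.3889 -0.2167  0.9612 -0.0003  1.6876] t 15.8 F [ 1.7144  0.7838 -2.8454] w 0.01118004992363387
t:-40,0,3,0 -> [568.9 251.8  52.3] d [0. 0. 0.] r [0. 0. 0.]
t:-54,0,3,0 -> [555.2 249.1  52.3] d [  0. -14.   0.] r [0. 0. 0.]
t:-54,0,9,5 -> [559.2 249.9  52.9] d [ 0.  -9.9 -0.6] r [ 0.087  0.    -0.   ]
t:-53,0,15,10 -> [563.7 250.7  53.1] d [ 0.  -5.4 -0.8] r [ 0.175  0.    -0.   ]
t:-51,0,26,20 -> [571.1 252.2  51.8] d [0.  2.2 0.5] r [0.349 0.    0.   ]
t:-50,0,50,22 -> [572.9 252.6  73.2] d [  0.    4.1 -20.9] r [ 0.384  0.    -0.   ]
t:-50,0,140,22 -> [572.9 252.6 163.2] d [   0.     4.1 -110.9] r [ 0.384  0.    -0.   ]
```

Request:
{"api": "send_rows", "payload": {"motion": [{"dx": 0, "dy": -5, "dz": 0, "rx": 0, "ry": 0, "rz": 0, "fingers": 255}, {"dx": 0, "dy": -10, "dz": 0, "rx": 0, "ry": 0, "rz": 0, "fingers": 255}, {"dx": 0, "dy": -14, "dz": 0, "rx": 0, "ry": 0, "rz": 0, "fingers": 255}, {"dx": 0, "dy": -14, "dz": 0, "rx": 0, "ry": 0, "rz": 0, "fingers": 255}, {"dx": 0, "dy": -10, "dz": -0.6, "rx": 0.087, "ry": 0, "rz": 0, "fingers": 255}, {"dx": 0, "dy": -5.4, "dz": -0.8, "rx": 0.175, "ry": 0, "rz": 0, "fingers": 255}, {"dx": 0, "dy": -1.5, "dz": -0.5, "rx": 0.262, "ry": 0, "rz": 0, "fingers": 255}, {"dx": 0, "dy": 2.2, "dz": 0, "rx": 0.349, "ry": 0, "rz": 0, "fingers": 255}, {"dx": 0, "dy": 4, "dz": -10, "rx": 0.384, "ry": 0, "rz": 0, "fingers": 255}, {"dx": 0, "dy": 4, "dz": -21, "rx": 0.384, "ry": 0, "rz": 0, "fingers": 255}, {"dx": 0, "dy": 4, "dz": -40, "rx": 0.384, "ry": 0, "rz": 0, "fingers": 255}, {"dx": 0, "dy": 4, "dz": -60, "rx": 0.384, "ry": 0, "rz": 0, "fingers": 255}]}}

```text
t: 16.8
eef_pos: [0.5734, 0.2521, 0.1131]
tcp_rot: [-0.121, 0.623, 0.758, -0.148]
wrist_force: [1.1, 0.5, -2.7]
gripper_width: 0.0109
finger_force: 60.3
```

Request:
{"api": "send_rows", "payload": {"motion": [{"dx": 0, "dy": 10, "dz": -20, "rx": 0, "ry": 0, "rz": 0, "fingers": 255}, {"dx": 0, "dy": 18, "dz": -40, "rx": 0, "ry": 0, "rz": 0, "fingers": 255}, {"dx": 0, "dy": 24, "dz": -56, "rx": 0, "ry": 0, "rz": 0, "fingers": 255}, {"dx": 0, "dy": 24, "dz": -56, "rx": 0, "ry": 0, "rz": 0, "fingers": 255}]}}

```text
t: 17.13
eef_pos: [0.6199, 0.2615, 0.1601]
tcp_rot: [-0.118, 0.624, 0.759, -0.143]
wrist_force: [1.0, 1.3, -2.6]
gripper_width: 0.0112
finger_force: 60.3
```

```bash
python3 sc.py; python3 beads.py a2
```

```text
TCP [619.9084 261.4963 160.1388] lip world [547.4507 247.1949 136.142 ] lip tray -1.9510131178584833 -0.3324385321758375 q [0.2872 0.6741 0.4178 1.6866 0.034  1.6565] t 17.1333 F [ 1.0452  1.3086 -2.5936] w 0.011163820575580847
rows y(-52..), cols x -104.. step 6
  87  87   .  86  87  87  86  87  88  83  52  51   .  51  52  52  52  52  53  51  52  52  52  51  52  52  52  52  53  53  53  52  52  52  51
  47  34  33  25  17   .  27  29  29  24   4   4   4   5   4   5   4   5   4   5   4   5   5   5   5   6   7   8   9  11  11  11  13  13  14
  48  40  33  27  20   .  29  30  30  28   5   5   5   5   5   5   5   4   5   5 129 129 129 129 129   6   7   9   9  11  12  12  13  14  14
  47  40  34  25  19   .  29  30  30  28   4   5   5   5   6   5   5   5   5   5   5   5   5 123 129 129 129 129   9  10  11  13  13  14  14
  47  41  34  26  19  11  27  28  28  24   5   5   5   6   6   5   5   5   5   6   5   5   5 124 122   7   8   8   9  10  11  12  13  14  14
  48  39  33  25  19  12   5   4   4   4   6   5   6   5   6   5   5   5   5   5   5   5   6 124 124 121 119   8   9  11  11  12  1
[... 1001 characters left out ...]
   .   .   .   .   .   .   .   .   .   .   .   .   .   .   .   .   .   .   .   4 129 127   5   6   7   7   8   9  10  11  12  13  14  14
  47  40   .   .   .   .   .   .   .   .   .   .   .   .   .   .   .   .   .   .   .  26   5   5   6   6   7   9   9  10  11  11  13  14  15
  47  39  36   .   .   .   .   .   .   .   .   .   .   .   .   .   .   .   .   .   3 126   5   6   5   7   7   8   9  11  11  12  13  14  15
  48  40  32  25   .   .   .   .   .   .   .   .   .   .   .   .   .   .   .   .   5   5   5   6   5   7   7   8   9  10  11  12  13  13  14
  87  88  87  87  87  87  87  88  86  86   .   .   .   .   .   .   .   .   .   .   .   7  28  43  52  53  52  52  53  51  52  52  52  51  51
```

View pics/_a2.png

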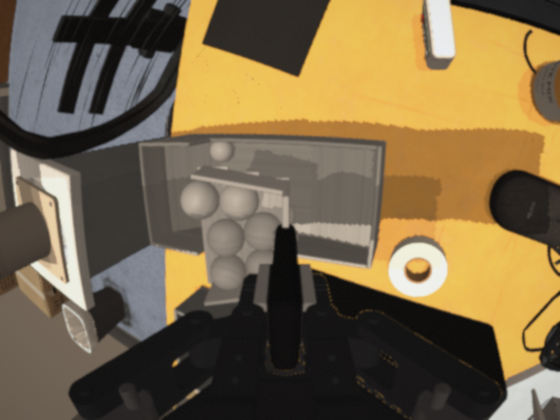

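The scoop holds at least six beads, and one bead is visible in the tray at (221,150). I'll carry it over and pour along the bath's length (toward −y), which leaves a long run-out.

```bash
python3 sc.py w:517,70,160,20,182 bw:517,70,160,20,182 w:517,32,120,18,182 w:517,32,82,12,182 w:517,32,80,4,182 w:517,32,80,-4,182 w:517,32,80,-10,182 w:517,32,80,-25,182 w:517,60,160,-15,182
```

```text
TCP [616.9447 260.8734 157.2751] lip world [544.3375 246.5249 133.7632] lip tray -5.135072107200756 -0.3850041528928932 q [0.2874 0.675  0.4112 1.6857 0.0343 1.6565] t 17.2333 F [-0.4871 -0.5731 -4.4242] w 0.010836305153792313
w:517,70,160,20,182 -> [514.4 143.2 185.8] d [ -95.6 -125.2   19.3] r [-0.026 -0.503 -1.318]
w:517,70,160,20,182 -> [514.4 143.2 185.8] d [0. 0. 0.] r [0. 0. 0.]
w:517,32,120,18,182 -> [514.5 104.3 148.3] d [  1.3 -23.8  48.5] r [-0.035  0.    -0.   ]
w:517,32,82,12,182 -> [514.6 100.9 117.7] d [  1.3 -16.5  78.4] r [-0.14  0.    0.  ]
w:517,32,80,4,182 -> [514.8  95.3 125. ] d [  1.3 -24.2  73.5] r [-0.279  0.     0.   ]
w:517,32,80,-4,182 -> [515.   88.4 133.4] d [  1.3 -33.6  68. ] r [-0.419  0.     0.   ]
w:517,32,80,-10,182 -> [515.2  82.5 139. ] d [  1.3 -41.   64.8] r [-0.524  0.     0.   ]
w:517,32,80,-25,182 -> [515.8  65.5 150. ] d [  1.3 -60.8  60.2] r [-0.785  0.     0.   ]
w:517,60,160,-15,182 -> [515.4 105.2 223.1] d [  0.3 -48.5 -22.1] r [-0.611  0.     0.   ]
```

Request:
{"api": "send_rows", "payload": {"motion": [{"dx": -8, "dy": -10, "dz": 1.6, "rx": -0.002, "ry": -0.042, "rz": -0.11, "fingers": 255}, {"dx": -16, "dy": -21, "dz": 3, "rx": -0.004, "ry": -0.084, "rz": -0.22, "fingers": 255}, {"dx": -24, "dy": -31, "dz": 5, "rx": -0.006, "ry": -0.126, "rz": -0.33, "fingers": 255}, {"dx": -32, "dy": -42, "dz": 6, "rx": -0.009, "ry": -0.168, "rz": -0.44, "fingers": 255}, {"dx": -40, "dy": -52, "dz": 8, "rx": -0.011, "ry": -0.21, "rz": -0.55, "fingers": 255}, {"dx": -48, "dy": -63, "dz": 10, "rx": -0.013, "ry": -0.252, "rz": -0.66, "fingers": 255}, {"dx": -56, "dy": -73, "dz": 11, "rx": -0.015, "ry": -0.293, "rz": -0.77, "fingers": 255}, {"dx": -64, "dy": -83, "dz": 13, "rx": -0.017, "ry": -0.335, "rz": -0.88, "fingers": 255}, {"dx": -72, "dy": -94, "dz": 14, "rx": -0.019, "ry": -0.377, "rz": -0.99, "fingers": 255}, {"dx": -80, "dy": -104, "dz": 16, "rx": -0.022, "ry": -0.419, "rz": -1.1, "fingers": 255}, {"dx": -88, "dy": -115, "dz": 18, "rx": -0.024, "ry": -0.461, "rz": -1.21, "fingers": 255}, {"dx": -96, "dy": -125, "dz": 19, "rx": -0.026, "ry": -0.503, "rz": -1.318, "fingers": 255}]}}

```text
t: 18.23
eef_pos: [0.5111, 0.1421, 0.1834]
tcp_rot: [0.0, -0.021, 0.985, -0.174]
wrist_force: [1.0, -0.9, -3.8]
gripper_width: 0.0112
finger_force: 60.3
```

Request:
{"api": "send_rows", "payload": {"motion": [{"dx": 0, "dy": 0, "dz": 0, "rx": 0, "ry": 0, "rz": 0, "fingers": 255}, {"dx": 0, "dy": 0, "dz": 0, "rx": 0, "ry": 0, "rz": 0, "fingers": 255}, {"dx": 0, "dy": 0, "dz": 0, "rx": 0, "ry": 0, "rz": 0, "fingers": 255}]}}

```text
t: 18.48
eef_pos: [0.5139, 0.1428, 0.1845]
tcp_rot: [0.002, -0.017, 0.985, -0.173]
wrist_force: [1.3, -0.2, -3.3]
gripper_width: 0.0111
finger_force: 60.3
```

```bash
python3 sc.py w:517,32,120,18,182 w:517,32,82,12,182 w:517,32,80,4,182 w:517,32,80,-4,182 w:517,32,80,-10,182 w:517,32,80,-25,182
python3 - <<'E'
from h import *
im,_,W=wcloud()  # bath far wall / rim check
q=W.reshape(-1,3)*1000;q=q[np.isfinite(q).all(1)];cv2.imwrite('pics/_b1.png',im)
m=(q[:,2]>61)&(q[:,2]<70)&(q[:,0]>440)&(q[:,0]<600)&(abs(q[:,1])<90);t=q[m]
for y in range(-80,90,20):
  s=t[(t[:,1]>y)&(t[:,1]<y+20)]
  if len(s)>3: print(y,len(s),np.percentile(s[:,0],[2,25,50,75,98]))
E
```

```text
TCP [513.9026 142.8362 184.5086] lip world [516.3152  69.6493 158.6561] lip tray -66.97899740694963 -168.449182534334 q [ 0.3414  0.224  -0.188   1.2707 -0.3307  0.3258] t 18.4833 F [ 1.344  -0.1565 -3.2643] w 0.011127583277050502
w:517,32,120,18,182 -> [514.5 104.3 148.3] d [  0.6 -23.9  47.2] r [-0.034 -0.003 -0.   ]
w:517,32,82,12,182 -> [514.6 100.9 117.7] d [  0.6 -16.6  77.1] r [-0.139 -0.003 -0.   ]
w:517,32,80,4,182 -> [514.8  95.3 125. ] d [  0.6 -24.4  72.2] r [-0.279 -0.003 -0.001]
w:517,32,80,-4,182 -> [515.   88.4 133.4] d [  0.6 -33.7  66.7] r [-0.418 -0.003 -0.001]
w:517,32,80,-10,182 -> [515.2  82.5 139. ] d [  0.6 -41.2  63.4] r [-0.523 -0.003 -0.001]
w:517,32,80,-25,182 -> [515.8  65.5 150. ] d [  0.6 -60.9  58.8] r [-0.785 -0.002 -0.001]
-80 427 [469.4851 490.662  516.1247 543.2824 569.6466]
-60 114 [468.0234 470.1802 472.6129 569.0378 570.324 ]
-40 119 [467.4841 469.6818 471.9051 568.703  570.5003]
-20 138 [467.4622 469.1921 472.3563 568.4497 570.3147]
0 103 [466.7389 467.9891 469.5581 471.3087 569.1274]
20 90 [465.8815 467.0047 468.3393 469.6405 470.9688]
40 101 [465.7991 466.7179 468.1247 469.3357 470.8585]
60 251 [465.4435 468.5446 475.5891 485.7201 494.766 ]
```

Rim confirmed: the bath centre is at x≈518. Pouring slowly.

Request:
{"api": "send_rows", "payload": {"motion": [{"dx": 0.6, "dy": -10, "dz": 20, "rx": -0.017, "ry": 0, "rz": 0, "fingers": 255}, {"dx": 0.6, "dy": -24, "dz": 47, "rx": -0.034, "ry": 0, "rz": 0, "fingers": 255}, {"dx": 0.6, "dy": -20, "dz": 63, "rx": -0.08, "ry": 0, "rz": 0, "fingers": 255}, {"dx": 0.6, "dy": -17, "dz": 77, "rx": -0.139, "ry": 0, "rz": 0, "fingers": 255}, {"dx": 0.6, "dy": -20, "dz": 75, "rx": -0.21, "ry": 0, "rz": 0, "fingers": 255}, {"dx": 0.6, "dy": -24, "dz": 72, "rx": -0.279, "ry": 0, "rz": 0, "fingers": 255}, {"dx": 0.6, "dy": -29, "dz": 69.5, "rx": -0.349, "ry": 0, "rz": 0, "fingers": 255}, {"dx": 0.6, "dy": -31, "dz": 68, "rx": -0.384, "ry": 0, "rz": 0, "fingers": 255}, {"dx": 0.6, "dy": -34, "dz": 66.7, "rx": -0.418, "ry": 0, "rz": 0, "fingers": 255}, {"dx": 0.6, "dy": -34, "dz": 66.7, "rx": -0.418, "ry": 0, "rz": 0, "fingers": 255}, {"dx": 0.6, "dy": -34, "dz": 66.7, "rx": -0.418, "ry": 0, "rz": 0, "fingers": 255}, {"dx": 0.6, "dy": -36, "dz": 65.7, "rx": -0.45, "ry": 0, "rz": 0, "fingers": 255}]}}

```text
t: 19.53
eef_pos: [0.5167, 0.0876, 0.1354]
tcp_rot: [-0.002, -0.018, 0.999, 0.05]
wrist_force: [-0.2, 1.3, -2.7]
gripper_width: 0.0113
finger_force: 60.5
```

```bash
python3 sc.py w:517,32,80,-10,182 w:517,32,80,-18,182 w:517,32,80,-26,182 w:517,50,110,-26,182
```

```text
TCP [516.6725  87.64   135.3721] lip world [518.5484  32.9504  80.272 ] lip tray -71.91650322807911 -204.8828813074042 q [-0.0164  0.1483 -0.3508  1.079   0.1008 -0.053 ] t 19.5333 F [-0.2329  1.267  -2.7495] w 0.011294869264133402
w:517,32,80,-10,182 -> [515.2  82.5 139. ] d [ 1.6 -4.7 -4.1] r [-0.074 -0.002  0.001]
w:517,32,80,-18,182 -> [515.5  73.8 145.4] d [  1.7 -12.7 -11.4] r [-0.213 -0.002  0.001]
w:517,32,80,-26,182 -> [515.9  64.3 150.6] d [  1.7 -21.6 -17.5] r [-0.353 -0.002  0.001]
w:517,50,110,-26,182 -> [515.9  82.3 180.6] d [  1.1  -0.7 -45.5] r [-0.353 -0.002  0.001]
```

Request:
{"api": "send_rows", "payload": {"motion": [{"dx": 1, "dy": -2, "dz": -2, "rx": -0.037, "ry": 0, "rz": 0, "fingers": 255}, {"dx": 1, "dy": -5, "dz": -4, "rx": -0.074, "ry": 0, "rz": 0, "fingers": 255}, {"dx": 1, "dy": -5, "dz": -4, "rx": -0.074, "ry": 0, "rz": 0, "fingers": 255}, {"dx": 1, "dy": -9, "dz": -8, "rx": -0.143, "ry": 0, "rz": 0, "fingers": 255}, {"dx": 1, "dy": -12.7, "dz": -11.4, "rx": -0.213, "ry": 0, "rz": 0, "fingers": 255}, {"dx": 1, "dy": -12.7, "dz": -11.4, "rx": -0.213, "ry": 0, "rz": 0, "fingers": 255}, {"dx": 1, "dy": -17, "dz": -14.5, "rx": -0.283, "ry": 0, "rz": 0, "fingers": 255}, {"dx": 1, "dy": -21.6, "dz": -17.5, "rx": -0.353, "ry": 0, "rz": 0, "fingers": 255}, {"dx": 1, "dy": -21.6, "dz": -17.5, "rx": -0.353, "ry": 0, "rz": 0, "fingers": 255}, {"dx": 1, "dy": -21.6, "dz": -17.5, "rx": -0.353, "ry": 0, "rz": 0, "fingers": 255}, {"dx": 1, "dy": -21.6, "dz": -17.5, "rx": -0.353, "ry": 0, "rz": 0, "fingers": 255}, {"dx": 1, "dy": -21.6, "dz": -17.5, "rx": -0.353, "ry": 0, "rz": 0, "fingers": 255}]}}

```text
t: 20.53
eef_pos: [0.5165, 0.0643, 0.1512]
tcp_rot: [-0.004, -0.018, 0.974, 0.224]
wrist_force: [0.3, 0.6, -1.0]
gripper_width: 0.011
finger_force: 60.6
```

Request:
{"api": "send_rows", "payload": {"motion": [{"dx": 0, "dy": 10, "dz": -20, "rx": 0, "ry": 0, "rz": 0, "fingers": 255}, {"dx": 0, "dy": 22, "dz": -45, "rx": 0.1, "ry": 0, "rz": 0, "fingers": 255}, {"dx": 0, "dy": 35, "dz": -70, "rx": 0.2, "ry": 0, "rz": 0, "fingers": 255}, {"dx": 0, "dy": 60, "dz": -85, "rx": 0.3, "ry": 0, "rz": 0, "fingers": 255}, {"dx": 0, "dy": 90, "dz": -90, "rx": 0.4, "ry": 0, "rz": 0, "fingers": 255}, {"dx": 0, "dy": 120, "dz": -90, "rx": 0.454, "ry": 0, "rz": 0, "fingers": 255}, {"dx": 0, "dy": 130, "dz": -80, "rx": 0.454, "ry": 0, "rz": 0, "fingers": 255}, {"dx": 0, "dy": 130, "dz": -80, "rx": 0.454, "ry": 0, "rz": 0, "fingers": 255}]}}

```text
t: 21.2
eef_pos: [0.5134, 0.1498, 0.2814]
tcp_rot: [0.001, -0.021, 1.0, 0.001]
wrist_force: [-0.1, 0.0, -2.1]
gripper_width: 0.0112
finger_force: 60.5
```

```bash
python3 sc.py; python3 beads.py a3; python3 - <<'E'
from h import *
im,_,W=cloud('top');im2=cv2.imread('pics/_a3s.png')
cv2.imwrite('pics/t8.png',np.hstack([cv2.resize(im[175:285,180:345],(600,400),interpolation=cv2.INTER_CUBIC)[:, :400],cv2.resize(im2[150:280,190:320],(400,400),interpolation=cv2.INTER_CUBIC)]))
E
```

```text
TCP [513.4332 149.834  281.4193] lip world [516.044   89.9729 232.0197] lip tray -63.29749426573728 -148.45994242166654 q [ 0.1622  0.0839 -0.106   1.3784  0.0014  0.1205] t 21.2 F [-0.0597  0.0241 -2.1368] w 0.011167357682822792
rows y(-52..), cols x -104.. step 6
  88  87  88  87  87  87  87  87  87  87  51  52  52  53  53  52  53  54  52  52  52  53  52  52  51  53  52  50  53  51  51  53  52  52  51
  45  41  32  25  66  37  26  83  28  22   5   5  34   5   5   6  47  46  50   8   6   6  51  46  41  41   7  36  44  29  33  52  49  47  43
  47  39  32  23  17  24  29  31  30  27   5   5   6   6   5   5   5   5   5   5   4   5   4   5   6   6   7   8  10   9  10  12  13  14  14
  45  38  31  24  19  25  28  30  29  26   6   4   5   4   6   5   5   4   5   5   5   4   6   5   7   6   8   9  10   9  11  12  13  14  14
  46  39  31  24  17  21  28  28  28  24   5   6   5   5   5   4   5   6   5   5   5   4   5   4   6   7   8   8   9  10  11  12  12  14  14
  46  38  32  25  18  11   6  20  22   5   5   5   4   5   4   4   5   5   6   4   5   4   5   4   6   6   8   9   9  10  11  12 
[... 1003 characters left out ...]
  38  32  25  18  11  23  24  22   6   5   6  23  29  30  30  26   5  27  29  30  29  24   4   5   7   7   9   9  10  11  11  13  14  14
  47  38  32  25  18  23  28  30  28  25   4   6   5  26  28  27  22   5  26  29  30  28   .   5   5   6   7   9   9  10  11  12  12  14  13
  47  37  32  25  16  25  30  31  30  29   4   6   5   5   6   4   5   5  20  28  27  27  21   6   5   7   8   8   9  10  11  12  12  13  14
  46  38  32  26  16  23  28  31  30  26   5   5   5   4   5   4   5   4   5   5  19   5   5   5   6   8   7   8   9  10  11  12  13  14  15
  87  85  86  87  87  88  87  87  87  86  51  52  52  52  52  54  51  51  51  52  51  52  51  52  52  52  53   8   7  10  50  13  51  14  14
```

View pics/t8.png

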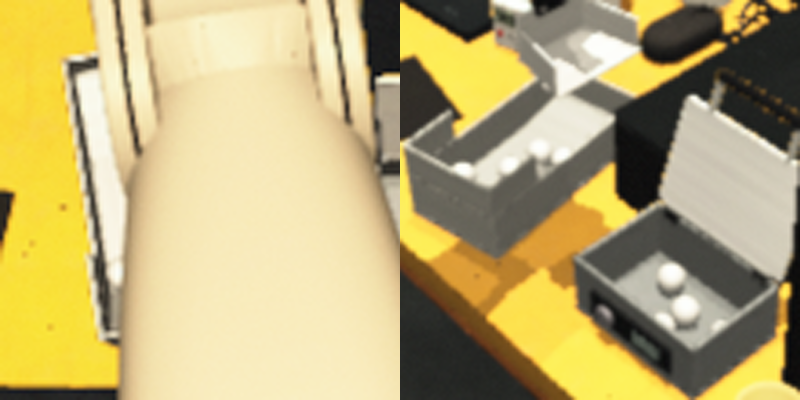

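The cover leans open, six beads are in the bath, the scoop is empty, and six beads remain in the tray. Going back for the second load.

```bash
python3 sc.py t:40,0,110,-30 bt:40,0,110,-30 t:38,0,70,-30 t:38,0,5,-30 t:30,0,4,-20 t:22,0,4,-10 t:10,0,3,-8 t:-5,0,3,-8 t:-20,0,3,-4 t:-30,0,3,0
```

```text
TCP [513.0535 145.3303 279.6016] lip world [515.1295  85.3382 230.3356] lip tray -65.09478251961558 -152.8287119949832 q [ 0.155   0.0847 -0.1088  1.379  -0.0004  0.119 ] t 21.35 F [-0.6273 -0.413  -2.2517] w 0.011601531771539877
t:40,0,110,-30 -> [615.3 261.  182.7] d [-106.5  111.9   96.7] r [-0.435 -0.37   1.376]
t:40,0,110,-30 -> [615.3 261.  182.7] d [0. 0. 0.] r [0. 0. 0.]
t:38,0,70,-30 -> [613.4 260.6 142.7] d [  0.  -21.7  33.6] r [0. 0. 0.]
t:38,0,5,-30 -> [613.4 260.6  77.7] d [  0.  -54.2  89.9] r [0. 0. 0.]
t:30,0,4,-20 -> [617.5 261.4  70.8] d [  0. -54.  98.] r [0.175 0.    0.   ]
t:22,0,4,-10 -> [620.4 262.   63. ] d [ -0.  -55.3 106.3] r [ 0.349  0.    -0.   ]
t:10,0,3,-8 -> [610.7 260.1  60.2] d [  0.  -65.4 103.7] r [0.384 0.    0.   ]
t:-5,0,3,-8 -> [595.9 257.1  60.2] d [  0.  -78.4  96.2] r [0.384 0.    0.   ]
t:-20,0,3,-4 -> [585.  255.   56.4] d [  0.  -89.9  94. ] r [0.454 0.    0.   ]
t:-30,0,3,0 -> [578.7 253.7  52.3] d [  0.  -97.5  94.3] r [0.524 0.    0.   ]
```

Request:
{"api": "send_rows", "payload": {"motion": [{"dx": -9, "dy": 9, "dz": 0, "rx": -0.036, "ry": -0.031, "rz": 0.115, "fingers": 255}, {"dx": -18, "dy": 18, "dz": 5, "rx": -0.072, "ry": -0.062, "rz": 0.229, "fingers": 255}, {"dx": -27, "dy": 28, "dz": 10, "rx": -0.109, "ry": -0.092, "rz": 0.344, "fingers": 255}, {"dx": -36, "dy": 37, "dz": 20, "rx": -0.145, "ry": -0.123, "rz": 0.459, "fingers": 255}, {"dx": -45, "dy": 47, "dz": 30, "rx": -0.181, "ry": -0.154, "rz": 0.573, "fingers": 255}, {"dx": -54, "dy": 56, "dz": 40, "rx": -0.217, "ry": -0.185, "rz": 0.688, "fingers": 255}, {"dx": -62, "dy": 65, "dz": 50, "rx": -0.254, "ry": -0.216, "rz": 0.803, "fingers": 255}, {"dx": -71, "dy": 75, "dz": 60, "rx": -0.29, "ry": -0.247, "rz": 0.917, "fingers": 255}, {"dx": -80, "dy": 84, "dz": 70, "rx": -0.326, "ry": -0.278, "rz": 1.032, "fingers": 255}, {"dx": -89, "dy": 94, "dz": 80, "rx": -0.362, "ry": -0.308, "rz": 1.147, "fingers": 255}, {"dx": -98, "dy": 103, "dz": 90, "rx": -0.399, "ry": -0.339, "rz": 1.261, "fingers": 255}, {"dx": -106, "dy": 112, "dz": 97, "rx": -0.435, "ry": -0.37, "rz": 1.376, "fingers": 255}]}}

```text
t: 22.35
eef_pos: [0.615, 0.2583, 0.1806]
tcp_rot: [0.165, 0.617, 0.743, 0.2]
wrist_force: [0.1, 0.1, -1.5]
gripper_width: 0.0114
finger_force: 60.7
```

Request:
{"api": "send_rows", "payload": {"motion": [{"dx": 0, "dy": 0, "dz": 0, "rx": 0, "ry": 0, "rz": 0, "fingers": 255}, {"dx": 0, "dy": 0, "dz": 0, "rx": 0, "ry": 0, "rz": 0, "fingers": 255}, {"dx": 0, "dy": 0, "dz": 0, "rx": 0, "ry": 0, "rz": 0, "fingers": 255}]}}

```text
t: 22.6
eef_pos: [0.6159, 0.2594, 0.1828]
tcp_rot: [0.165, 0.613, 0.746, 0.2]
wrist_force: [-0.7, -0.1, -1.2]
gripper_width: 0.0113
finger_force: 60.6
```

```bash
python3 sc.py t:39,0,40,-30 t:38,0,5,-30 t:30,0,4,-20 t:22,0,4,-10
```

```text
TCP [615.855  259.3568 182.8322] lip world [589.0832 254.0156 110.1326] lip tray 40.213410462604195 -1.7281374483965968 q [ 0.3351  0.054  -0.4721  0.5252 -0.0705  1.6919] t 22.6 F [-0.7389 -0.1276 -1.1811] w 0.01125044748051509
t:39,0,40,-30 -> [614.3 260.8 112.7] d [  1.7 -36.1  60.1] r [ 0.     0.001 -0.   ]
t:38,0,5,-30 -> [613.4 260.6  77.7] d [  1.8 -54.5  89.9] r [ 0.     0.001 -0.   ]
t:30,0,4,-20 -> [617.5 261.4  70.8] d [  1.8 -54.3  98. ] r [ 0.175  0.001 -0.   ]
t:22,0,4,-10 -> [620.4 262.   63. ] d [  1.8 -55.6 106.3] r [ 0.349  0.001 -0.   ]
```

Request:
{"api": "send_rows", "payload": {"motion": [{"dx": 1.7, "dy": -15, "dz": 25, "rx": 0, "ry": 0, "rz": 0, "fingers": 255}, {"dx": 1.7, "dy": -30, "dz": 50, "rx": 0, "ry": 0, "rz": 0, "fingers": 255}, {"dx": 1.8, "dy": -43, "dz": 71, "rx": 0, "ry": 0, "rz": 0, "fingers": 255}, {"dx": 1.8, "dy": -50, "dz": 82, "rx": 0, "ry": 0, "rz": 0, "fingers": 255}, {"dx": 1.8, "dy": -54.5, "dz": 90, "rx": 0, "ry": 0, "rz": 0, "fingers": 255}, {"dx": 1.8, "dy": -54.5, "dz": 90, "rx": 0, "ry": 0, "rz": 0, "fingers": 255}, {"dx": 1.8, "dy": -54.4, "dz": 94, "rx": 0.087, "ry": 0, "rz": 0, "fingers": 255}, {"dx": 1.8, "dy": -54.3, "dz": 98, "rx": 0.175, "ry": 0, "rz": 0, "fingers": 255}, {"dx": 1.8, "dy": -55, "dz": 102, "rx": 0.262, "ry": 0, "rz": 0, "fingers": 255}, {"dx": 1.8, "dy": -55.6, "dz": 106, "rx": 0.349, "ry": 0, "rz": 0, "fingers": 255}, {"dx": 1.8, "dy": -55.6, "dz": 106, "rx": 0.349, "ry": 0, "rz": 0, "fingers": 255}]}}

```text
t: 23.52
eef_pos: [0.6279, 0.2643, 0.0669]
tcp_rot: [0.058, 0.633, 0.769, 0.071]
wrist_force: [1.7, 1.3, -2.3]
gripper_width: 0.0114
finger_force: 60.9
```

Request:
{"api": "send_rows", "payload": {"motion": [{"dx": 0, "dy": -5, "dz": 1, "rx": 0.017, "ry": 0, "rz": 0, "fingers": 255}, {"dx": 0, "dy": -10, "dz": 1, "rx": 0.035, "ry": 0, "rz": 0, "fingers": 255}, {"dx": 0, "dy": -17, "dz": 0, "rx": 0.035, "ry": 0, "rz": 0, "fingers": 255}, {"dx": 0, "dy": -25, "dz": -1.6, "rx": 0.035, "ry": 0, "rz": 0, "fingers": 255}, {"dx": 0, "dy": -31, "dz": -0.8, "rx": 0.07, "ry": 0, "rz": 0, "fingers": 255}, {"dx": 0, "dy": -37, "dz": 0.2, "rx": 0.105, "ry": 0, "rz": 0, "fingers": 255}, {"dx": 0, "dy": -43, "dz": 2, "rx": 0.14, "ry": 0, "rz": 0, "fingers": 255}, {"dx": 0, "dy": -49, "dz": 2.5, "rx": 0.175, "ry": 0, "rz": 0, "fingers": 255}, {"dx": 0, "dy": -53.6, "dz": 2, "rx": 0.175, "ry": 0, "rz": 0, "fingers": 255}, {"dx": 0, "dy": -58, "dz": 1, "rx": 0.175, "ry": 0, "rz": 0, "fingers": 255}, {"dx": 0, "dy": -62, "dz": 0.3, "rx": 0.175, "ry": 0, "rz": 0, "fingers": 255}, {"dx": 0, "dy": -62, "dz": 0.3, "rx": 0.175, "ry": 0, "rz": 0, "fingers": 255}]}}

```text
t: 24.52
eef_pos: [0.56, 0.2518, 0.0533]
tcp_rot: [0.001, 0.635, 0.773, 0.002]
wrist_force: [2.5, 1.6, 6.0]
gripper_width: 0.0111
finger_force: 61.9
```

```bash
python3 sc.py bt:-49,0,3,0 t:-56,0,3,0 t:-62,0,3,0 t:-66,0,3,0; python3 beads.py a4
```

```text
TCP [560.0097 251.7679  53.3073] lip world [501.3031 240.1972   3.8084] lip tray -48.57892591226584 1.7664929842237438 q [ 0.3171  0.3739 -0.24    0.9536  0.0003  1.6927] t 24.5167 F [2.5455 1.59   6.0315] w 0.01111302146340679
t:-49,0,3,0 -> [560.1 250.   52.3] d [0. 0. 0.] r [0. 0. 0.]
t:-56,0,3,0 -> [553.2 248.7  52.3] d [-0. -7.  0.] r [0. 0. 0.]
t:-62,0,3,0 -> [547.3 247.5  52.3] d [ -0. -13.   0.] r [0. 0. 0.]
t:-66,0,3,0 -> [543.4 246.7  52.3] d [ -0. -17.   0.] r [0. 0. 0.]
rows y(-52..), cols x -104.. step 6
  87  87  86  87  87  87  87  87  87  86  52  51  52  52  52  53  53  51  51  51  52  52  53  52  53  52  52  52  52  52  53  52  52  53  52
   .   .   .   .   .   .   .  28  28  36  37  36  36   .   .   .   .   .   .   .   .   .   .   .   .   .   .   .   .   .   .   .   .   .   .
  49  40   .   .   .  27  30  31  30  25  36  37  37  37  37  37  37  37  32   8   5   5   6   5   6   7   7   9   9  11  11  12  13  13  16
  49  41  33  26  18  26  30  31  29  26   8   8   7   7   .  36  36  37  49  50   5   5   5   5   6   7   8   8   9  10  10  12  13  14  14
  48  40  33 
[... 1260 characters left out ...]
  41  33  26  19  23  28  26  27  31  33  33  30   7   8   8   8   7   .   .   4   5   5   5   6   6   7   8   9  10  11  11  13  14  14
  48  41  33  26  23  30  31  30  28  31  33  32  30   8   8   7   .   .   .   .   .   .   5   5   5   6   7   9  10  10  11  13  13  14  14
  48  39  33  26  23  31  32  32  30  27  30  36  37  37  36   .   .   .   .   .   .   .   4   4   5   6   8   8   9  10  12  11  13  14  14
  47  40  33  25  18  29  31  31  28  35  37  37  37  36   .   .   .   .   .   .   .   .   .   .   5   7   9   9   9  10  11  12  13  14  14
  87  87  87  79  69  60  49  42  87  85  38  41  39  28   .   .   .   .   .   .   .   .   .   .  22  38  40  40  33  33  37  45  52  53  53
```

Request:
{"api": "send_rows", "payload": {"motion": [{"dx": 0, "dy": -4, "dz": 0, "rx": 0, "ry": 0, "rz": 0, "fingers": 255}, {"dx": 0, "dy": -8, "dz": 0, "rx": 0, "ry": 0, "rz": 0, "fingers": 255}, {"dx": 0, "dy": -12, "dz": 0, "rx": 0, "ry": 0, "rz": 0, "fingers": 255}, {"dx": 0, "dy": -16, "dz": 0, "rx": 0, "ry": 0, "rz": 0, "fingers": 255}, {"dx": 0, "dy": -18, "dz": 0, "rx": 0, "ry": 0, "rz": 0, "fingers": 255}, {"dx": 0, "dy": -18, "dz": 0, "rx": 0, "ry": 0, "rz": 0, "fingers": 255}, {"dx": 0, "dy": -18, "dz": 0, "rx": 0, "ry": 0, "rz": 0, "fingers": 255}]}}

```text
t: 25.2
eef_pos: [0.5512, 0.2506, 0.0555]
tcp_rot: [0.005, 0.635, 0.773, 0.008]
wrist_force: [12.5, 2.7, 2.6]
gripper_width: 0.0114
finger_force: 61.5
```

```bash
python3 sc.py;  python3 beads.py a5;python3 sc.py bt:-67,0,3,0 t:-66,0,9,5 t:-65,0,15,10 t:-63,0,26,20 t:-60,0,50,22 t:-30,0,100,22
```

```text
TCP [551.1822 250.563   55.4947] lip world [493.2124 239.1903   5.0899] lip tray -56.711186184407836 2.3503039923629148 q [ 0.3202  0.3485 -0.2723  0.9314 -0.0005  1.6957] t 25.2 F [12.4851  2.6958  2.5639] w 0.011360447331629353
rows y(-52..), cols x -104.. step 6
  87  88  86  87  87  87  87  87  87  86  52  51  52  52  52  53  52  52  52  52  52  52  52  52  52  52  52  52  52  52  52  53  52  52  52
   .   .   .   .   .   .   .  28  37  38  39  37   .   .   .   .   .   .   .   .   .   .   .   .   .   .   .   .   .   .   .   .   .   .   .
  47  40   .   .   .   .  32  32  29  37  37  38  39  39  39  39  38  37   9   5   5   5   5   5   5   7   8   9   9  10  11  12  13  14  15
  48  41  34  27  24  30  32  31  30   8   8   8   8   .  37  38  39  52  52   5   5   5   5   5   6   6   7   8   9  10  11  12  13  14  14
  47  40  34  26  18  27  30  29  26   9   8   9   9   9   9   9   9  52  52   5   5   5   5   5   6   6   8   8  10  10  11  12  13  14  14
  47  42  34  27  19  13  30  31  31  27   9   9   9   9   9  10  10 123 123   5   6   5   5   5   6   7   7   9   9  10  11  12 
[... 1697 characters left out ...]
52  52
TCP [551.2038 250.5353  55.4655] lip world [493.2261 239.1659   5.069 ] lip tray -56.7024678541664 2.323726888391015 q [ 0.3201  0.3486 -0.2721  0.9316 -0.0005  1.6958] t 25.3 F [11.2837  3.8066  1.5845] w 0.01098243765561801
t:-67,0,3,0 -> [542.4 246.5  52.3] d [0. 0. 0.] r [0. 0. 0.]
t:-66,0,9,5 -> [547.4 247.5  52.9] d [-0.   5.1 -0.6] r [ 0.087  0.    -0.   ]
t:-65,0,15,10 -> [551.9 248.4  53.1] d [ 0.   9.6 -0.8] r [ 0.175  0.    -0.   ]
t:-63,0,26,20 -> [559.3 249.9  51.8] d [ 0.  17.2  0.5] r [0.349 0.    0.   ]
t:-60,0,50,22 -> [563.1 250.6  73.2] d [  0.   21.1 -20.9] r [ 0.384  0.    -0.   ]
t:-30,0,100,22 -> [592.6 256.5 123.2] d [  0.   51.1 -70.9] r [ 0.384  0.    -0.   ]
```

Request:
{"api": "send_rows", "payload": {"motion": [{"dx": 0, "dy": 5, "dz": -1, "rx": 0.087, "ry": 0, "rz": 0, "fingers": 255}, {"dx": 0, "dy": 9.6, "dz": -1, "rx": 0.175, "ry": 0, "rz": 0, "fingers": 255}, {"dx": 0, "dy": 13.5, "dz": -0.5, "rx": 0.262, "ry": 0, "rz": 0, "fingers": 255}, {"dx": 0, "dy": 17.2, "dz": 0, "rx": 0.349, "ry": 0, "rz": 0, "fingers": 255}, {"dx": 0, "dy": 19, "dz": -10, "rx": 0.384, "ry": 0, "rz": 0, "fingers": 255}, {"dx": 0, "dy": 21, "dz": -21, "rx": 0.384, "ry": 0, "rz": 0, "fingers": 255}, {"dx": 0, "dy": 25, "dz": -40, "rx": 0.384, "ry": 0, "rz": 0, "fingers": 255}, {"dx": 0, "dy": 35, "dz": -60, "rx": 0.384, "ry": 0, "rz": 0, "fingers": 255}, {"dx": 0, "dy": 60, "dz": -85, "rx": 0.384, "ry": 0, "rz": 0, "fingers": 255}, {"dx": 0, "dy": 80, "dz": -110, "rx": 0.384, "ry": 0, "rz": 0, "fingers": 255}, {"dx": 0, "dy": 80, "dz": -110, "rx": 0.384, "ry": 0, "rz": 0, "fingers": 255}]}}

```text
t: 26.22
eef_pos: [0.6251, 0.2645, 0.1673]
tcp_rot: [-0.118, 0.624, 0.759, -0.143]
wrist_force: [1.7, 0.6, -0.3]
gripper_width: 0.0114
finger_force: 61.0
```

```bash
python3 beads.py a6|head -20;python3 sc.py w:517,70,160,20,182
```

```text
rows y(-52..), cols x -104.. step 6
  87   .  85  87  87  85  86  88  87  86  52   .  51  52  52  53  53  52   .  51  52  53  52  51  52  52  52  52  51  52  52  52  52  52  52
  47  35  26  25  19  11   5   5   5   5   4   5   5   5   5   4   5   5   4   4   4  20  20   5   5   7   6   7   9  10  11  12  12  14  14
  48  40  32  26  19  12   6   5   5   6   5   6   4   5   5   5   5   6   5   5  26  28  28 129 129 129 129 123   9  10  11  12  13  14  14
  48  41  33  26  19  11   4   6   5   6   5   5   5   6   6   5   5   5   5   3  29  31  31  29  19   7 129 129 129  10  12  12  13  14  15
  49  41  33  27  20  12   5   5   6   5   5   5   5   6   5   5   5   5   5   .  29  30  30  28  22   6   8   9   9  10  11  12  13  13  15
  48  41  34  25  19  11   6   5   5   5   5   5   5   5   6   6   5   5   5   3  25  28  27  25   6   6 124 125  10  10  11  12  13  14  14
  47  39  32  26   .   7   4   4   4   6   5   5   5   5   5   5   5   5   5   5   5   5   5   4   6   7   7   9   9  10  11  12  13  14  14
  46  41  33   .   .   .   .   .   .   4   5   .   .   .   4   4   4   5   5 
[... 1092 characters left out ...]
  .   .   .   .   .   .   .   .   .   .   .   .  27  27   6   7   7   8   9  10  11  11  13  14  14
  48  40  32  26   .   .   .   .   .   .   .   .   .   .   .   .   .   .   .   .   .   .   .  23   5   6   8   9   9  10  11  12  13  14  15
  87  88  87  87  86  87  88  88  87  86   .   .   .   .   .   .   .   .   .   .   .   .  16  35  48  52  52  52  53  52  53  53  53  52  51
TCP [621.0172 263.6619 163.2901] lip world [548.3753 249.3334 139.8735] lip tray -0.6286567708062859 1.5857336308940573 q [0.2891 0.6828 0.4367 1.7047 0.0356 1.658 ] t 26.3167 F [-1.5501  0.0675 -3.5785] w 0.01141848499667931
w:517,70,160,20,182 -> [514.4 143.2 185.8] d [ -97.5 -127.1   26.7] r [-0.026 -0.504 -1.318]
```

View pics/_a6.png

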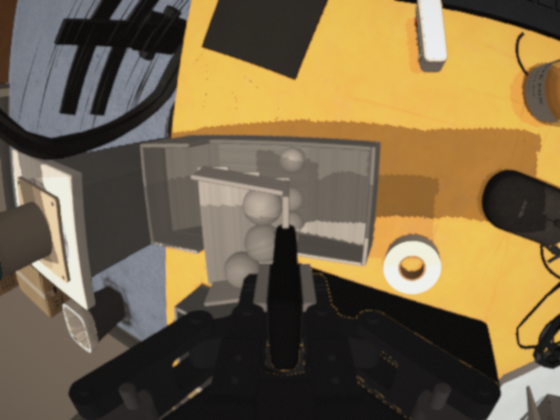

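There are three beads in the scoop, at (263,205), (263,243) and (240,268), and three in the tray near x≈27. I'll pour this load the same way.

Request:
{"api": "send_rows", "payload": {"motion": [{"dx": -8, "dy": -10, "dz": 2, "rx": -0.002, "ry": -0.042, "rz": -0.11, "fingers": 255}, {"dx": -16, "dy": -21, "dz": 4, "rx": -0.004, "ry": -0.084, "rz": -0.22, "fingers": 255}, {"dx": -24, "dy": -31, "dz": 6, "rx": -0.006, "ry": -0.126, "rz": -0.33, "fingers": 255}, {"dx": -32, "dy": -42, "dz": 8, "rx": -0.009, "ry": -0.168, "rz": -0.44, "fingers": 255}, {"dx": -40, "dy": -52, "dz": 10, "rx": -0.011, "ry": -0.21, "rz": -0.55, "fingers": 255}, {"dx": -48, "dy": -63, "dz": 12, "rx": -0.013, "ry": -0.252, "rz": -0.66, "fingers": 255}, {"dx": -56, "dy": -73, "dz": 14, "rx": -0.015, "ry": -0.293, "rz": -0.77, "fingers": 255}, {"dx": -64, "dy": -83, "dz": 17, "rx": -0.017, "ry": -0.335, "rz": -0.88, "fingers": 255}, {"dx": -72, "dy": -94, "dz": 19, "rx": -0.019, "ry": -0.377, "rz": -0.99, "fingers": 255}, {"dx": -80, "dy": -104, "dz": 22, "rx": -0.022, "ry": -0.419, "rz": -1.1, "fingers": 255}, {"dx": -88, "dy": -115, "dz": 24, "rx": -0.024, "ry": -0.461, "rz": -1.21, "fingers": 255}, {"dx": -97, "dy": -126, "dz": 26, "rx": -0.026, "ry": -0.504, "rz": -1.318, "fingers": 255}]}}

```text
t: 27.32
eef_pos: [0.5111, 0.1429, 0.1826]
tcp_rot: [-0.001, -0.021, 0.984, -0.174]
wrist_force: [0.7, -0.1, -2.3]
gripper_width: 0.0114
finger_force: 61.0
```

Request:
{"api": "send_rows", "payload": {"motion": [{"dx": 0, "dy": 0, "dz": 0, "rx": 0, "ry": 0, "rz": 0, "fingers": 255}, {"dx": 0, "dy": 0, "dz": 0, "rx": 0, "ry": 0, "rz": 0, "fingers": 255}, {"dx": 0, "dy": 0, "dz": 0, "rx": 0, "ry": 0, "rz": 0, "fingers": 255}]}}

```text
t: 27.57
eef_pos: [0.5137, 0.1436, 0.184]
tcp_rot: [0.001, -0.017, 0.985, -0.174]
wrist_force: [0.3, -0.3, -1.9]
gripper_width: 0.0114
finger_force: 61.0
```

```bash
python3 sc.py w:517,32,120,18,182 w:517,32,82,12,182 w:517,32,80,4,182 w:517,32,80,-4,182 w:517,32,80,-10,182 w:517,32,80,-25,182; python3 beads.py a7|head -20
```

```text
TCP [513.6776 143.5879 183.9672] lip world [516.0616  70.3756 158.1843] lip tray -67.08673542244337 -167.6874463137576 q [ 0.3429  0.2264 -0.1864  1.2727 -0.3308  0.327 ] t 27.5667 F [ 0.2716 -0.2675 -1.8999] w 0.01137095342869412
w:517,32,120,18,182 -> [514.5 104.3 148.3] d [  0.4 -24.8  46.9] r [-0.035 -0.005  0.001]
w:517,32,82,12,182 -> [514.6 100.9 117.7] d [  0.2 -17.4  76.8] r [-0.14  -0.005  0.001]
w:517,32,80,4,182 -> [514.8  95.3 125. ] d [  0.3 -25.2  72. ] r [-0.28  -0.005  0.   ]
w:517,32,80,-4,182 -> [515.   88.4 133.4] d [  0.3 -34.6  66.4] r [-0.419 -0.005 -0.   ]
w:517,32,80,-10,182 -> [515.2  82.5 139. ] d [  0.3 -42.   63.2] r [-0.524 -0.005 -0.   ]
w:517,32,80,-25,182 -> [515.8  65.5 150. ] d [  0.4 -61.8  58.6] r [-0.786 -0.005 -0.001]
rows y(-52..), cols x -104.. step 6
  86  87  87  87  87  87  88  87  87  86  52  53  52  52  53  52  53  53  52  53  52  52  52  53  52  52  52  52  51  52  52  52  53  52  52
  46  39  32  26  18  12   5   5   6   5   5   5   5   6   5   4   5   6   6   5   5   5   5   4   5   6   7   9   9  10  11  12  13  15  14
  46  39  32  2
[... 1540 characters left out ...]
  39  32  25  17  11   6   6   5   5   5   5   5   5   5   5   5   6   5   5  19  26  28  28   4   7   7   9   9  10  11  12  13  14  14
  48  39  33  25  18  11   5   5   5   5   5   5   5   5   6   5   5   5   4   5  24  30  31  30  26   6   8   8   9  11  12  12  13  14  14
  47  39  32  24  18  10   5   6   5   6   5   5   5   5   5   5   5   5   5   6  26  30  30  30  26   .   7   9   9  11  11  12  13  14  14
  47  39  33  25  18  10   5   6   5   5   5   6   5   5   5   5   6   5   5   5  21  28  29  28  25   6   8   8   9  10  10  12  13  14  13
  87  87  88  88  87  87  87  87  87  86  52  52  52  52  52  52  52  52  52  52  51  52  51  52  51  52  52  52  51  46  34  34  19  14  14
```

Request:
{"api": "send_rows", "payload": {"motion": [{"dx": 0.4, "dy": -10, "dz": 20, "rx": -0.017, "ry": 0, "rz": 0, "fingers": 255}, {"dx": 0.4, "dy": -24, "dz": 47, "rx": -0.034, "ry": 0, "rz": 0, "fingers": 255}, {"dx": 0.4, "dy": -20, "dz": 63, "rx": -0.08, "ry": 0, "rz": 0, "fingers": 255}, {"dx": 0.4, "dy": -17, "dz": 77, "rx": -0.139, "ry": 0, "rz": 0, "fingers": 255}, {"dx": 0.4, "dy": -20, "dz": 75, "rx": -0.21, "ry": 0, "rz": 0, "fingers": 255}, {"dx": 0.4, "dy": -24, "dz": 72, "rx": -0.279, "ry": 0, "rz": 0, "fingers": 255}, {"dx": 0.4, "dy": -29, "dz": 69.5, "rx": -0.349, "ry": 0, "rz": 0, "fingers": 255}, {"dx": 0.4, "dy": -31, "dz": 68, "rx": -0.384, "ry": 0, "rz": 0, "fingers": 255}, {"dx": 0.4, "dy": -34, "dz": 66.7, "rx": -0.418, "ry": 0, "rz": 0, "fingers": 255}, {"dx": 0.4, "dy": -34, "dz": 66.7, "rx": -0.418, "ry": 0, "rz": 0, "fingers": 255}, {"dx": 0.4, "dy": -34, "dz": 66.7, "rx": -0.418, "ry": 0, "rz": 0, "fingers": 255}, {"dx": 0.4, "dy": -36, "dz": 65.7, "rx": -0.45, "ry": 0, "rz": 0, "fingers": 255}]}}

```text
t: 28.67
eef_pos: [0.5171, 0.0887, 0.1352]
tcp_rot: [-0.003, -0.018, 0.999, 0.05]
wrist_force: [0.3, 0.3, -2.7]
gripper_width: 0.011
finger_force: 61.0
```

Request:
{"api": "send_rows", "payload": {"motion": [{"dx": 0, "dy": -2, "dz": -2, "rx": -0.037, "ry": 0, "rz": 0, "fingers": 255}, {"dx": 0, "dy": -5, "dz": -4, "rx": -0.074, "ry": 0, "rz": 0, "fingers": 255}, {"dx": 0, "dy": -5, "dz": -4, "rx": -0.074, "ry": 0, "rz": 0, "fingers": 255}, {"dx": 0, "dy": -9, "dz": -8, "rx": -0.143, "ry": 0, "rz": 0, "fingers": 255}, {"dx": 0, "dy": -12.7, "dz": -11.4, "rx": -0.213, "ry": 0, "rz": 0, "fingers": 255}, {"dx": 0, "dy": -12.7, "dz": -11.4, "rx": -0.213, "ry": 0, "rz": 0, "fingers": 255}, {"dx": 0, "dy": -17, "dz": -14.5, "rx": -0.283, "ry": 0, "rz": 0, "fingers": 255}, {"dx": 0, "dy": -21.6, "dz": -17.5, "rx": -0.353, "ry": 0, "rz": 0, "fingers": 255}, {"dx": 0, "dy": -21.6, "dz": -17.5, "rx": -0.353, "ry": 0, "rz": 0, "fingers": 255}, {"dx": 0, "dy": -21.6, "dz": -17.5, "rx": -0.353, "ry": 0, "rz": 0, "fingers": 255}, {"dx": 0, "dy": -21.6, "dz": -17.5, "rx": -0.353, "ry": 0, "rz": 0, "fingers": 255}, {"dx": 0, "dy": -21.6, "dz": -17.5, "rx": -0.353, "ry": 0, "rz": 0, "fingers": 255}]}}

```text
t: 29.67
eef_pos: [0.518, 0.0653, 0.1511]
tcp_rot: [-0.005, -0.018, 0.974, 0.224]
wrist_force: [-0.7, -0.3, -1.8]
gripper_width: 0.0115
finger_force: 61.2
```

Request:
{"api": "send_rows", "payload": {"motion": [{"dx": 0, "dy": 10, "dz": -20, "rx": 0, "ry": 0, "rz": 0, "fingers": 255}, {"dx": 0, "dy": 22, "dz": -45, "rx": 0.1, "ry": 0, "rz": 0, "fingers": 255}, {"dx": 0, "dy": 35, "dz": -70, "rx": 0.2, "ry": 0, "rz": 0, "fingers": 255}, {"dx": 0, "dy": 60, "dz": -85, "rx": 0.3, "ry": 0, "rz": 0, "fingers": 255}, {"dx": 0, "dy": 90, "dz": -90, "rx": 0.4, "ry": 0, "rz": 0, "fingers": 255}, {"dx": 0, "dy": 120, "dz": -90, "rx": 0.454, "ry": 0, "rz": 0, "fingers": 255}, {"dx": 0, "dy": 130, "dz": -80, "rx": 0.454, "ry": 0, "rz": 0, "fingers": 255}, {"dx": 0, "dy": 130, "dz": -80, "rx": 0.454, "ry": 0, "rz": 0, "fingers": 255}, {"dx": 0, "dy": 130, "dz": -80, "rx": 0.454, "ry": 0, "rz": 0, "fingers": 255}]}}

```text
t: 30.42
eef_pos: [0.5147, 0.1478, 0.2799]
tcp_rot: [-0.001, -0.019, 1.0, -0.0]
wrist_force: [-0.2, 0.5, -2.1]
gripper_width: 0.0114
finger_force: 61.1
```

```bash
python3 beads.py a8|head -20; python3 sc.py t:50,0,110,-45
```

```text
rows y(-52..), cols x -104.. step 6
  86  87  87  87  87  87  88  87  88  86  51  54  50  52  51  50  51  52  51  51  51  53  53  52  52  52  51  52  53  52  52  52  51  51  52
  47  40  33  25  16  10   5   6   5   5   4   5   5   5  30   5   4   5   5   5  38   5   4  35  35  34   7  27  50  50  50  12  50  35  13
  47  39  32  25  17  10   5   6   5   5   6   6   5   4   5   5   5   5   5   5  20  26  27  25   .   7   8   8   9  10  11  12  13  14  14
  46  39  32  24  18  10   5   5   4   4   5   5   5   4   5   5   5   4   5   5  25  29  30  30  25   7   8   8   9  10  11  11  12  13  15
  46  40  31  24  16  11   5   5   4   5   6   5   6   5   5   5   5   5   5   5  27  29  30  31  25   6   8   7   9  10  10  12  12  13  15
  46  37  33  25  17  11   6   5   6   6   5   5   5   5   5   5   5   5   4   5  24  27  29  29  21   7   8   9   9  10  11  13  13  14  15
  47  38  31  24  17  11   5   5   5   6   5   5   5   5   5   5   5   5   5   4   5  17  22   5   5   6   8   8   9  10  11  11  13  14  14
  45  40  32  25  18   9   5   5   5   6   5   4   5   6   6   5   6   5   4 
[... 1091 characters left out ...]
   5   5   5   5   5   4   4   4   4   6  24  29  30  29  27   6   7   8   9   9  11  12  12  13  14
  45  39  32  26  16   9   5   5   5   6   5   4   5   5   5   4   5   5   5   4  19  26  28  28  23   7   7   9   9  10  11  12  13  15  13
  87  86  86  88  87  86  87  88  87  87  51  51  52  52  53  52  51  51  52  52  51  52  53  52  53  51   6  50   8  51  10  51  13  51  51
TCP [514.8717 145.9517 279.3643] lip world [516.8267  85.9355 230.1228] lip tray -63.31396932037359 -152.57247704012153 q [ 0.1557  0.0896 -0.104   1.3806 -0.0006  0.1205] t 30.5167 F [-0.4196 -0.4704 -1.5841] w 0.011039752231599816
t:50,0,110,-45 -> [605.8 259.1 187.3] d [-95.1 109.9  91.7] r [-0.651 -0.554  1.332]
```

Request:
{"api": "send_rows", "payload": {"motion": [{"dx": -8, "dy": 9, "dz": 0, "rx": -0.05, "ry": -0.043, "rz": 0.102, "fingers": 255}, {"dx": -15, "dy": 17, "dz": 4, "rx": -0.1, "ry": -0.085, "rz": 0.205, "fingers": 255}, {"dx": -22, "dy": 25, "dz": 8, "rx": -0.15, "ry": -0.128, "rz": 0.307, "fingers": 255}, {"dx": -29, "dy": 34, "dz": 15, "rx": -0.2, "ry": -0.17, "rz": 0.41, "fingers": 255}, {"dx": -37, "dy": 42, "dz": 22, "rx": -0.25, "ry": -0.213, "rz": 0.512, "fingers": 255}, {"dx": -44, "dy": 51, "dz": 30, "rx": -0.3, "ry": -0.256, "rz": 0.615, "fingers": 255}, {"dx": -51, "dy": 59, "dz": 40, "rx": -0.35, "ry": -0.298, "rz": 0.717, "fingers": 255}, {"dx": -58, "dy": 68, "dz": 50, "rx": -0.4, "ry": -0.341, "rz": 0.82, "fingers": 255}, {"dx": -66, "dy": 76, "dz": 60, "rx": -0.45, "ry": -0.384, "rz": 0.922, "fingers": 255}, {"dx": -73, "dy": 84, "dz": 68, "rx": -0.5, "ry": -0.426, "rz": 1.025, "fingers": 255}, {"dx": -80, "dy": 93, "dz": 76, "rx": -0.55, "ry": -0.469, "rz": 1.127, "fingers": 255}, {"dx": -88, "dy": 101, "dz": 84, "rx": -0.6, "ry": -0.512, "rz": 1.23, "fingers": 255}]}}

```text
t: 31.52
eef_pos: [0.5991, 0.2477, 0.1942]
tcp_rot: [0.229, 0.552, 0.752, 0.277]
wrist_force: [0.4, 0.1, -2.2]
gripper_width: 0.0115
finger_force: 61.3
```

Request:
{"api": "send_rows", "payload": {"motion": [{"dx": 0, "dy": 0, "dz": 0, "rx": 0, "ry": 0, "rz": 0, "fingers": 255}, {"dx": 0, "dy": 0, "dz": 0, "rx": 0, "ry": 0, "rz": 0, "fingers": 255}, {"dx": 0, "dy": 0, "dz": 0, "rx": 0, "ry": 0, "rz": 0, "fingers": 255}]}}

```text
t: 31.77
eef_pos: [0.6001, 0.2489, 0.1957]
tcp_rot: [0.228, 0.549, 0.755, 0.277]
wrist_force: [0.1, -0.1, -1.6]
gripper_width: 0.0112
finger_force: 61.3
```

```bash
python3 sc.py t:51,0,95,-45 t:50,0,50,-45 t:49,0,8,-45 t:42,0,5,-35 t:36,0,4,-25 t:28,0,4,-15 t:20,0,4,-9
```

```text
TCP [600.1317 248.9481 195.7454] lip world [589.9579 242.4964 119.0293] lip tray 38.83404857351989 -13.197824026612805 q [ 0.3139 -0.0708 -0.6873  0.2215 -0.0415  1.555 ] t 31.7667 F [ 0.0581 -0.1104 -1.6057] w 0.011160124842155008
t:51,0,95,-45 -> [606.8 259.3 172.3] d [ 8.9 -8.5 23.4] r [-0.05  -0.04   0.103]
t:50,0,50,-45 -> [605.8 259.1 127.3] d [ 10.9 -39.3  56.2] r [-0.05  -0.04   0.103]
t:49,0,8,-45 -> [604.8 258.9  85.3] d [ 12.7 -68.1  86.7] r [-0.05  -0.04   0.103]
t:42,0,5,-35 -> [611.  260.1  79.8] d [ 12.3 -67.1  95. ] r [ 0.124 -0.031  0.106]
t:36,0,4,-25 -> [617.5 261.4  74. ] d [ 11.8 -66.1 103.7] r [ 0.298 -0.022  0.109]
t:28,0,4,-15 -> [621.1 262.1  67.1] d [ 11.8 -68.  111.3] r [ 0.473 -0.013  0.111]
t:20,0,4,-9 -> [619.5 261.8  62.1] d [ 12.1 -72.6 114. ] r [ 0.577 -0.007  0.112]
```

Request:
{"api": "send_rows", "payload": {"motion": [{"dx": 8.9, "dy": -8.5, "dz": 23, "rx": -0.05, "ry": -0.04, "rz": 0.103, "fingers": 255}, {"dx": 8.9, "dy": -8.5, "dz": 23, "rx": -0.05, "ry": -0.04, "rz": 0.103, "fingers": 255}, {"dx": 10, "dy": -24, "dz": 40, "rx": -0.05, "ry": -0.04, "rz": 0.103, "fingers": 255}, {"dx": 10.9, "dy": -39, "dz": 56, "rx": -0.05, "ry": -0.04, "rz": 0.103, "fingers": 255}, {"dx": 11.4, "dy": -49, "dz": 66, "rx": -0.05, "ry": -0.04, "rz": 0.103, "fingers": 255}, {"dx": 12, "dy": -57, "dz": 75, "rx": -0.05, "ry": -0.04, "rz": 0.103, "fingers": 255}, {"dx": 12.4, "dy": -63, "dz": 81, "rx": -0.05, "ry": -0.04, "rz": 0.103, "fingers": 255}, {"dx": 12.7, "dy": -68, "dz": 86.5, "rx": -0.05, "ry": -0.04, "rz": 0.103, "fingers": 255}, {"dx": 12.7, "dy": -68, "dz": 86.5, "rx": -0.05, "ry": -0.04, "rz": 0.103, "fingers": 255}, {"dx": 12.7, "dy": -68, "dz": 86.5, "rx": -0.05, "ry": -0.04, "rz": 0.103, "fingers": 255}]}}

```text
t: 32.6
eef_pos: [0.6053, 0.26, 0.086]
tcp_rot: [0.243, 0.586, 0.714, 0.297]
wrist_force: [-0.2, 0.8, -1.2]
gripper_width: 0.0114
finger_force: 61.4
```

```bash
python3 sc.py t:45,0,5,-40 t:42,0,5,-35 t:36,0,4,-25 t:28,0,4,-15 t:20,0,4,-9 t:8,0,3.5,-8 t:-5,0,3,-8; python3 beads.py a9|head -20
```

```text
TCP [605.315  259.9651  86.0335] lip world [597.9579 258.6149   8.7384] lip tray 49.81236993447591 1.0597808020808197 q [ 0.3637  0.1339 -0.8236 -0.1662 -0.1178  1.6911] t 32.6 F [-0.1912  0.8023 -1.2202] w 0.011408871994670566
t:45,0,5,-40 -> [607.4 259.4  81.3] d [-1.  -1.9  4.7] r [ 0.088 -0.001 -0.001]
t:42,0,5,-35 -> [611.  260.1  79.8] d [-1.  -0.5  8.4] r [ 0.176 -0.001 -0.001]
t:36,0,4,-25 -> [617.5 261.4  74. ] d [-1.   0.2 17.1] r [ 0.35  -0.001 -0.001]
t:28,0,4,-15 -> [621.1 262.1  67.1] d [-1.  -2.1 24.6] r [ 0.525 -0.001 -0.001]
t:20,0,4,-9 -> [619.5 261.8  62.1] d [-1.  -6.9 27. ] r [ 0.629 -0.001 -0.001]
t:8,0,3.5,-8 -> [608.7 259.7  60.7] d [ -1.  -15.6  20.2] r [ 0.647 -0.001 -0.001]
t:-5,0,3,-8 -> [595.9 257.1  60.2] d [ -1.  -25.2  11.4] r [ 0.647 -0.001 -0.001]
rows y(-52..), cols x -104.. step 6
   .   .   .   .  86  88  87  87  87  87  52  52  53  52  52  52  52  52  52  52  53  52  52  52  52  52  52  52  52  52  52  52  52  52  51
   .   .   .   .   .   .   .   .   .   .   .   .   .   .   .   .   .   .   .   .   .   .  39  43  41  36  32  25  24   .   .   .   
[... 1565 characters left out ...]
  41  33  26  19  11   5   6   5   5   5   5   5   5   4   5   5   6   5   5  25  29  29  28  18  15  21  28  34  39  45  46   .   .   .
  48  42  33  27  18  12   5   6   5   5   5   5   5   5   5   5   5   6   5   5  28  30  30  29  25  15  21  27  34  39  39   .   .   .   .
  47  40  34  25  19  11   5   6   5   6   5   6   5   5   5   5   5   5   5   5  27  29  30  43  50  51  46  39  35  33   .   .   .   .   .
  48  41  33  25  20  13   6   5   5   5   5   6   5   5   5   6   5   6   5   5  21  27  39  44  49  50  29  27   .   .   .   .   .   .   .
  66  67  71  73  76  46  45  44  41  40  40  38  36  35  35  33  32  30  28  27  26  27  45  47  47  43  42   .   .   .   .   .   .   .   .
```

The lip is down behind the last three beads. Levelling and sweeping.

Request:
{"api": "send_rows", "payload": {"motion": [{"dx": -1, "dy": -1.9, "dz": 4.7, "rx": 0.088, "ry": 0, "rz": 0, "fingers": 255}, {"dx": -1, "dy": -0.5, "dz": 8.4, "rx": 0.176, "ry": 0, "rz": 0, "fingers": 255}, {"dx": -1, "dy": 0, "dz": 12.7, "rx": 0.263, "ry": 0, "rz": 0, "fingers": 255}, {"dx": -1, "dy": 0.2, "dz": 17.1, "rx": 0.35, "ry": 0, "rz": 0, "fingers": 255}, {"dx": -1, "dy": -1, "dz": 21, "rx": 0.437, "ry": 0, "rz": 0, "fingers": 255}, {"dx": -1, "dy": -2.1, "dz": 24.6, "rx": 0.525, "ry": 0, "rz": 0, "fingers": 255}, {"dx": -1, "dy": -6.9, "dz": 27, "rx": 0.629, "ry": 0, "rz": 0, "fingers": 255}, {"dx": -1, "dy": -15.6, "dz": 20.2, "rx": 0.647, "ry": 0, "rz": 0, "fingers": 255}, {"dx": -1, "dy": -25.2, "dz": 11.4, "rx": 0.647, "ry": 0, "rz": 0, "fingers": 255}, {"dx": -1, "dy": -25.2, "dz": 11.4, "rx": 0.647, "ry": 0, "rz": 0, "fingers": 255}, {"dx": -1, "dy": -25.2, "dz": 11.4, "rx": 0.647, "ry": 0, "rz": 0, "fingers": 255}]}}

```text
t: 33.62
eef_pos: [0.5967, 0.258, 0.0615]
tcp_rot: [0.045, 0.633, 0.771, 0.056]
wrist_force: [0.5, 0.5, 1.4]
gripper_width: 0.0114
finger_force: 61.6
```

```bash
python3 sc.py bt:-5,0,3,-8 t:-20,0,3,-4 t:-30,0,3,0 t:-42,0,3,0 t:-54,0,3,0 t:-62,0,3,0 t:-67,0,3,0; python3 beads.py a10|head -20
```

```text
TCP [596.7221 258.017   61.4584] lip world [545.3884 247.938    4.0672] lip tray -3.8297583657051186 0.7970977779399544 q [ 0.316   0.3369 -0.2848  0.806  -0.0151  1.6897] t 33.6167 F [0.4567 0.4596 1.3576] w 0.011382528179619735
t:-5,0,3,-8 -> [595.9 257.1  60.2] d [0. 0. 0.] r [0. 0. 0.]
t:-20,0,3,-4 -> [585.  255.   56.4] d [  0.  -11.6   2.2] r [ 0.07  0.   -0.  ]
t:-30,0,3,0 -> [578.7 253.7  52.3] d [ -0.  -18.5   5.4] r [ 0.14  0.   -0.  ]
t:-42,0,3,0 -> [567.  251.4  52.3] d [ -0.  -30.4   3.7] r [ 0.14  0.   -0.  ]
t:-54,0,3,0 -> [555.2 249.1  52.3] d [  0.  -42.2   2. ] r [ 0.14  0.   -0.  ]
t:-62,0,3,0 -> [547.3 247.5  52.3] d [ -0.  -50.2   0.9] r [ 0.14  0.   -0.  ]
t:-67,0,3,0 -> [542.4 246.5  52.3] d [ -0.  -55.1   0.2] r [ 0.14  0.   -0.  ]
rows y(-52..), cols x -104.. step 6
  87  87  87  87  86  87  88  87  87  87  52  52  52  52  52  52  53  53  52  52  52  52  52  52  53  52  52  53  52  52  53  52  52  53  52
   .   .   .   .   .   .   .   .   .   .   .   .   .   .   .   .  37  38  37  22   .   .   .   .   .   .   .   .   .   .   .   .   .   .   .
  48  41  32   .
[... 1539 characters left out ...]
  41  34  26  20  12   5   5   5  22  29  30  30  29  21   5   8   8   9  10  11  12  13  13  15  14   .   .   9  10  11  12  13  14  14
  50  41  32  28  19  12   7   5   5  22  28  30  30  28  19   5   8   8   9  10  11  12  12  13   .   .   .   .   9  10  11  12  13  14  14
  48  40  33  26  19  12   5   5   5   5  24  26  27  24   5   5   7   8  32  40  41  27  11   .   .   .   .   .   .   .  11  12  12  14  14
  47  40  33  27  19  12   6   5   5   5   .   .   5   5   5   5  37  37  38  39  40   .   .   .   .   .   .   .   .   .   .  12  13  14  15
  88  88  88  88  88  87  88  86  80  73  53  53  52  45  38  33  34  44  43  41  31   .   .   .   .   .   .   .   .   .   .  48  51  52  52
```

Request:
{"api": "send_rows", "payload": {"motion": [{"dx": 0, "dy": -6, "dz": 1, "rx": 0.035, "ry": 0, "rz": 0, "fingers": 255}, {"dx": 0, "dy": -11.6, "dz": 2.2, "rx": 0.07, "ry": 0, "rz": 0, "fingers": 255}, {"dx": 0, "dy": -18.5, "dz": 5.4, "rx": 0.14, "ry": 0, "rz": 0, "fingers": 255}, {"dx": 0, "dy": -30.4, "dz": 3.7, "rx": 0.14, "ry": 0, "rz": 0, "fingers": 255}, {"dx": 0, "dy": -42.2, "dz": 2, "rx": 0.14, "ry": 0, "rz": 0, "fingers": 255}, {"dx": 0, "dy": -50.2, "dz": 1, "rx": 0.14, "ry": 0, "rz": 0, "fingers": 255}, {"dx": 0, "dy": -55, "dz": 0.2, "rx": 0.14, "ry": 0, "rz": 0, "fingers": 255}, {"dx": 0, "dy": -55, "dz": 0.2, "rx": 0.14, "ry": 0, "rz": 0, "fingers": 255}, {"dx": 0, "dy": -55, "dz": 0.2, "rx": 0.14, "ry": 0, "rz": 0, "fingers": 255}]}}

```text
t: 34.47
eef_pos: [0.542, 0.2471, 0.0531]
tcp_rot: [-0.001, 0.635, 0.773, 0.001]
wrist_force: [1.2, 0.5, 8.1]
gripper_width: 0.0115
finger_force: 62.8
```

```bash
python3 beads.py a11|head -20;python3 sc.py bt:-67,0,3,0 t:-66,0,9,5 t:-65,0,15,10 t:-63,0,26,20 t:-60,0,50,22 t:-30,0,100,22
```

```text
rows y(-52..), cols x -104.. step 6
  86  87  87  87  87  87  87  87  87  87  52  52  53  53  52  51  52  52  52  52  53  52  52  53  53  52  52  52  52  52  52  52  53  52  52
   .   .   .   .   .   .   .  36  36   .   .   .   .   .   .   .   .   .   .   .   .   .   .   .   .   .   .   .   .   .   .   .   .   .   .
  48  40  33   .   .   .  28  37  37  37  38  37  37  36  23   5   5   5   5   5   5   5   5   6   6   7   7   8   9  10  11  13  13  14  15
  47  40  34  26  24  31  32  32  29   9   .  35  36  37  37  49  50   5   5   5   6   5   5   5   6   7   7   8   9  10  11  12  13  14  15
  48  41  34  26  26  32  33  33  30   8   7   7   8   7   8  49  50   5   5   5   5   5   6   5   6   6   7   8  10  10  11  12  13  14  14
  47  40  33  26  26  31  33  32  30   8   8   7   7   7   8  50  51   5   5   5   5   5   5   5   6   7   7   8   9  10  12  12  14  14  15
  48  40  34  26  18  27  29  29  25   8 128 129   8 123 123 125 125 120 123   5 127 129   5   5   6   7   7   8   9  11  11  12  12  13  14
  47  41  35  26  23  29  30  30  27 129 129 129 129 129 129 125 125 129 129 
[... 1470 characters left out ...]
 52
TCP [541.9979 247.0837  53.0392] lip world [483.138  235.4979   3.7263] lip tray -67.31090010662115 0.6850837742538168 q [ 0.3182  0.3473 -0.2799  0.9432  0.002   1.6929] t 34.5667 F [0.4333 0.4598 7.439 ] w 0.011327125270633627
t:-67,0,3,0 -> [542.4 246.5  52.3] d [0. 0. 0.] r [0. 0. 0.]
t:-66,0,9,5 -> [547.4 247.5  52.9] d [-0.   5.1 -0.6] r [ 0.087  0.    -0.   ]
t:-65,0,15,10 -> [551.9 248.4  53.1] d [ 0.   9.6 -0.8] r [ 0.175  0.    -0.   ]
t:-63,0,26,20 -> [559.3 249.9  51.8] d [ 0.  17.2  0.5] r [0.349 0.    0.   ]
t:-60,0,50,22 -> [563.1 250.6  73.2] d [  0.   21.1 -20.9] r [ 0.384  0.    -0.   ]
t:-30,0,100,22 -> [592.6 256.5 123.2] d [  0.   51.1 -70.9] r [ 0.384  0.    -0.   ]
```

All three beads are on the lip (tops at 33 mm). I'll tilt up while staying against the slope.

```bash
python3 sc.py bt:-67,0,3,0 t:-68,0,9,5 t:-70,0,15,10 t:-71,0,21,15 t:-71,0,28,20 t:-68,0,50,22 t:-30,0,100,22
```

```text
TCP [541.9979 247.0837  53.0392] lip world [483.138  235.4979   3.7263] lip tray -67.31090010662115 0.6850837742538168 q [ 0.3182  0.3473 -0.2799  0.9432  0.002   1.6929] t 34.5667 F [0.4333 0.4598 7.439 ] w 0.011327125270633627
t:-67,0,3,0 -> [542.4 246.5  52.3] d [0. 0. 0.] r [0. 0. 0.]
t:-68,0,9,5 -> [545.4 247.1  52.9] d [ 0.   3.1 -0.6] r [ 0.087  0.    -0.   ]
t:-70,0,15,10 -> [547.  247.4  53.1] d [ 0.   4.6 -0.8] r [ 0.175  0.    -0.   ]
t:-71,0,21,15 -> [549.  247.8  53.1] d [ 0.   6.7 -0.8] r [ 0.262 -0.     0.   ]
t:-71,0,28,20 -> [551.5 248.3  53.8] d [-0.   9.2 -1.5] r [0.349 0.    0.   ]
t:-68,0,50,22 -> [555.3 249.1  73.2] d [  0.   13.1 -20.9] r [ 0.384  0.    -0.   ]
t:-30,0,100,22 -> [592.6 256.5 123.2] d [  0.   51.1 -70.9] r [ 0.384  0.    -0.   ]
```

Request:
{"api": "send_rows", "payload": {"motion": [{"dx": 0, "dy": 3, "dz": -0.6, "rx": 0.087, "ry": 0, "rz": 0, "fingers": 255}, {"dx": 0, "dy": 4.6, "dz": -0.8, "rx": 0.175, "ry": 0, "rz": 0, "fingers": 255}, {"dx": 0, "dy": 6.7, "dz": -0.8, "rx": 0.262, "ry": 0, "rz": 0, "fingers": 255}, {"dx": 0, "dy": 9.2, "dz": -1.5, "rx": 0.349, "ry": 0, "rz": 0, "fingers": 255}, {"dx": 0, "dy": 9.2, "dz": -1.5, "rx": 0.349, "ry": 0, "rz": 0, "fingers": 255}, {"dx": 0, "dy": 11, "dz": -10, "rx": 0.384, "ry": 0, "rz": 0, "fingers": 255}, {"dx": 0, "dy": 13, "dz": -21, "rx": 0.384, "ry": 0, "rz": 0, "fingers": 255}, {"dx": 0, "dy": 20, "dz": -40, "rx": 0.384, "ry": 0, "rz": 0, "fingers": 255}, {"dx": 0, "dy": 35, "dz": -60, "rx": 0.384, "ry": 0, "rz": 0, "fingers": 255}, {"dx": 0, "dy": 60, "dz": -85, "rx": 0.384, "ry": 0, "rz": 0, "fingers": 255}, {"dx": 0, "dy": 80, "dz": -110, "rx": 0.384, "ry": 0, "rz": 0, "fingers": 255}, {"dx": 0, "dy": 80, "dz": -110, "rx": 0.384, "ry": 0, "rz": 0, "fingers": 255}]}}

```text
t: 35.57
eef_pos: [0.6253, 0.2631, 0.1666]
tcp_rot: [-0.119, 0.624, 0.759, -0.143]
wrist_force: [1.3, 0.2, -0.9]
gripper_width: 0.011
finger_force: 61.2
```

```bash
python3 beads.py a12|head -20;python3 sc.py w:517,70,160,20,182; python3 - <<'E'
from h import *
im,d,W=wcloud()
g=cv2.GaussianBlur(cv2.cvtColor(im[160:300,190:290],cv2.COLOR_BGR2GRAY),(5,5),1.5)
c=cv2.HoughCircles(g,cv2.HOUGH_GRADIENT,1.2,22,param1=60,param2=18,minRadius=13,maxRadius=24);print(c)
E
```

```text
rows y(-52..), cols x -104.. step 6
  86  87  85  85  87   .  85  87  87  84  52  51  51  51  51  52  52  52  53  51  50  52  52  52  51  52  53  51  54  52  52  52  52  51  53
  48  34  32  26  18  13   4   4   6   4   5   5   4   5   5   5   5   5   5   4   4   4   5   5   6   7   7   8   9  10  10  11  12  14  13
  48  40  34  27  20  12   5   5   5   5   5   5   5   5   5   5   5   5   5   5   6   5   5 129 129 129   7   9  10  10  11  12  13  14  14
  47  40  33  27  19  12   6   5   6   5   5   5   5   5   5   5   5   5   5   5   5   5   5   5   6 128 129 129 129  10  11  12  13  14  14
  48  41  33  26  19  12   6   5   5   5   5   5   6   6   5   5   5   5   5   5   5   5   5   5 129 129   8   8   9  10  11  12  13  13  14
  47  41  34  26  18  11   5   5   4   4   5   5   5   5   5   5   5   5   5   5   6   5   5   5 129 129 127 126   9  10  11  12  12  14  14
  46  40  35  27  16  11   5   5   5   5   5   6   6   5   5   5   5   5   5   5   5   5   5   5 129 129 127 125  10  10  11  12  13  14  14
  46  40  32   .   .   .   .   .   3   5   5   5   5   5   5   5   5   5   4 
[... 1140 characters left out ...]
  5   5   5   6   8   8   9  11  11  12  13  14  15
  47  40  34  27   .   .   .   .   .   .   .   .   .   .   .   .   .   .   .   .   5   4   5   5   5   6   8   8  10  11  11  12  12  14  14
  88  87  87  88  87  87  87  88  87  87   .   .   .   .   .   .   .   .   .   .   .   5  13  35  49  52  52  53  52  52  53  52  52  53  53
TCP [620.8578 262.2396 162.5175] lip world [548.192  247.8838 139.1922] lip tray -1.0900685459859738 0.19935756309651134 q [0.2871 0.6827 0.4346 1.7039 0.0358 1.655 ] t 35.6667 F [-0.1644 -0.1842 -3.1689] w 0.011271925414982013
w:517,70,160,20,182 -> [514.4 143.2 185.8] d [ -96.  -127.1   25.9] r [-0.027 -0.506 -1.316]
[[[51.   42.6  19.24]
  [70.2  73.8  23.32]]]
```

No bead is visible in the tray now. Carrying and pouring the last load.

Request:
{"api": "send_rows", "payload": {"motion": [{"dx": -8, "dy": -10, "dz": 2, "rx": -0.002, "ry": -0.042, "rz": -0.11, "fingers": 255}, {"dx": -16, "dy": -21, "dz": 4, "rx": -0.004, "ry": -0.084, "rz": -0.22, "fingers": 255}, {"dx": -24, "dy": -31, "dz": 6, "rx": -0.006, "ry": -0.126, "rz": -0.33, "fingers": 255}, {"dx": -32, "dy": -42, "dz": 8, "rx": -0.009, "ry": -0.168, "rz": -0.44, "fingers": 255}, {"dx": -40, "dy": -52, "dz": 10, "rx": -0.011, "ry": -0.21, "rz": -0.55, "fingers": 255}, {"dx": -48, "dy": -63, "dz": 12, "rx": -0.013, "ry": -0.252, "rz": -0.66, "fingers": 255}, {"dx": -56, "dy": -73, "dz": 14, "rx": -0.015, "ry": -0.293, "rz": -0.77, "fingers": 255}, {"dx": -64, "dy": -83, "dz": 17, "rx": -0.017, "ry": -0.335, "rz": -0.88, "fingers": 255}, {"dx": -72, "dy": -94, "dz": 19, "rx": -0.019, "ry": -0.377, "rz": -0.99, "fingers": 255}, {"dx": -80, "dy": -104, "dz": 22, "rx": -0.022, "ry": -0.419, "rz": -1.1, "fingers": 255}, {"dx": -88, "dy": -115, "dz": 24, "rx": -0.024, "ry": -0.461, "rz": -1.21, "fingers": 255}, {"dx": -96, "dy": -126, "dz": 26, "rx": -0.026, "ry": -0.505, "rz": -1.317, "fingers": 255}]}}

```text
t: 36.72
eef_pos: [0.5107, 0.1423, 0.1823]
tcp_rot: [-0.001, -0.021, 0.984, -0.174]
wrist_force: [0.4, 0.9, -2.3]
gripper_width: 0.0114
finger_force: 61.2
```

Request:
{"api": "send_rows", "payload": {"motion": [{"dx": 0, "dy": 0, "dz": 0, "rx": 0, "ry": 0, "rz": 0, "fingers": 255}, {"dx": 0, "dy": 0, "dz": 0, "rx": 0, "ry": 0, "rz": 0, "fingers": 255}, {"dx": 0, "dy": 0, "dz": 0, "rx": 0, "ry": 0, "rz": 0, "fingers": 255}]}}

```text
t: 36.97
eef_pos: [0.5133, 0.1432, 0.1836]
tcp_rot: [0.0, -0.017, 0.985, -0.174]
wrist_force: [0.1, 0.3, -2.7]
gripper_width: 0.0113
finger_force: 61.2
```

```bash
python3 sc.py w:517,32,82,12,182 w:517,32,80,-4,182; python3 beads.py a13|awk 'NR<20'|cut -c17-150
```

```text
TCP [513.3125 143.1798 183.6002] lip world [515.6802  69.9718 157.8034] lip tray -67.5393058901435 -168.00947898649832 q [ 0.3422  0.2261 -0.1875  1.2723 -0.3304  0.3262] t 36.9667 F [ 0.1338  0.326  -2.7324] w 0.011256760070711734
w:517,32,82,12,182 -> [514.6 100.9 117.7] d [ -0.2 -17.2  76.4] r [-0.14  -0.005  0.001]
w:517,32,80,-4,182 -> [515.   88.4 133.4] d [ -0.1 -34.3  66. ] r [-0.419 -0.006  0.   ]
ols x -104.. step 6
  87  87  87  87  87  87  52  52  52  52  52  52  52  52  52  53  53  52  51  52  53  52  53  52  52  53  52  52  52  51  50
  17  11   5   6   5   5   5   5   5   5   6   5   5   5   6   5   6   5   5   5   6   6   7   8   9  11  11  51  13  13  14
  19  11   5   6   5   5   5   5   5   6   5   6   5   5   5   5   4   5   6   5   6   7   8   9   9   9  11  12  13  15  14
  18  11   5   5   6   6   5   5   5   5   5   5   5   5   5   4   6   5   5   5   5   6   8   8   9  10  11  12  13  14  14
  18  11   5   5   5   6   5   5   5   5   5   5   6   5   5   5   5   5   5   5   6   7   7   8  10  10  11  12  13  13  14
  18  11   5   5   5   6   5   5   5   5   5 
[... 879 characters left out ...]
  5   5   5   5   4   5   5   5   6   7   8   8   9  10  11  12  12  13  15
  16  10   5   5   5   5   5   5   6   5   5   5   5   5   5   5   5   5   5   5   6   6   8   9  10  11  12  12  13  14  14
  18  10   5   6   5   5   5   5   5   5   5   5   5   5   6   5   5   5   5   5   5   7   8   8   9  10  11  13  12  13  14
  18  10   5   6   6   5   5   6   6   5   6   5   5   5   5   6   4   5   5   5   6   6   8   8   9  10  11  12  13  13  15
  17  10   5   6   6   5   5   5   5   5   5   5   5   5   5   5   6   5   5   5   5   7   7   9  10   9  12  12  13  14  14
  88  87  88  87  87  86  52  53  52  52  52  52  51  53  53  52  52  51  52  52  51  52  51  53  52  49  38  21  24  13  12
```

The tray is empty. Pouring.

Request:
{"api": "send_rows", "payload": {"motion": [{"dx": 0, "dy": -10, "dz": 20, "rx": -0.017, "ry": 0, "rz": 0, "fingers": 255}, {"dx": 0, "dy": -24, "dz": 47, "rx": -0.034, "ry": 0, "rz": 0, "fingers": 255}, {"dx": 0, "dy": -20, "dz": 63, "rx": -0.08, "ry": 0, "rz": 0, "fingers": 255}, {"dx": 0, "dy": -17, "dz": 76, "rx": -0.139, "ry": 0, "rz": 0, "fingers": 255}, {"dx": 0, "dy": -20, "dz": 75, "rx": -0.21, "ry": 0, "rz": 0, "fingers": 255}, {"dx": 0, "dy": -24, "dz": 72, "rx": -0.279, "ry": 0, "rz": 0, "fingers": 255}, {"dx": 0, "dy": -29, "dz": 69.5, "rx": -0.349, "ry": 0, "rz": 0, "fingers": 255}, {"dx": 0, "dy": -31, "dz": 68, "rx": -0.384, "ry": 0, "rz": 0, "fingers": 255}, {"dx": 0, "dy": -34, "dz": 66.5, "rx": -0.418, "ry": 0, "rz": 0, "fingers": 255}, {"dx": 0, "dy": -34, "dz": 66.5, "rx": -0.418, "ry": 0, "rz": 0, "fingers": 255}, {"dx": 0, "dy": -34, "dz": 66.5, "rx": -0.418, "ry": 0, "rz": 0, "fingers": 255}, {"dx": 0, "dy": -36, "dz": 65.5, "rx": -0.45, "ry": 0, "rz": 0, "fingers": 255}]}}

```text
t: 38.07
eef_pos: [0.5166, 0.0882, 0.135]
tcp_rot: [-0.003, -0.018, 0.999, 0.05]
wrist_force: [-0.3, -0.0, -2.5]
gripper_width: 0.0114
finger_force: 61.2
```

Request:
{"api": "send_rows", "payload": {"motion": [{"dx": 0, "dy": -2, "dz": -2, "rx": -0.037, "ry": 0, "rz": 0, "fingers": 255}, {"dx": 0, "dy": -5, "dz": -4, "rx": -0.074, "ry": 0, "rz": 0, "fingers": 255}, {"dx": 0, "dy": -5, "dz": -4, "rx": -0.074, "ry": 0, "rz": 0, "fingers": 255}, {"dx": 0, "dy": -9, "dz": -8, "rx": -0.143, "ry": 0, "rz": 0, "fingers": 255}, {"dx": 0, "dy": -12.7, "dz": -11.4, "rx": -0.213, "ry": 0, "rz": 0, "fingers": 255}, {"dx": 0, "dy": -12.7, "dz": -11.4, "rx": -0.213, "ry": 0, "rz": 0, "fingers": 255}, {"dx": 0, "dy": -17, "dz": -14.5, "rx": -0.283, "ry": 0, "rz": 0, "fingers": 255}, {"dx": 0, "dy": -21.6, "dz": -17.5, "rx": -0.353, "ry": 0, "rz": 0, "fingers": 255}, {"dx": 0, "dy": -21.6, "dz": -17.5, "rx": -0.353, "ry": 0, "rz": 0, "fingers": 255}, {"dx": 0, "dy": -21.6, "dz": -17.5, "rx": -0.353, "ry": 0, "rz": 0, "fingers": 255}, {"dx": 0, "dy": -21.6, "dz": -17.5, "rx": -0.353, "ry": 0, "rz": 0, "fingers": 255}, {"dx": 0, "dy": -21.6, "dz": -17.5, "rx": -0.353, "ry": 0, "rz": 0, "fingers": 255}]}}

```text
t: 39.07
eef_pos: [0.5175, 0.0649, 0.1508]
tcp_rot: [-0.006, -0.018, 0.974, 0.224]
wrist_force: [0.3, -0.0, -2.2]
gripper_width: 0.0114
finger_force: 61.3
```

Request:
{"api": "send_rows", "payload": {"motion": [{"dx": 0, "dy": 10, "dz": -20, "rx": 0, "ry": 0, "rz": 0, "fingers": 255}, {"dx": 0, "dy": 22, "dz": -45, "rx": 0.1, "ry": 0, "rz": 0, "fingers": 255}, {"dx": 0, "dy": 35, "dz": -70, "rx": 0.2, "ry": 0, "rz": 0, "fingers": 255}, {"dx": 0, "dy": 60, "dz": -85, "rx": 0.3, "ry": 0, "rz": 0, "fingers": 255}, {"dx": 0, "dy": 90, "dz": -90, "rx": 0.4, "ry": 0, "rz": 0, "fingers": 255}, {"dx": 0, "dy": 120, "dz": -90, "rx": 0.454, "ry": 0, "rz": 0, "fingers": 255}, {"dx": 0, "dy": 130, "dz": -80, "rx": 0.454, "ry": 0, "rz": 0, "fingers": 255}, {"dx": 0, "dy": 130, "dz": -80, "rx": 0.454, "ry": 0, "rz": 0, "fingers": 255}, {"dx": 0, "dy": 130, "dz": -80, "rx": 0.454, "ry": 0, "rz": 0, "fingers": 255}]}}

```text
t: 39.82
eef_pos: [0.5142, 0.1474, 0.2797]
tcp_rot: [-0.002, -0.019, 1.0, -0.0]
wrist_force: [0.6, -0.8, -2.4]
gripper_width: 0.0114
finger_force: 61.2
```

```bash
python3 sc.py w:464.2,426.3,100,0,91; python3 - <<'E'
from h import *
w=cv2.imread('pics/_a13.png')
im,d,W=wcloud(); im2,_=manip.read_camera('scene')
cv2.imwrite('pics/v13.png',np.hstack([cv2.resize(im,(467,350)),cv2.resize(im2[150:290,200:330],(325,350),interpolation=cv2.INTER_CUBIC)]))
q=W.reshape(-1,3)*1000;q=q[np.isfinite(q).all(1)]
m=(q[:,0]>420)&(q[:,0]<570)&(q[:,1]>330)&(q[:,1]<500)&(q[:,2]>2)&(q[:,2]<8);
g=(W[...,2]*1000);dark=(im.max(2)<75)&(W[...,0]>.41)&(W[...,0]<.59)&(W[...,1]>.32)&(W[...,1]<.53)&(g<12)
from fit import rect
print('mat',dark.sum(),rect(W[dark]),np.median(W[dark][:,2]))
E
```

```text
TCP [514.196  147.3569 279.6814] lip world [516.361   87.3612 230.4238] lip tray -63.49378934560478 -151.08349640091998 q [ 0.1584  0.0891 -0.1039  1.3814 -0.0003  0.1194] t 39.8167 F [ 0.614  -0.7591 -2.3657] w 0.011448059151966594
w:464.2,426.3,100,0,91 -> [524.2 427.3 149.3] d [-21.3 279.5 130.1] r [-0.003 -0.002  1.592]
mat 4860 (array([501.6821, 438.2807]), array([127.1242, 120.7598]), 78.8529281616211) 0.00404579685432957
```

View pics/v13.png

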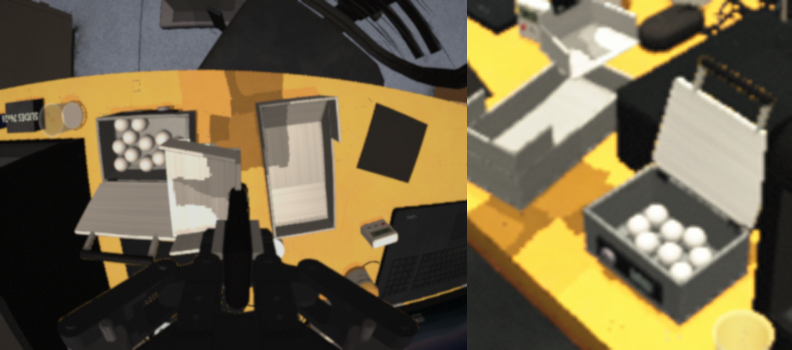

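Twelve beads appear to be in the bath, the tray is empty and nothing is spilled. Next I'll return the scoop to the mat, which is centred at (502, 438).

```bash
python3 sc.py w:471,438,110,0,91
```

```text
TCP [514.4627 145.4896 279.1575] lip world [516.3797  85.4762 229.9111] lip tray -63.84161102410582 -152.93621325897325 q [ 0.1549  0.0895 -0.1045  1.3813 -0.0004  0.1193] t 39.9167 F [-0.9327 -0.5617 -1.5712] w 0.011114455674947454
w:471,438,110,0,91 -> [531.  439.  159.3] d [-27.5 292.9 119.5] r [-0.004 -0.003  1.589]
```

Request:
{"api": "send_rows", "payload": {"motion": [{"dx": -2, "dy": 24, "dz": 5, "rx": 0, "ry": 0, "rz": 0.12, "fingers": 255}, {"dx": -4, "dy": 48, "dz": 10, "rx": 0, "ry": 0, "rz": 0.24, "fingers": 255}, {"dx": -7, "dy": 73, "dz": 20, "rx": 0, "ry": 0, "rz": 0.36, "fingers": 255}, {"dx": -9, "dy": 98, "dz": 30, "rx": 0, "ry": 0, "rz": 0.48, "fingers": 255}, {"dx": -11, "dy": 122, "dz": 40, "rx": 0, "ry": 0, "rz": 0.6, "fingers": 255}, {"dx": -14, "dy": 146, "dz": 50, "rx": 0, "ry": 0, "rz": 0.72, "fingers": 255}, {"dx": -16, "dy": 171, "dz": 60, "rx": 0, "ry": 0, "rz": 0.84, "fingers": 255}, {"dx": -18, "dy": 195, "dz": 70, "rx": 0, "ry": 0, "rz": 0.96, "fingers": 255}, {"dx": -21, "dy": 220, "dz": 80, "rx": 0, "ry": 0, "rz": 1.08, "fingers": 255}, {"dx": -23, "dy": 244, "dz": 90, "rx": 0, "ry": 0, "rz": 1.2, "fingers": 255}, {"dx": -25, "dy": 268, "dz": 105, "rx": 0, "ry": 0, "rz": 1.32, "fingers": 255}, {"dx": -27, "dy": 293, "dz": 119, "rx": 0, "ry": 0, "rz": 1.44, "fingers": 255}]}}

```text
t: 40.92
eef_pos: [0.5323, 0.4386, 0.1594]
tcp_rot: [-0.001, 0.649, 0.761, -0.002]
wrist_force: [0.7, 0.3, -1.9]
gripper_width: 0.0111
finger_force: 61.3
```

Request:
{"api": "send_rows", "payload": {"motion": [{"dx": 0, "dy": 0, "dz": 0, "rx": 0, "ry": 0, "rz": 0.1, "fingers": 255}, {"dx": 0, "dy": 0, "dz": 0, "rx": 0, "ry": 0, "rz": 0.15, "fingers": 255}, {"dx": 0, "dy": 0, "dz": 0, "rx": 0, "ry": 0, "rz": 0.15, "fingers": 255}, {"dx": 0, "dy": 0, "dz": 0, "rx": 0, "ry": 0, "rz": 0.15, "fingers": 255}]}}

```text
t: 41.25
eef_pos: [0.5319, 0.438, 0.1598]
tcp_rot: [-0.001, 0.702, 0.713, -0.002]
wrist_force: [-0.7, -0.1, -1.5]
gripper_width: 0.0113
finger_force: 61.4
```

```bash
python3 sc.py w:471,438,40,0,91 w:471,438,12,0,91 w:471,438,4,0,91 w:471,438,3,0,91
```

```text
TCP [531.9401 437.9979 159.8212] lip world [471.7442 436.9919 110.7709] lip tray -39.35066881758293 200.55464451014257 q [0.5946 0.4179 0.0675 1.2246 0.0012 2.1497] t 41.25 F [-0.7273 -0.1487 -1.4728] w 0.011308487123696037
w:471,438,40,0,91 -> [531.  439.   89.3] d [ 1.2 -0.6 70.5] r [-0.004  0.001 -0.002]
w:471,438,12,0,91 -> [531.  439.   61.3] d [ 1.2 -0.5 98.5] r [-0.004  0.001 -0.002]
w:471,438,4,0,91 -> [531.  439.   53.3] d [  1.2  -0.5 106.5] r [-0.004  0.001 -0.002]
w:471,438,3,0,91 -> [531.  439.   52.3] d [  1.2  -0.5 107.5] r [-0.004  0.001 -0.002]
```

Request:
{"api": "send_rows", "payload": {"motion": [{"dx": 0.4, "dy": 0, "dz": 25, "rx": 0, "ry": 0, "rz": 0, "fingers": 255}, {"dx": 1, "dy": -0.5, "dz": 50, "rx": -0.004, "ry": 0, "rz": 0, "fingers": 255}, {"dx": 1.2, "dy": -0.5, "dz": 72, "rx": -0.004, "ry": 0, "rz": 0, "fingers": 255}, {"dx": 1.2, "dy": -0.5, "dz": 88, "rx": -0.004, "ry": 0, "rz": 0, "fingers": 255}, {"dx": 1.2, "dy": -0.5, "dz": 98, "rx": -0.004, "ry": 0, "rz": 0, "fingers": 255}, {"dx": 1.2, "dy": -0.5, "dz": 103, "rx": -0.004, "ry": 0, "rz": 0, "fingers": 255}, {"dx": 1.2, "dy": -0.5, "dz": 106.5, "rx": -0.004, "ry": 0, "rz": 0, "fingers": 255}, {"dx": 1.2, "dy": -0.5, "dz": 107, "rx": -0.004, "ry": 0, "rz": 0, "fingers": 255}, {"dx": 1.2, "dy": -0.5, "dz": 107, "rx": -0.004, "ry": 0, "rz": 0, "fingers": 255}]}}

```text
t: 42.0
eef_pos: [0.5314, 0.4409, 0.0546]
tcp_rot: [0.001, 0.701, 0.713, 0.001]
wrist_force: [-0.1, -0.4, -1.8]
gripper_width: 0.011
finger_force: 61.2
```

Request:
{"api": "send_rows", "payload": {"motion": [{"dx": 0, "dy": 0, "dz": 0, "rx": 0, "ry": 0, "rz": 0, "fingers": 150}, {"dx": 0, "dy": 0, "dz": 0, "rx": 0, "ry": 0, "rz": 0, "fingers": 0}, {"dx": 0, "dy": 0, "dz": 0, "rx": 0, "ry": 0, "rz": 0, "fingers": 0}, {"dx": 0, "dy": 0, "dz": 0, "rx": 0, "ry": 0, "rz": 0, "fingers": 0}, {"dx": 0, "dy": 0, "dz": -10, "rx": 0, "ry": 0, "rz": 0, "fingers": 0}, {"dx": 0, "dy": 0, "dz": -40, "rx": 0, "ry": 0, "rz": 0, "fingers": 0}, {"dx": 0, "dy": 0, "dz": -80, "rx": 0, "ry": 0, "rz": 0, "fingers": 0}, {"dx": 0, "dy": 0, "dz": -120, "rx": 0, "ry": 0, "rz": 0, "fingers": 0}, {"dx": -40, "dy": 0, "dz": -160, "rx": 0, "ry": 0, "rz": 0, "fingers": 0}, {"dx": -60, "dy": 0, "dz": -170, "rx": 0, "ry": 0, "rz": 0, "fingers": 0}, {"dx": -60, "dy": 0, "dz": -170, "rx": 0, "ry": 0, "rz": 0, "fingers": 0}]}}

```text
t: 42.92
eef_pos: [0.5345, 0.3786, 0.2317]
tcp_rot: [0.003, 0.702, 0.712, 0.005]
wrist_force: [-0.2, 0.3, 1.1]
gripper_width: 0.0849
finger_force: 0.0
```

```bash
cat > chk.py <<'E'
from h import *
from fit import rect
import d as D
o,p,r=D.cur();print(p,o['gripper_width'],o['t'])
im,d,W=wcloud();cv2.imwrite('pics/_chk.png',im);q=W.reshape(-1,3);q=q[np.isfinite(q).all(1)]
b=lambda x0,x1,y0,y1,z0,z1:q[(q[:,0]>x0)&(q[:,0]<x1)&(q[:,1]>y0)&(q[:,1]<y1)&(q[:,2]>z0)&(q[:,2]<z1)]
for n,z in(('top',(.112,.135)),('walls',(.028,.05))):
    h=b(.42,.6,.34,.54,*z);print(n,len(h),np.median(h,0) if len(h) else '',rect(h) if len(h)>5 else '')
E
python3 chk.py; python3 d.py 619,3,240,91
```

```text
[534.4724 378.5722 231.6718] 0.0849425999858459 42.9167
top 586 [0.5141 0.4781 0.1235] (array([513.5627, 478.3323]), array([12.5482, 35.1054]), 10.351814270019531)
walls 377 [0.494  0.5069 0.036 ] (array([489.6935, 474.6971]), array([62.6095, 89.5829]), 9.325751304626465)
pos [533.5705 379.979  228.7632] head 90.78619967801863 z [ 0.0076  0.0033 -1.    ] q [ 0.5206  0.3149  0.0676  1.3152 -0.0009  2.0777] t 42.9667 w 0.08553760627960763
619,3,240,91 [-378.0777   80.3419  -11.835 ] [ 0.0077 -0.0032 -0.0037]
```

The scoop was knocked aside: its handle is now at (513.6, 478.3), yawed by about 10°. I'll pick it up and re-place it.

```bash
python3 chk.py; python3 d.py 513.6,478.3,150,99.8 513.6,478.3,53.3,99.8
```

```text
[533.5705 379.979  228.7632] 0.08553760627960763 42.9667
top 601 [0.5139 0.4785 0.1234] (array([513.6115, 478.7241]), array([12.5943, 36.0816]), 10.191679954528809)
walls 420 [0.493  0.4886 0.0363] (array([489.556 , 475.4232]), array([63.3152, 90.6759]), 10.147192001342773)
pos [532.416  380.4596 226.1204] head 90.83957622170327 z [ 0.0042  0.0021 -1.    ] q [ 0.5219  0.3174  0.0655  1.3142 -0.0003  2.078 ] t 43.0167 w 0.0850868973032516
513.6,478.3,150,99.8 [ 97.9517 -17.7021  76.2445] [ 0.0044 -0.0017 -0.1564]
513.6,478.3,53.3,99.8 [ 97.7564 -18.1099 172.9434] [ 0.0044 -0.0017 -0.1564]
```

Request:
{"api": "send_rows", "payload": {"motion": [{"dx": 38, "dy": -7, "dz": 10, "rx": 0, "ry": 0, "rz": -0.1, "fingers": 0}, {"dx": 76, "dy": -14, "dz": 30, "rx": 0, "ry": 0, "rz": -0.157, "fingers": 0}, {"dx": 98, "dy": -18, "dz": 50, "rx": 0, "ry": 0, "rz": -0.157, "fingers": 0}, {"dx": 98, "dy": -18, "dz": 75, "rx": 0, "ry": 0, "rz": -0.157, "fingers": 0}, {"dx": 98, "dy": -18, "dz": 75, "rx": 0, "ry": 0, "rz": -0.157, "fingers": 0}]}}

```text
t: 43.43
eef_pos: [0.5067, 0.4775, 0.1402]
tcp_rot: [-0.001, 0.642, 0.767, -0.006]
wrist_force: [-0.7, -1.3, -1.6]
gripper_width: 0.0857
finger_force: 0.0
```

```bash
python3 d.py 513.6,478.5,53,99.8
```

```text
pos [506.7023 477.4952 140.185 ] head 100.10963514304285 z [-0.0098 -0.0082 -0.9999] q [ 0.6631  0.4485  0.0708  1.2059 -0.0004  2.0575] t 43.4333 w 0.08571208879736232
513.6,478.5,53,99.8 [ 0.3299  7.9345 87.102 ] [-0.0111  0.0064  0.0054]
```

Request:
{"api": "send_rows", "payload": {"motion": [{"dx": 0, "dy": 0, "dz": 0, "rx": 0, "ry": 0, "rz": 0, "fingers": 0}, {"dx": 0, "dy": 0, "dz": 0, "rx": 0, "ry": 0, "rz": 0, "fingers": 0}, {"dx": 0, "dy": 0, "dz": 0, "rx": 0, "ry": 0, "rz": 0, "fingers": 0}]}}

```text
t: 43.68
eef_pos: [0.5128, 0.4785, 0.1501]
tcp_rot: [0.001, 0.644, 0.765, 0.001]
wrist_force: [0.6, 0.2, 0.0]
gripper_width: 0.0854
finger_force: 0.0
```

```bash
python3 d.py 513.6,478.5,53,99.8
```

```text
pos [512.8366 478.4589 150.0964] head 99.88018177862551 z [ 0.0025  0.001  -1.    ] q [ 0.659   0.4403  0.08    1.2079 -0.0007  2.0573] t 43.6833 w 0.08539655386458239
513.6,478.5,53,99.8 [-0.1483  0.5052 97.098 ] [ 0.0026 -0.0006  0.0014]
```

Request:
{"api": "send_rows", "payload": {"motion": [{"dx": 0, "dy": 0.5, "dz": 30, "rx": 0, "ry": 0, "rz": 0, "fingers": 0}, {"dx": 0, "dy": 0.5, "dz": 58, "rx": 0, "ry": 0, "rz": 0, "fingers": 0}, {"dx": 0, "dy": 0.5, "dz": 82, "rx": 0, "ry": 0, "rz": 0, "fingers": 0}, {"dx": 0, "dy": 0.5, "dz": 97, "rx": 0, "ry": 0, "rz": 0, "fingers": 0}, {"dx": 0, "dy": 0.5, "dz": 97, "rx": 0, "ry": 0, "rz": 0, "fingers": 0}, {"dx": 0, "dy": 0.5, "dz": 97, "rx": 0, "ry": 0, "rz": 0, "fingers": 255}, {"dx": 0, "dy": 0.5, "dz": 97, "rx": 0, "ry": 0, "rz": 0, "fingers": 255}, {"dx": 0, "dy": 0.5, "dz": 97, "rx": 0, "ry": 0, "rz": 0, "fingers": 255}, {"dx": 0, "dy": 0.5, "dz": 97, "rx": 0, "ry": 0, "rz": 0, "fingers": 255}, {"dx": 0, "dy": 0.5, "dz": 97, "rx": 0, "ry": 0, "rz": 0, "fingers": 255}, {"dx": 0, "dy": 0.5, "dz": 97, "rx": 0, "ry": 0, "rz": 0, "fingers": 255}, {"dx": 0, "dy": 0.5, "dz": 97, "rx": 0, "ry": 0, "rz": 0, "fingers": 255}]}}

```text
t: 44.68
eef_pos: [0.513, 0.4787, 0.0523]
tcp_rot: [0.001, 0.643, 0.766, 0.001]
wrist_force: [0.3, -0.2, 1.8]
gripper_width: 0.0109
finger_force: 60.1
```

```bash
python3 sc.py w:471,438,24,0,92 w:471,438,4,0,92
```

```text
TCP [513.0434 478.7001  52.2561] lip world [454.046  468.3839   2.8256] lip tray -50.61437007152303 234.78638165416604 q [ 0.6592  0.5141 -0.0235  1.0312 -0.001   2.0568] t 44.6833 F [ 0.3013 -0.1793  1.8045] w 0.010945705261296465
w:471,438,24,0,92 -> [531.  440.1  73.3] d [-41.1  11.  -21. ] r [ 0.002 -0.     0.138]
w:471,438,4,0,92 -> [531.  440.1  53.3] d [-41.1  11.   -1. ] r [ 0.002 -0.     0.138]
```

Request:
{"api": "send_rows", "payload": {"motion": [{"dx": 0, "dy": 0, "dz": -10, "rx": 0, "ry": 0, "rz": 0, "fingers": 255}, {"dx": 0, "dy": 0, "dz": -22, "rx": 0, "ry": 0, "rz": 0, "fingers": 255}, {"dx": -14, "dy": 4, "dz": -22, "rx": 0, "ry": 0, "rz": 0.05, "fingers": 255}, {"dx": -28, "dy": 8, "dz": -22, "rx": 0, "ry": 0, "rz": 0.1, "fingers": 255}, {"dx": -41, "dy": 11, "dz": -22, "rx": 0, "ry": 0, "rz": 0.138, "fingers": 255}, {"dx": -41, "dy": 11, "dz": -22, "rx": 0, "ry": 0, "rz": 0.138, "fingers": 255}, {"dx": -41, "dy": 11, "dz": -22, "rx": 0, "ry": 0, "rz": 0.138, "fingers": 255}, {"dx": -41, "dy": 11, "dz": -12, "rx": 0, "ry": 0, "rz": 0.138, "fingers": 255}, {"dx": -41, "dy": 11, "dz": -5, "rx": 0, "ry": 0, "rz": 0.138, "fingers": 255}, {"dx": -41, "dy": 11, "dz": -1, "rx": 0, "ry": 0, "rz": 0.138, "fingers": 255}, {"dx": -41, "dy": 11, "dz": 0.5, "rx": 0, "ry": 0, "rz": 0.138, "fingers": 255}, {"dx": -41, "dy": 11, "dz": 0.5, "rx": 0, "ry": 0, "rz": 0.138, "fingers": 255}]}}

```text
t: 45.68
eef_pos: [0.5297, 0.4398, 0.0519]
tcp_rot: [0.001, 0.694, 0.72, -0.0]
wrist_force: [-3.0, -2.5, 7.5]
gripper_width: 0.0112
finger_force: 60.9
```

Request:
{"api": "send_rows", "payload": {"motion": [{"dx": 0, "dy": 0, "dz": 0, "rx": 0, "ry": 0, "rz": 0, "fingers": 255}, {"dx": 0, "dy": 0, "dz": 0, "rx": 0, "ry": 0, "rz": 0, "fingers": 150}, {"dx": 0, "dy": 0, "dz": 0, "rx": 0, "ry": 0, "rz": 0, "fingers": 0}, {"dx": 0, "dy": 0, "dz": 0, "rx": 0, "ry": 0, "rz": 0, "fingers": 0}, {"dx": 0, "dy": 0, "dz": 0, "rx": 0, "ry": 0, "rz": 0, "fingers": 0}, {"dx": 0, "dy": 0, "dz": -10, "rx": 0, "ry": 0, "rz": 0, "fingers": 0}, {"dx": 0, "dy": 0, "dz": -40, "rx": 0, "ry": 0, "rz": 0, "fingers": 0}, {"dx": 0, "dy": 0, "dz": -80, "rx": 0, "ry": 0, "rz": 0, "fingers": 0}, {"dx": 0, "dy": 0, "dz": -120, "rx": 0, "ry": 0, "rz": 0, "fingers": 0}, {"dx": -35, "dy": 0, "dz": -155, "rx": 0, "ry": 0, "rz": 0, "fingers": 0}, {"dx": -60, "dy": 0, "dz": -170, "rx": 0, "ry": 0, "rz": 0, "fingers": 0}, {"dx": -60, "dy": 0, "dz": -170, "rx": 0, "ry": 0, "rz": 0, "fingers": 0}]}}

```text
t: 46.68
eef_pos: [0.5355, 0.3779, 0.2288]
tcp_rot: [0.003, 0.696, 0.718, 0.005]
wrist_force: [0.4, 0.8, 0.2]
gripper_width: 0.0855
finger_force: 0.0
```

```bash
python3 chk.py; python3 d.py 619,3,240,91
```

```text
[535.5119 377.8617 228.8247] 0.0855485481783671 46.6833
top 566 [0.5296 0.4402 0.1235] (array([529.5739, 439.6735]), array([10.961 , 34.8745]), 1.868564248085022)
walls 402 [0.5086 0.4114 0.0362] (array([502.8553, 438.6921]), array([57.6322, 90.992 ]), 1.7791905403137207)
pos [534.5539 379.2527 225.8917] head 91.86998961604054 z [ 0.0073  0.0031 -1.    ] q [ 0.5189  0.317   0.0645  1.3104 -0.0009  2.0571] t 46.7333 w 0.08563099566329267
619,3,240,91 [-378.7659   72.2334  -14.665 ] [ 0.0073 -0.0029  0.0152]
```

The scoop stands at the mat centre. Now to the cover bar.

Request:
{"api": "send_rows", "payload": {"motion": [{"dx": -32, "dy": 6, "dz": -15, "rx": 0, "ry": 0, "rz": 0.015, "fingers": 0}, {"dx": -64, "dy": 12, "dz": -30, "rx": 0, "ry": 0, "rz": 0.015, "fingers": 0}, {"dx": -96, "dy": 18, "dz": -30, "rx": 0, "ry": 0, "rz": 0.015, "fingers": 0}, {"dx": -128, "dy": 24, "dz": -30, "rx": 0, "ry": 0, "rz": 0.015, "fingers": 0}, {"dx": -160, "dy": 30, "dz": -30, "rx": 0, "ry": 0, "rz": 0.015, "fingers": 0}, {"dx": -192, "dy": 36, "dz": -30, "rx": 0, "ry": 0, "rz": 0.015, "fingers": 0}, {"dx": -224, "dy": 42, "dz": -30, "rx": 0, "ry": 0, "rz": 0.015, "fingers": 0}, {"dx": -256, "dy": 48, "dz": -30, "rx": 0, "ry": 0, "rz": 0.015, "fingers": 0}, {"dx": -288, "dy": 54, "dz": -30, "rx": 0, "ry": 0, "rz": 0.015, "fingers": 0}, {"dx": -320, "dy": 60, "dz": -30, "rx": 0, "ry": 0, "rz": 0.015, "fingers": 0}, {"dx": -350, "dy": 66, "dz": -25, "rx": 0, "ry": 0, "rz": 0.015, "fingers": 0}, {"dx": -378, "dy": 72, "dz": -15, "rx": 0, "ry": 0, "rz": 0.015, "fingers": 0}]}}

```text
t: 47.73
eef_pos: [0.6184, 0.0036, 0.2362]
tcp_rot: [0.001, 0.7, 0.714, 0.001]
wrist_force: [-0.3, 0.5, -0.3]
gripper_width: 0.0855
finger_force: 0.0
```

Request:
{"api": "send_rows", "payload": {"motion": [{"dx": 0, "dy": 0, "dz": 0, "rx": 0, "ry": 0, "rz": 0, "fingers": 0}, {"dx": 0, "dy": 0, "dz": 0, "rx": 0, "ry": 0, "rz": 0, "fingers": 0}, {"dx": 0, "dy": 0, "dz": 0, "rx": 0, "ry": 0, "rz": 0, "fingers": 0}]}}

```text
t: 47.98
eef_pos: [0.6171, 0.0055, 0.2352]
tcp_rot: [-0.001, 0.7, 0.714, -0.0]
wrist_force: [0.7, -0.3, 0.3]
gripper_width: 0.0855
finger_force: 0.0
```

```bash
python3 - <<'E'
from h import *
import d as D
im,d,W=wcloud();cv2.imwrite('pics/_bar.png',im)
q=W.reshape(-1,3);k=im.reshape(-1,3).max(1)<80
m=k&(q[:,0]>.58)&(q[:,0]<.66)&(abs(q[:,1])<.06)&(q[:,2]>.17)&(q[:,2]<.23)
b=q[m];print('bar',len(b),np.median(b,0) if len(b) else '',np.percentile(b[:,2],[5,95]) if len(b) else '')
w=(q[:,0]>.57)&(q[:,0]<.62)&(abs(q[:,1])<.07)&(q[:,2]>.08)&(q[:,2]<.165)&~k
c=q[w];
if len(c)>50: s=np.polyfit(c[:,2],c[:,0],1);print('cover',len(c),s,90+np.degrees(np.arctan(s[0])),'x at z=.069',np.polyval(s,.069))
# beads in bath
t=q[(abs(q[:,0]-.518)<.05)&(abs(q[:,1])<.072)&(q[:,2]>.024)&(q[:,2]<.1)];print('bath pts',len(t),t[:,2].max() if len(t) else '')
E
python3 d.py 618.5,3,158,91
```

```text
bar 2276 [0.619  0.0139 0.2038] [0.2007 0.2052]
cover 3797 [0.3439 0.5468] 108.98012489132849 x at z=.069 0.5705574737221102
bath pts 6092 0.0739994651099232
pos [617.2174   5.8622 235.7083] head 91.21344847090015 z [-0.0004  0.0004 -1.    ] q [-0.0954  0.2508 -0.0025  1.318   0.0003  1.4543] t 48.0333 w 0.08511415672164337
618.5,3,158,91 [-2.9181  1.2557 77.7067] [-0.0004 -0.0004  0.0037]
```

Request:
{"api": "send_rows", "payload": {"motion": [{"dx": -3, "dy": 1.7, "dz": 25, "rx": 0, "ry": 0, "rz": 0, "fingers": 0}, {"dx": -3, "dy": 1.7, "dz": 48, "rx": 0, "ry": 0, "rz": 0, "fingers": 0}, {"dx": -3, "dy": 1.7, "dz": 68, "rx": 0, "ry": 0, "rz": 0, "fingers": 0}, {"dx": -3, "dy": 1.7, "dz": 78, "rx": 0, "ry": 0, "rz": 0, "fingers": 0}, {"dx": -3, "dy": 1.7, "dz": 78, "rx": 0, "ry": 0, "rz": 0, "fingers": 0}, {"dx": -3, "dy": 1.7, "dz": 78, "rx": 0, "ry": 0, "rz": 0, "fingers": 255}, {"dx": -3, "dy": 1.7, "dz": 78, "rx": 0, "ry": 0, "rz": 0, "fingers": 255}, {"dx": -3, "dy": 1.7, "dz": 78, "rx": 0, "ry": 0, "rz": 0, "fingers": 255}, {"dx": -3, "dy": 1.7, "dz": 78, "rx": 0, "ry": 0, "rz": 0, "fingers": 255}, {"dx": -3, "dy": 1.7, "dz": 78, "rx": 0, "ry": 0, "rz": 0, "fingers": 255}, {"dx": -3, "dy": 1.7, "dz": 78, "rx": 0, "ry": 0, "rz": 0, "fingers": 255}, {"dx": -3, "dy": 1.7, "dz": 78, "rx": 0, "ry": 0, "rz": 0, "fingers": 255}]}}

```text
t: 49.03
eef_pos: [0.6195, 0.0016, 0.1591]
tcp_rot: [0.001, 0.7, 0.714, 0.0]
wrist_force: [-1.1, -0.4, 4.6]
gripper_width: 0.0101
finger_force: 58.4
```

```bash
python3 d.py; python3 - <<'E'
import numpy as np
a0=110
for a in (106,100,94,88,82,76,70,64,58,54,50,47,45,44):
  f=lambda t:(138*np.cos(np.radians(t)),138*np.sin(np.radians(t)))
  print(a,'dy',round(f(a0)[0]-f(a)[0],1),'dz',round(f(a0)[1]-f(a)[1],1))
E
```

```text
pos [619.4509   1.5719 159.0894] head 91.15510084604546 z [ 0.0012 -0.0005 -1.    ] q [-0.1016  0.2945 -0.1087  1.1664 -0.0004  1.4491] t 49.0333 w 0.010053973039295302
106 dy -9.2 dz -3.0
100 dy -23.2 dz -6.2
94 dy -37.6 dz -8.0
88 dy -52.0 dz -8.2
82 dy -66.4 dz -7.0
76 dy -80.6 dz -4.2
70 dy -94.4 dz 0.0
64 dy -107.7 dz 5.6
58 dy -120.3 dz 12.6
54 dy -128.3 dz 18.0
50 dy -135.9 dz 24.0
47 dy -141.3 dz 28.8
45 dy -144.8 dz 32.1
44 dy -146.5 dz 33.8
```

Request:
{"api": "send_rows", "payload": {"motion": [{"dx": 0, "dy": -9.2, "dz": -3, "rx": 0, "ry": 0, "rz": 0, "fingers": 255}, {"dx": 0, "dy": -16, "dz": -4.8, "rx": 0, "ry": 0, "rz": 0, "fingers": 255}, {"dx": 0, "dy": -23.2, "dz": -6.2, "rx": 0, "ry": 0, "rz": 0, "fingers": 255}, {"dx": 0, "dy": -37.6, "dz": -8, "rx": 0, "ry": 0, "rz": 0, "fingers": 255}, {"dx": 0, "dy": -52, "dz": -8.2, "rx": 0, "ry": 0, "rz": 0, "fingers": 255}, {"dx": 0, "dy": -66.4, "dz": -7, "rx": 0, "ry": 0, "rz": 0, "fingers": 255}, {"dx": 0, "dy": -80.6, "dz": -4.2, "rx": 0, "ry": 0, "rz": 0, "fingers": 255}, {"dx": 0, "dy": -87.5, "dz": -2.2, "rx": 0, "ry": 0, "rz": 0, "fingers": 255}, {"dx": 0, "dy": -94.4, "dz": 0, "rx": 0, "ry": 0, "rz": 0, "fingers": 255}, {"dx": 0, "dy": -94.4, "dz": 0, "rx": 0, "ry": 0, "rz": 0, "fingers": 255}, {"dx": 0, "dy": -94.4, "dz": 0, "rx": 0, "ry": 0, "rz": 0, "fingers": 255}]}}

```text
t: 49.95
eef_pos: [0.524, -0.0009, 0.1603]
tcp_rot: [0.001, 0.7, 0.714, -0.0]
wrist_force: [-2.1, -1.5, 11.0]
gripper_width: 0.01
finger_force: 61.7
```

Request:
{"api": "send_rows", "payload": {"motion": [{"dx": 0, "dy": -6.7, "dz": 2.7, "rx": 0, "ry": 0, "rz": 0, "fingers": 255}, {"dx": 0, "dy": -13.3, "dz": 5.6, "rx": 0, "ry": 0, "rz": 0, "fingers": 255}, {"dx": 0, "dy": -19.6, "dz": 9, "rx": 0, "ry": 0, "rz": 0, "fingers": 255}, {"dx": 0, "dy": -25.9, "dz": 12.6, "rx": 0, "ry": 0, "rz": 0, "fingers": 255}, {"dx": 0, "dy": -33.9, "dz": 18, "rx": 0, "ry": 0, "rz": 0, "fingers": 255}, {"dx": 0, "dy": -41.5, "dz": 24, "rx": 0, "ry": 0, "rz": 0, "fingers": 255}, {"dx": 0, "dy": -46.9, "dz": 28.8, "rx": 0, "ry": 0, "rz": 0, "fingers": 255}, {"dx": 0, "dy": -48.7, "dz": 30.4, "rx": 0, "ry": 0, "rz": 0, "fingers": 255}, {"dx": 0, "dy": -48.7, "dz": 30.4, "rx": 0, "ry": 0, "rz": 0, "fingers": 255}, {"dx": 0, "dy": -48.7, "dz": 30.4, "rx": 0, "ry": 0, "rz": 0, "fingers": 255}]}}

```text
t: 50.78
eef_pos: [0.4748, -0.002, 0.1266]
tcp_rot: [0.0, 0.7, 0.714, -0.001]
wrist_force: [2.8, -4.7, -1.8]
gripper_width: 0.0095
finger_force: 64.0
```

```bash
cat > ang.py <<'E'
from h import *
import d as D
o,p,r=D.cur();print(p,o['wrist_force'],o['gripper_width'],o['t'])
im,d,W=wcloud();cv2.imwrite('pics/_ang.png',im);q=W.reshape(-1,3);k=im.reshape(-1,3).max(1)<80
for y0,y1 in((-.07,-.03),(.0,.04),(.04,.072)):
  m=~k&(q[:,1]>y0)&(q[:,1]<y1)&(q[:,0]>.47)&(q[:,0]<.572)&(q[:,2]>.078)&(q[:,2]<.16)
  c=q[m]
  if len(c)>60:
    for _ in range(4):
      s=np.polyfit(c[:,0],c[:,2],1);e=abs(c[:,2]-np.polyval(s,c[:,0]));c=c[e<max(.0015,2*np.median(e))]
    print('wrist',y0,len(c),c[:,0].min(),c[:,0].max(),'angle',-np.degrees(np.arctan(s[0])),'x at z=72',(.072-s[1])/s[0])
b=q[k&(q[:,0]>.44)&(q[:,0]<.52)&(abs(q[:,1])<.045)&(q[:,2]>.14)&(q[:,2]<.2)];print('bar',len(b),np.median(b,0) if len(b) else '',np.percentile(b[:,2],98) if len(b) else '')
for n in('top','scene'):
  im,_,S=cloud(n);q=S.reshape(-1,3);w=im.reshape(-1,3).min(1)>90
  c=q[w&(q[:,0]>.48)&(q[:,0]<.565)&(abs(q[:,1])<.07)&(q[:,2]>.08)&(q[:,2]<.17)]
  if len(c)>60:
    for _ in range(4):
      s=np.polyfit(c[:,0],c[:,2],1);e=abs(c[:,2]-np.polyval(s,c[:,0]));c=c[e<max(.002,2*np.median(e))]
    print(n,len(c),'angle',-np.degrees(np.arctan(s[0])))
E
python3 ang.py
```

```text
[474.8426  -2.0166 126.6062] [ 2.7611 -4.6882 -1.7744] 0.009485206721647252 50.7833
wrist -0.07 1054 0.5101630630158501 0.5690612482597106 angle 45.423296062203 x at z=72 0.5765096069625284
wrist 0.0 3990 0.4837576597238172 0.5656225228212524 angle 43.73927607945311 x at z=72 0.5771593441712358
wrist 0.04 3384 0.4824525608304219 0.5655312822668167 angle 43.73917081283396 x at z=72 0.5755150460332754
bar 7631 [0.4749 0.0081 0.1729] 0.1994704385539907
top 332 angle 44.0476579955846
scene 190 angle 43.95229204296176
```

The angle is 44–45° by several measures. I'll release and rise straight up.

Request:
{"api": "send_rows", "payload": {"motion": [{"dx": 0, "dy": 0, "dz": 0, "rx": 0, "ry": 0, "rz": 0, "fingers": 120}, {"dx": 0, "dy": 0, "dz": 0, "rx": 0, "ry": 0, "rz": 0, "fingers": 0}, {"dx": 0, "dy": 0, "dz": 0, "rx": 0, "ry": 0, "rz": 0, "fingers": 0}, {"dx": 0, "dy": 0, "dz": 0, "rx": 0, "ry": 0, "rz": 0, "fingers": 0}, {"dx": 0, "dy": 0, "dz": 0, "rx": 0, "ry": 0, "rz": 0, "fingers": 0}, {"dx": 0, "dy": 0, "dz": -20, "rx": 0, "ry": 0, "rz": 0, "fingers": 0}, {"dx": 0, "dy": 0, "dz": -50, "rx": 0, "ry": 0, "rz": 0, "fingers": 0}, {"dx": 0, "dy": 0, "dz": -85, "rx": 0, "ry": 0, "rz": 0, "fingers": 0}, {"dx": 0, "dy": 0, "dz": -120, "rx": 0, "ry": 0, "rz": 0, "fingers": 0}, {"dx": 20, "dy": 0, "dz": -145, "rx": 0, "ry": 0, "rz": 0, "fingers": 0}, {"dx": 50, "dy": -5, "dz": -150, "rx": 0, "ry": 0, "rz": 0, "fingers": 0}, {"dx": 60, "dy": -5, "dz": -150, "rx": 0, "ry": 0, "rz": 0, "fingers": 0}]}}

```text
t: 51.93
eef_pos: [0.4709, 0.0609, 0.2809]
tcp_rot: [0.002, 0.699, 0.715, 0.002]
wrist_force: [-0.3, 0.2, -0.0]
gripper_width: 0.0854
finger_force: 0.0
```

Request:
{"api": "send_rows", "payload": {"motion": [{"dx": 40, "dy": 0, "dz": 0, "rx": 0, "ry": 0, "rz": 0, "fingers": 0}, {"dx": 80, "dy": 0, "dz": 0, "rx": 0, "ry": 0, "rz": 0, "fingers": 0}, {"dx": 120, "dy": 0, "dz": 0, "rx": 0, "ry": 0, "rz": 0, "fingers": 0}, {"dx": 120, "dy": 0, "dz": 0, "rx": 0, "ry": 0, "rz": 0, "fingers": 0}, {"dx": 120, "dy": 0, "dz": 0, "rx": 0, "ry": 0, "rz": 0, "fingers": 0}, {"dx": 120, "dy": 0, "dz": 0, "rx": 0, "ry": 0, "rz": 0, "fingers": 0}]}}

```text
t: 52.43
eef_pos: [0.4669, 0.1786, 0.2767]
tcp_rot: [0.0, 0.7, 0.715, -0.001]
wrist_force: [-0.4, -0.5, 0.1]
gripper_width: 0.0857
finger_force: 0.0
```

```bash
python3 ang.py; python3 chk.py; python3 - <<'E'
from h import *
w=cv2.imread('pics/_chk.png');im,_=manip.read_camera('scene')
cv2.imwrite('pics/fin.png',np.hstack([cv2.resize(im[130:310,150:350],(444,400),interpolation=cv2.INTER_CUBIC),cv2.resize(w,(356,267))[:, :] if 0 else cv2.copyMakeBorder(cv2.resize(w,(356,267)),0,133,0,0,cv2.BORDER_CONSTANT)]))
E
```

```text
[466.8931 178.5906 276.6711] [-0.3828 -0.5226  0.0983] 0.08567697013249878 52.4333
wrist -0.07 546 0.4891577757061973 0.5696997544996428 angle 44.1823012458698 x at z=72 0.5774707473469379
wrist 0.0 896 0.4989072453864486 0.5665454527430884 angle 44.05472878526885 x at z=72 0.5766705442672609
wrist 0.04 754 0.4828786170211911 0.5648265819564335 angle 43.569363939660114 x at z=72 0.5758248364519668
bar 416 [0.4746 0.0133 0.1722] 0.17384557708445145
top 729 angle 44.160222586120184
scene 238 angle 43.50717895711184
[467.4597 177.5345 277.2603] 0.08528430706130963 52.5833
top 0  
walls 164 [0.5012 0.3986 0.0347] (array([503.2548, 399.1724]), array([58.1953,  4.2041]), 12.629151344299316)
```

View pics/fin.png

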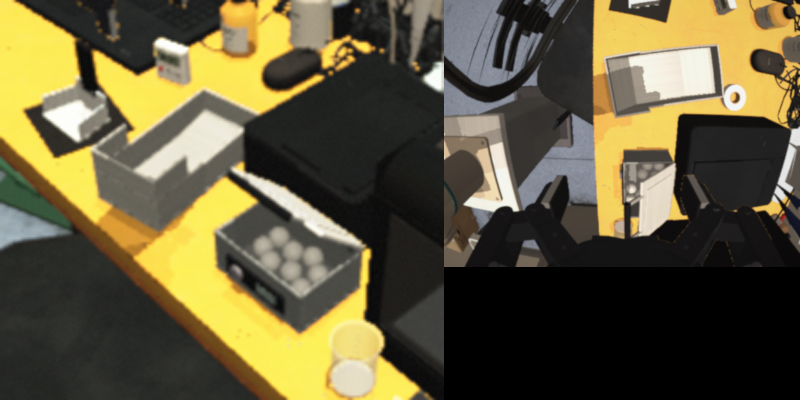

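The final view shows the cover half down with the bar about 97.8 mm above the hinge (≈45°), the beads in the bath, the tray empty, and the scoop on its mat.

```bash
python3 -c "
from h import *
print(manip.hand_in())"
```

```text
the job is handed in; nothing more can be done
None
```

The job is handed in: the tray is empty and the beads, 12 counted at the start, are in the bath, the scoop stands on its mat again (re-placed once after it was knocked aside), and the cover is folded halfway down at about 45°.

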